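Gauge the socket adapters and sort them

ROBOT

A 7-joint arm with a two-finger parallel gripper is mounted at the origin on the work surface. World frame = base frame: x ahead of the robot, y to its left, z up, the work surface at z = 0. Lengths are in mm, angles in rad, forces in N, time in s.
With the tool pointing down it reaches from about 400 to 925 mm from the base axis. Payload 4.1 kg.
Tool frame: the origin (TCP) lies midway between the tips of the shut fingers; the grasp point (between the pads) lies 19 mm behind it (manip.grip_point_offset is the distance from the TCP to the grasp point, in mm); x points along the fingers, z is the direction in which the jaws open and shut, and the axes are right-handed (so a half turn about x gives the same grasp; the last joint's range is limited). The gripper opens to 85 mm and grips with 20 to 120 N. Pads are 22 mm wide; open, the fingers measure 114 mm over their backs; the gripper's body (76 mm by 85 mm) begins 54 mm behind the grasp point. The pads swing forward as they close: fully open they stand 13 mm farther back than shut.
Start: joints at [-1.324, 0.398, 0.045, 1.537, -0.019, 1.207, -0.051], TCP at [220.298, 611.566, 231.347] pointing down, gripper open.
Joint ranges: [-2.82, 2.82], [-0.49, 2.23], [-1.37, 1.46], [0, 2.46], [-1.36, 4.5], [0.23, 2], [-2.94, 2.94]. Speed limits (rad/s): [2.57, 2.57, 3.14, 3.14, 3.14, 3.14, 3.14].

INTERFACE

Orientations are given as [roll, pitch, yaw] about the fixed x, y, z axes, in that order (R = Rz(yaw) Ry(pitch) Rx(roll)).
In Python, from station import manip, imaging gives the robot as it stands.
- The arm moves only by the tool play_rows, never from a script. Its arguments are lists of equal length, an entry for each row: "slide": the shift along the tool's x, y, z in m, a list of three; "twist": the turn about the tool's x in degrees. In form: {"slide": [[tx, ty, tz], ...], "twist": [twist, ...]}. A call has 1 to 5 rows; each row is the pose to reach, as a shift and turn from the pose measured when the call began, along the tool's axes at that moment; what a row does not reach only later rows make up. A row lasts 1/8 s, in which the tool goes at most 62.5 mm and 10.7 degrees, less where a joint would pass 70% of its speed; a pose out of reach is approached as far as the arm can. A call with a gripper value outside its range is refused whole. "jaw" is the finger opening in m, from 0 to 0.0854, set as the call begins (left out, the last holds). The fingers move at their own pace and stop on an object; "force" is the grip in N (left out, the last holds). Time passes only in rows, so rows that repeat a pose let the fingers close. It gives the time, the measured TCP pose, the force and the opening at its end, in the units of the state.
- manip.get_obs(): the state, without advancing time (a new reading comes with each control period).
- imaging.camera(name): name is "scene" or "top"; returns a dict with "color" (384x512x3 uint8, blue, green, red), "K" (3x3 intrinsics, pixels), "k1" (the pictures are not rectified: a ray, as slopes to the right and down, at radius r is drawn at 1 + k1 r^2 times it, then the intrinsics apply), "rvec" (rotation vector, rad) and "tvec" (3), from world to camera coordinates, as OpenCV has them. Camera axes: x right, y down, z forward; pixel columns grow to the right and rows downward; lengths in mm; the calibration is good to about 2 mm. A picture is of the moment at which its call begins. There is no depth.
- manip.sign_off(): hands the job in, once; it reports no verdict.
The state is a dict: "t": time; "qpos": joint angles; "qd": joint speeds; "effort": joint torques, N m; "tcp_pos": TCP position; "tool_rot": TCP orientation; "wrist_force": force on the tool from outside, world axes, zero at the start; "moment": the same for the moment, N m; "opening": finger opening in mm.
Only numpy, scipy, OpenCV 4.12 (cv2) and the standard library are available. Lean on these libraries where they do the work, as an engineer would, in place of code of your own. Each camera call takes 0.05 s, during which the arm holds its last target.

TASK

Try each socket adapter on the stepped gauge pin, one at a time in the colour order red, yellow, green, blue, white (some colours may be missing), sliding it down as far as it will go. Those that go fully home onto the pedestal are good: pile them flat and squarely on the square wooden plinth, edges flush with it; those that stop on the brass cone are culls and go in the empty compartment of the steel bin. Leave the glass tube, the chrome shield and the probe holder where they stand.

Things in the scene. Friction and masses are not known exactly. Their poses are not given: they have to be found in the camera images.
- adapter_red: squat black plastic socket adapter, square block 64 x 64 x 20 mm thick, about 110 g, round bore right through the middle along z, red dots in the corners of both faces, red stripe round the edge. Origin: centre of its underside as built; x, y square to its sides, z through its thickness. Both faces are alike; either may be up. May be absent (None).
- mid_red (a point): centre of the red adapter's block, 10 mm from either face, axes as the adapter's. Its bore is either in size (27 mm) or tight (22.5 mm): trying it on the gauge pin tells which
- adapter_yellow: squat black plastic socket adapter, square block 64 x 64 x 20 mm thick, about 110 g, round bore right through the middle along z, yellow dots in the corners of both faces, yellow stripe round the edge. Origin: centre of its underside as built; x, y square to its sides, z through its thickness. Both faces are alike; either may be up. May be absent (None).
- mid_yellow (a point): centre of the yellow adapter's block, 10 mm from either face, axes as the adapter's. Its bore is either in size (27 mm) or tight (22.5 mm): trying it on the gauge pin tells which
- adapter_green: squat black plastic socket adapter, square block 64 x 64 x 20 mm thick, about 110 g, round bore right through the middle along z, green dots in the corners of both faces, green stripe round the edge. Origin: centre of its underside as built; x, y square to its sides, z through its thickness. Both faces are alike; either may be up. May be absent (None).
- mid_green (a point): centre of the green adapter's block, 10 mm from either face, axes as the adapter's. Its bore is either in size (27 mm) or tight (22.5 mm): trying it on the gauge pin tells which
- adapter_blue: squat black plastic socket adapter, square block 64 x 64 x 20 mm thick, about 110 g, round bore right through the middle along z, blue dots in the corners of both faces, blue stripe round the edge. Origin: centre of its underside as built; x, y square to its sides, z through its thickness. Both faces are alike; either may be up. May be absent (None).
- mid_blue (a point): centre of the blue adapter's block, 10 mm from either face, axes as the adapter's. Its bore is either in size (27 mm) or tight (22.5 mm): trying it on the gauge pin tells which
- adapter_white: squat black plastic socket adapter, square block 64 x 64 x 20 mm thick, about 110 g, round bore right through the middle along z, white dots in the corners of both faces, white stripe round the edge. Origin: centre of its underside as built; x, y square to its sides, z through its thickness. Both faces are alike; either may be up. May be absent (None).
- mid_white (a point): centre of the white adapter's block, 10 mm from either face, axes as the adapter's. Its bore is either in size (27 mm) or tight (22.5 mm): trying it on the gauge pin tells which
- gauge: fixed stepped gauge: green base 110 x 110 x 14 mm, on it a dark round pedestal 50 mm across whose flat top is 40 mm above the counter, and on that the upright steel gauge pin, 51 mm long. Origin: centre of the underside, z up
- pin_foot (a point): centre of the pedestal's top, at the pin's foot, 40 mm above the counter, z up. From here up the pin is 25 mm thick for 22 mm, a brass cone narrows it to 20 mm in 5 mm, then 20 mm thick for 16 mm, then an 8 mm tapered nose. An adapter in size goes down flat on the pedestal (underside at this point); a tight one stops on the cone, underside about 24 mm above this point
- plinth: fixed square wooden plinth, 64 x 64 mm like the adapters and 12 mm high, where the good adapters are piled. Origin: centre of its underside, x and y square to its sides, z up
- plinth_top (a point): centre of the plinth's top face, 12 mm above the counter, axes as the plinth's
- cull_bin: fixed steel cull bin, open on top, walls 4 mm thick, 55 mm high. The near, empty compartment for culled adapters is 148 x 200 mm inside (x by y); the narrower far (+x) one behind the partition holds culled glass tubes. Origin: underside, below the middle of the empty compartment, x and y along its sides, z up
- bin_floor (a point): centre of the empty compartment's floor, 6 mm above the counter, axes as the bin's; the rim is 49 mm above it
- glass_tube: bystander: large glass transmitting tube standing upright on a white ceramic base, 88 mm across and about 200 mm tall. Origin: centre of its underside
- tube_shield: bystander: chrome tube shield, an open can 52 mm across and 80 mm tall, standing upright. Origin: centre of its underside
- probe_holder: bystander: grey bakelite ohmmeter probe holder, a block 60 x 100 x 45 mm with two probes standing in it to 120 mm. Origin: centre of its underside

How it is judged (in metres and radians):
On the way, in this order (a step that is already met when the one before it is completed fails the run):
1. the red adapter (if present) is slid onto the gauge pin as far as it will go (horizontal distance between mid_red and pin_foot below 0.006 m and z of mid_red in the frame of pin_foot below 0.039 m and (angle between adapter_red's own z axis and vertical below 0.15 rad or angle between adapter_red's own z axis and vertical above 2.9916 rad)), for 0.2 s.
2. the yellow adapter (if present) is slid onto the gauge pin as far as it will go (horizontal distance between mid_yellow and pin_foot below 0.006 m and z of mid_yellow in the frame of pin_foot below 0.014 m and (angle between adapter_yellow's own z axis and vertical below 0.15 rad or angle between adapter_yellow's own z axis and vertical above 2.9916 rad)), for 0.2 s.
3. the green adapter (if present) is slid onto the gauge pin as far as it will go (horizontal distance between mid_green and pin_foot below 0.006 m and z of mid_green in the frame of pin_foot below 0.014 m and (angle between adapter_green's own z axis and vertical below 0.15 rad or angle between adapter_green's own z axis and vertical above 2.9916 rad)), for 0.2 s.
4. the blue adapter (if present) is slid onto the gauge pin as far as it will go (horizontal distance between mid_blue and pin_foot below 0.006 m and z of mid_blue in the frame of pin_foot below 0.039 m and (angle between adapter_blue's own z axis and vertical below 0.15 rad or angle between adapter_blue's own z axis and vertical above 2.9916 rad)), for 0.2 s.
5. the white adapter (if present) is slid onto the gauge pin as far as it will go (horizontal distance between mid_white and pin_foot below 0.006 m and z of mid_white in the frame of pin_foot below 0.014 m and (angle between adapter_white's own z axis and vertical below 0.15 rad or angle between adapter_white's own z axis and vertical above 2.9916 rad)), for 0.2 s.
At the end, for the whole second after the job is handed in: Every adapter present is at rest. Those with the bore in size lie flat (within 0.06 rad, either face up) in one pile on the plinth, each centred on it within 7 mm and square to it within 0.12 rad; the tight ones lie down inside the empty compartment of the bin, below its rim (linear speed of each of adapter_red, adapter_yellow, adapter_green, adapter_blue, adapter_white below 0.02 m/s and angular speed of each of adapter_red, adapter_yellow, adapter_green, adapter_blue, adapter_white below 0.2 rad/s and x of mid_red in the frame of bin_floor between -0.072 and 0.072 m and y of mid_red in the frame of bin_floor between -0.098 and 0.098 m and z of each of mid_red, mid_blue in the frame of bin_floor below 0.049 m and horizontal distance between each of mid_yellow, mid_green, mid_white and plinth_top below 0.007 m and z of mid_yellow in the frame of plinth_top between 0.006 and 0.054 m and (angle between adapter_yellow's own z axis and vertical below 0.06 rad or angle between adapter_yellow's own z axis and vertical above 3.0816 rad) and (angle between the x axis of adapter_yellow and the x axis of plinth, either way round below 0.12 rad or angle between the x axis of adapter_yellow and the y axis of plinth, either way round below 0.12 rad) and z of mid_green in the frame of plinth_top between 0.006 and 0.054 m and (angle between adapter_green's own z axis and vertical below 0.06 rad or angle between adapter_green's own z axis and vertical above 3.0816 rad) and (angle between the x axis of adapter_green and the x axis of plinth, either way round below 0.12 rad or angle between the x axis of adapter_green and the y axis of plinth, either way round below 0.12 rad) and x of mid_blue in the frame of bin_floor between -0.072 and 0.072 m and y of mid_blue in the frame of bin_floor between -0.098 and 0.098 m and z of mid_white in the frame of plinth_top between 0.006 and 0.054 m and (angle between adapter_white's own z axis and vertical below 0.06 rad or angle between adapter_white's own z axis and vertical above 3.0816 rad) and (angle between the x axis of adapter_white and the x axis of plinth, either way round below 0.12 rad or angle between the x axis of adapter_white and the y axis of plinth, either way round below 0.12 rad)); the robot touches nothing.
It fails at once if the glass transmitting tube is shoved more than 30 mm or tipped (distance of glass_tube from where it was at the start of the episode above 0.03 m or angle between glass_tube's own z axis and vertical above 0.5 rad).
It fails at once if the chrome tube shield is shoved more than 30 mm or tipped (distance of tube_shield from where it was at the start of the episode above 0.03 m or angle between tube_shield's own z axis and vertical above 0.5 rad).
It fails at once if the probe holder is shoved more than 30 mm or tipped (distance of probe_holder from where it was at the start of the episode above 0.03 m or angle between probe_holder's own z axis and vertical above 0.5 rad).
Of adapter_yellow, adapter_green, adapter_white only 2 to 3 are there at a start; the rules pass over those that are not, and their reading is None.
Of adapter_red, adapter_blue only 1 to 2 are there at a start; the rules pass over those that are not, and their reading is None.
At some moment in a run one of adapter_red, adapter_yellow, adapter_green, adapter_blue, adapter_white may be knocked a few centimetres aside while the robot is not near it.
Once in a run the grip may slacken for a moment while it holds something.
It also fails if it takes over 210 s, if anything falls off the work surface, if the arm or the gripper's body presses on something with over 40 N, if the wrist force passes 120 N, or if a joint passes its speed limit or range.

## Working session

There is one attempt and no reset: what is moved stays moved. The work goes in short steps, Python scripts to look and compute and a tool call to move; the robot and the scene stay as the last step left them, time stands still between calls to the robot, and variables do not carry over. Pictures are saved under pics/ and viewed, and the job is handed in when it is done.

Besides the shell and the picture viewer there is one more tool, called after "Request:" in YAML: its name, and indented under it one key for each argument. play_rows: Moves the arm, as the interface text tells. Its arguments: {"type":"object","properties":{"slide":{"type":"array","items":{"type":"array","items":{"type":"number"}}},"twist":{"type":"array","items":{"type":"number"}},"jaw":{"type":"number"},"force":{"type":"number"}},"required":["slide","twist"]}

```bash
ls; mkdir -p pics; cat > h.py <<'E'
import numpy as np,cv2
from station import manip,imaging
def cam(n):
    c=imaging.camera(n);c['R']=cv2.Rodrigues(np.array(c['rvec'],float))[0];c['t']=np.array(c['tvec'],float).ravel();c['K']=np.array(c['K'],float);return c
def dist(c): return np.array([c['k1'],0,0,0,0],float)
def ray(c,uv):
    p=cv2.undistortPoints(np.array(uv,float).reshape(-1,1,2),c['K'],dist(c)).reshape(-1,2)
    d=np.c_[p,np.ones(len(p))]@c['R'];o=-c['R'].T@c['t'];return o,d
def onz(c,uv,z):
    o,d=ray(c,uv);return o+d*((z-o[2])/d[:,2])[:,None]
def proj(c,P):
    return cv2.projectPoints(np.array(P,float).reshape(-1,1,3),np.array(c['rvec'],float),c['t'],c['K'],dist(c))[0].reshape(-1,2)
E
python3 - <<'E'
from h import *
o=manip.get_obs();print(o['t'],o['tcp_pos'],o['tool_rot'],o['opening'],manip.grip_point_offset)
for n in('scene','top'):
    c=cam(n);cv2.imwrite(f'pics/{n}0.png',c['color']);print(n,c['K'].tolist(),c['k1'],-c['R'].T@c['t'])
    cv2.imwrite(f'pics/{n}0b.png',cv2.resize(c['color'],(800,600),interpolation=cv2.INTER_CUBIC))
E
```

```text
pics
0.0 [220.08576643 610.91959765 230.25454503] [-3.0589575   1.5688237  -1.83384794] 85.31436016445119 18.700000000000003
scene [[351.2345941453199, 0.0, 261.8155749237867], [0.0, 351.2345941453199, 195.90221985670902], [0.0, 0.0, 1.0]] -0.06677548190898987 [1065.29127465  697.97584283  766.82307849]
top [[423.43403714218266, 0.0, 253.29331297916866], [0.0, 423.43403714218266, 191.8517026551847], [0.0, 0.0, 1.0]] 0.04091533394412819 [ 3.18322701e+02 -4.12192008e-02  1.32309524e+03]
```

View pics/scene0b.png

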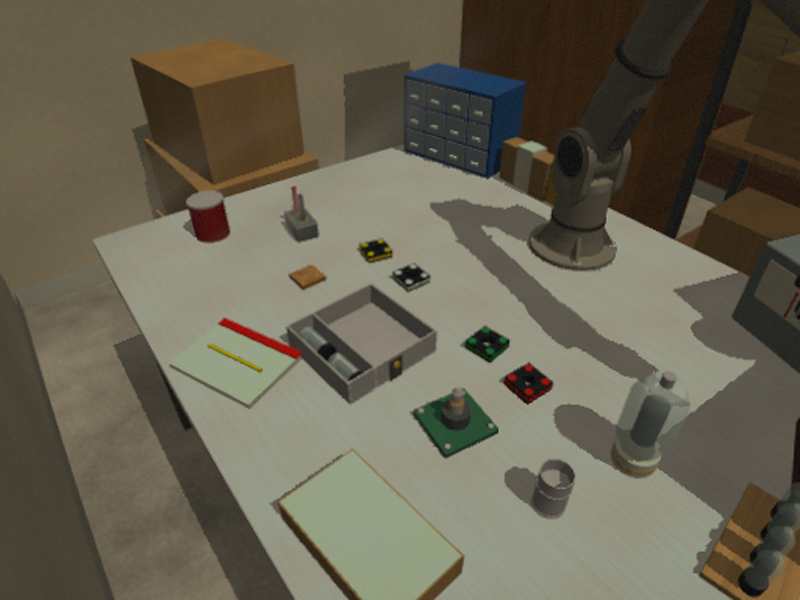

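View pics/top0b.png

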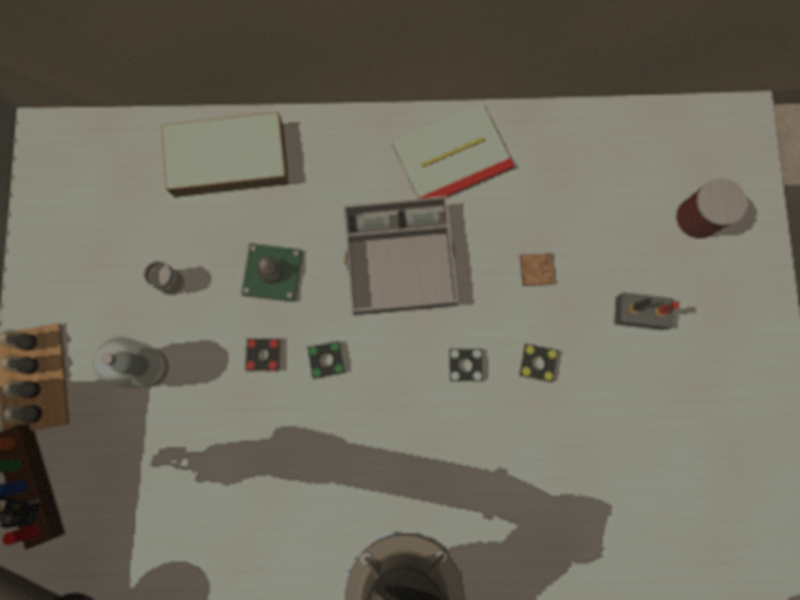

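The top view shows red (263,355), green (326,360), white (466,365) and yellow (540,363) adapters, with no blue. The gauge is at (272,272), the bin at (403,260) and the plinth at (538,268), all in 800x600 px.

```bash
cat > meas.py <<'E'
from h import *
HS={'red':[((0,110,70),(8,255,255)),((172,110,70),(180,255,255))],'yellow':[((22,110,70),(35,255,255))],'green':[((50,90,40),(85,255,255))]}
def dots(c,col,roi=None,amin=4):
    """dot centroids within roi (x0,y0,x1,y1)"""
    im=c['color'];hsv=cv2.cvtColor(im,cv2.COLOR_BGR2HSV)
    if col=='white': m=cv2.inRange(hsv,(0,0,110),(180,70,255))
    else:
        m=0
        for lo,hi in HS[col]: m=m|cv2.inRange(hsv,lo,hi)
    z=np.zeros_like(m)
    if roi is not None:
        x0,y0,x1,y1=[int(v) for v in roi];z[y0:y1,x0:x1]=1;m=m*z
    n,l,s,ce=cv2.connectedComponentsWithStats(m)
    return [(tuple(np.round(ce[i],2)),int(s[i,4])) for i in range(1,n) if s[i,4]>=amin]
def square(P):
    """4 pts in plane -> centre,yaw mod 90 deg, side"""
    P=np.array(P,float)[:,:2];ce=P.mean(0)
    a=np.arctan2(*(P-ce).T[::-1]);yaw=np.angle(np.exp(4j*(a-np.pi/4)).mean())/4
    return ce,np.degrees(yaw),np.linalg.norm(P-ce,axis=1)
E
python3 - <<'E'
from meas import *
c=cam('top')
s=1.5625
for col,(u,v) in dict(red=(263,355),green=(326,360),white=(466,365),yellow=(540,363)).items():
    u/=s;v/=s
    d=dots(c,col,(u-15,v-15,u+15,v+15))
    print(col,d)
    # black contour
    hsv=cv2.cvtColor(c['color'],cv2.COLOR_BGR2HSV)
E
```

```text
red [((np.float64(160.75), np.float64(219.54)), 24), ((np.float64(174.61), np.float64(219.65)), 31), ((np.float64(160.0), np.float64(233.32)), 28), ((np.float64(174.0), np.float64(233.34)), 32)]
green [((np.float64(214.0), np.float64(221.5)), 16), ((np.float64(199.93), np.float64(224.13)), 15), ((np.float64(216.0), np.float64(235.5)), 16), ((np.float64(202.29), np.float64(238.12)), 17)]
white [((np.float64(295.92), np.float64(232.08)), 485), ((np.float64(298.71), np.float64(233.13)), 31)]
yellow [((np.float64(338.63), np.float64(223.63)), 27), ((np.float64(352.78), np.float64(226.3)), 27), ((np.float64(336.4), np.float64(237.2)), 30), ((np.float64(350.5), np.float64(240.0)), 26)]
```

```bash
python3 - <<'E'
from h import *
im=cv2.imread('pics/top0.png')
cv2.imwrite('pics/z1.png',cv2.resize(im[120:260,145:385],None,fx=3.3,fy=3.3,interpolation=cv2.INTER_NEAREST))
im=cv2.imread('pics/scene0.png')
cv2.imwrite('pics/z2.png',cv2.resize(im[130:300,180:370],None,fx=3.5,fy=3.5,interpolation=cv2.INTER_NEAREST))
E
```

```text
(no output)
```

View pics/z1.png

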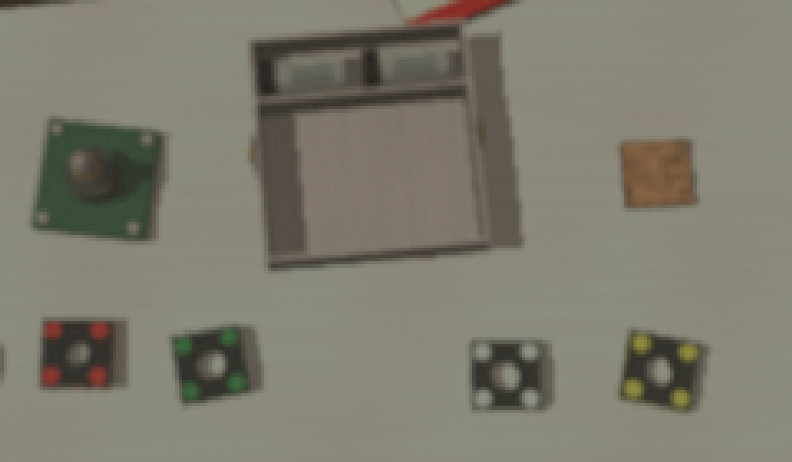

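View pics/z2.png

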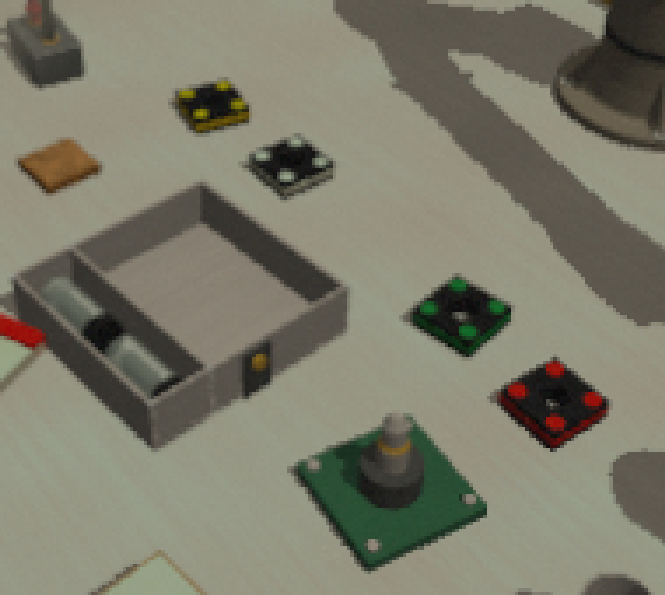

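```bash
cat >> meas.py <<'E'
def white_dots(c,roi):
    x0,y0,x1,y1=[int(v) for v in roi];g=c['color'][y0:y1,x0:x1].max(2)
    d=(g<75).astype(np.uint8);n,l,s,ce=cv2.connectedComponentsWithStats(d);i=1+np.argmax(s[1:,4])
    pts=np.argwhere(l==i)[:,::-1].astype(np.int32);hull=cv2.convexHull(pts)
    h=np.zeros_like(d);cv2.fillConvexPoly(h,hull,1)
    w=((g>95)&(h>0)).astype(np.uint8);n,l,s,ce=cv2.connectedComponentsWithStats(w)
    return [(tuple(np.round(ce[i]+[x0,y0],2)),int(s[i,4])) for i in range(1,n) if s[i,4]>3],cv2.minAreaRect(hull+np.array([x0,y0]))
def maskrect(c,lo,hi,roi):
    x0,y0,x1,y1=[int(v) for v in roi];hsv=cv2.cvtColor(c['color'][y0:y1,x0:x1],cv2.COLOR_BGR2HSV)
    m=cv2.inRange(hsv,lo,hi);n,l,s,ce=cv2.connectedComponentsWithStats(m);i=1+np.argmax(s[1:,4])
    pts=np.argwhere(l==i)[:,::-1].astype(np.int32);h=cv2.convexHull(pts)+np.array([x0,y0])
    return cv2.boxPoints(cv2.minAreaRect(h.astype(np.float32))),s[i,4]
E
python3 - <<'E'
from meas import *
c=cam('top')
s=1.5625
for col,(u,v) in dict(red=(263,355),green=(326,360),yellow=(540,363)).items():
    u/=s;v/=s
    d=dots(c,col,(u-15,v-15,u+15,v+15))
    print(col,square(onz(c,[p for p,a in d],20)))
d,r=white_dots(c,(466/s-16,365/s-16,466/s+16,365/s+16));print('white',d,r)
b=cv2.boxPoints(r);print(square(onz(c,b,20)))
for nm,lo,hi,roi,z in [('gauge',(45,70,20),(95,255,255),(150,150,200,196),14),('plinth',(5,60,60),(20,255,255),(330,155,360,188),12)]:
    b,a=maskrect(c,lo,hi,roi);print(nm,b.round(1).tolist(),a);print(square(onz(c,b,z)))
for p in [(20,20),(20,30)]: pass
print(onz(c,[(85/3.3+145,172/3.3+120)],91))
hs=cv2.cvtColor(c['color'],cv2.COLOR_BGR2HSV);print(hs[172,344],c['color'][232,298])
E
```

```text
red (array([453.72515697, 270.21602336]), np.float64(-1.6131566427183193), array([30.09256674, 29.9118701 , 30.18671153, 30.30635786]))
green (array([440.93106778, 144.83254595]), np.float64(9.615121631458303), array([30.98933353, 30.7679717 , 30.2126326 , 31.28526456]))
yellow (array([ 426.03805481, -273.67298755]), np.float64(-12.723456658266148), array([30.24310908, 30.42987182, 30.57257606, 30.36731577]))
white [((np.float64(291.75), np.float64(227.12)), 8), ((np.float64(303.9), np.float64(226.8)), 10), ((np.float64(298.26), np.float64(233.47)), 43), ((np.float64(291.89), np.float64(239.11)), 9), ((np.float64(304.36), np.float64(239.18)), 11)] ((298.0, 233.0), (18.0, 20.0), 90.0)
(array([ 425.20675345, -131.29410598]), np.float64(-1.6631240414324913), array([40.90719239, 41.7189496 , 40.71505806, 41.5494336 ]))
gauge [[174.0, 188.0], [176.5, 185.5], [177.5, 186.5], [175.0, 189.0]] 6
(array([577.46972073, 247.06895098]), np.float64(0.17868035587613906), array([5.93015988, 6.0176904 , 5.9290121 , 6.01457399]))
plinth [[331.6000061035156, 163.0], [352.70001220703125, 160.39999389648438], [355.20001220703125, 180.8000030517578], [334.20001220703125, 183.5]] 430
(array([ 615.88954398, -283.15451566]), np.float64(4.8321269704203385), array([46.35852185, 48.31950247, 46.15127897, 48.10672749]))
[[608.51718057 247.95299933  91.        ]]
[ 15 122 125] [124 138 138]
```

```bash
python3 - <<'E'
from h import *
im=cv2.imread('pics/top0.png')
cv2.imwrite('pics/z3.png',cv2.resize(im[148:200,148:200],None,fx=11,fy=11,interpolation=cv2.INTER_NEAREST))
im=cv2.imread('pics/scene0.png')
cv2.imwrite('pics/z4.png',cv2.resize(im[240:300,260:325],None,fx=10,fy=10,interpolation=cv2.INTER_NEAREST))
E
```

```text
(no output)
```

View pics/z3.png

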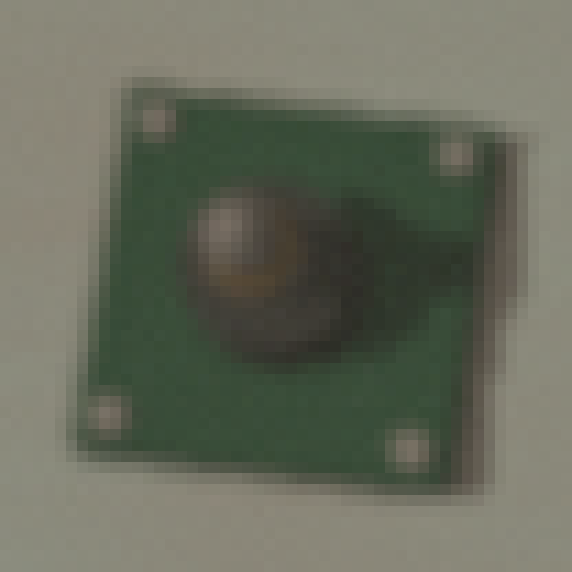

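View pics/z4.png

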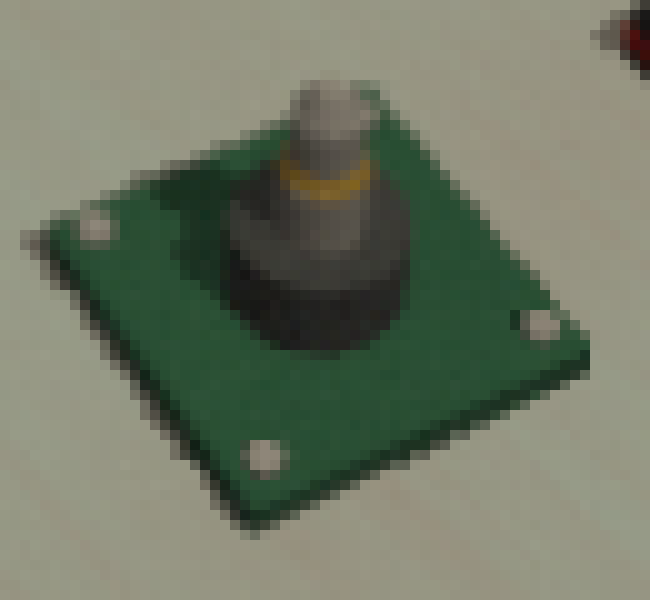

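```bash
python3 - <<'E'
from meas import *
def blob(c,p,r,ex=None):
    x,y=int(p[0]),int(p[1]);q=c['color'][y-r:y+r+1,x-r:x+r+1].astype(float)
    w=q[...,2]-q[...,1]; w=w-np.median(w)  # red minus green: green bg negative
    w=np.clip(w-0.4*w.max(),0,None);Y,X=np.mgrid[y-r:y+r+1,x-r:x+r+1]
    return (w*X).sum()/w.sum(),(w*Y).sum()/w.sum()
ct=cam('top')
z3=[(155,120),(455,155),(408,450),(108,413)]
p=[blob(ct,(a/11+148,b/11+148),2) for a,b in z3];print(np.round(p,2).tolist())
P=onz(ct,p,14);print(P.round(1).tolist(),square(P))
cs=cam('scene')
z4=[(95,227),(540,325),(266,458)]
q=[blob(cs,(a/10+260,b/10+240),2) for a,b in z4];print(np.round(q,2).tolist())
Q=onz(cs,q,14);print(Q.round(1).tolist(),'centre',(Q[0]+Q[1])/2)
# pin axis in top: tip ray
print('tip top',onz(ct,[(225/11+147.5,232/11+147.5)],89))
print('tip scene',onz(cs,[(333/10+259.5,95/10+239.5)],91))
b=cv2.boxPoints(cv2.minAreaRect(np.zeros((1,2),np.float32)))
# white dots
d,r=white_dots(ct,(282,218,314,250));w=[x for x,a in d if a<20];print('white',square(onz(ct,w,20)))
# adapters in scene
for col,(u,v) in dict(red=(529,381),green=(487,343),yellow=(376,249)).items():
    u/=1.5625;v/=1.5625
    d=dots(cs,col,(u-18,v-14,u+18,v+14));print(col,d)
E
```

```text
[[161.86, 158.5], [189.31, 161.63], [184.97, 188.48], [157.4, 185.2]]
[[671.8, 292.3, 14.0], [659.7, 205.0, 14.0], [572.9, 218.1, 14.0], [585.3, 304.8, 14.0]] (array([622.39618659, 255.05011241]), np.float64(-8.201402408166068), array([61.86262684, 62.42375683, 61.79613166, 62.09287468]))
[[268.92, 262.15], [313.88, 271.86], [285.95, 285.25]]
[[661.8, 204.5, 14.0], [586.2, 304.7, 14.0], [674.5, 292.4, 14.0]] centre [623.97576993 254.59189634  14.        ]
tip top [[619.99463128 256.8724244   89.        ]]
tip scene [[626.88000051 257.79105561  91.        ]]
white (array([ 424.82971647, -131.28792484]), np.float64(-1.0712513307902223), array([26.27944588, 26.51765295, 26.48355591, 26.64191677]))
red [((np.float64(338.05), np.float64(234.9)), 20), ((np.float64(327.33), np.float64(241.12)), 24), ((np.float64(348.75), np.float64(243.55)), 20), ((np.float64(341.56), np.float64(250.93)), 45)]
green [((np.float64(310.61), np.float64(211.17)), 18), ((np.float64(317.25), np.float64(222.84)), 80), ((np.float64(301.36), np.float64(218.75)), 28), ((np.float64(305.29), np.float64(224.71)), 7)]
yellow [((np.float64(243.2), np.float64(154.0)), 10), ((np.float64(232.73), np.float64(156.64)), 11), ((np.float64(247.5), np.float64(159.2)), 10), ((np.float64(236.64), np.float64(162.09)), 11), ((np.float64(242.88), np.float64(164.26)), 34)]
```

```bash
cat > plan.py <<'E'
from h import *
from scipy.spatial.transform import Rotation as Ro
def state():
    o=manip.get_obs();R=Ro.from_euler('xyz',o['tool_rot']).as_matrix();return o,R
def jaw(R): return np.degrees(np.arctan2(R[1,2],R[0,2]))
def plan(x,y,z,yaw=None,quiet=False):
    """world TCP target and block yaw (deg, mod 90) -> slide (m), twist"""
    o,R=state();d=np.array([x,y,z],float)-o['tcp_pos'];s=R.T@d/1000
    t=0
    if yaw is not None:
        e=(yaw-jaw(R)+45)%90-45
        t=-e  # tool x points down
    if not quiet: print('t',round(o['t'],2),'tcp',np.round(o['tcp_pos'],1),'jaw',round(jaw(R),1),'tilt',round(np.degrees(np.arccos(-R[2,0])),2),'open',round(o['opening'],1),'F',np.round(o['wrist_force'],1),'q7',round(o['qpos'][6],2))
    print('target',np.round([x,y,z],1),'slide',np.round(s,4).tolist(),'twist',round(t,1),'rows>=',int(np.ceil(max(np.linalg.norm(d)/62.5,abs(t)/10.7))))
E
python3 - <<'E'
from plan import *
o,R=state();print(R.round(3))
from meas import *
cs=cam('scene');ct=cam('top')
print('red scene',onz(cs,[(338.05,234.9),(327.33,241.12),(348.75,243.55)],20).round(1).tolist())
print('grn scene',onz(cs,[(310.61,211.17),(301.36,218.75)],20).round(1).tolist())
print('yel scene',onz(cs,[(232.73,156.64),(247.5,159.2)],20).round(1).tolist())
print('tube',onz(ct,[(130/1.5625,362/1.5625)],0))
plan(455,270,150,-1.5)
E
```

```text
[[-0.    -0.941  0.339]
 [-0.001  0.339  0.941]
 [-1.    -0.    -0.001]]
red scene [[436.2, 251.0, 20.0], [480.0, 249.5, 20.0], [437.2, 294.5, 20.0]]
grn scene [[427.9, 123.4, 20.0], [475.8, 132.0, 20.0]]
yel scene [[448.9, -295.7, 20.0], [413.3, -245.9, 20.0]]
tube [[445.55038042 534.69147257   0.        ]]
t 0.4 tcp [220.3 611.5 231.2] jaw 70.2 tilt 0.01 open 85.9 F [ 0.3  0.  -0.7] q7 -0.05
target [455 270 150] slide [0.0812, -0.3366, -0.2417] twist -18.3 rows>= 7
```

Request:
play_rows:
  slide:
    - [0, -0.05, -0.036]
    - [0, -0.1, -0.072]
    - [0, -0.15, -0.108]
    - [0, -0.2, -0.144]
    - [0, -0.25, -0.18]
  twist: [-4, -8, -12, -16, -18.3]
  jaw: 0.0854
  force: 50

```text
t: 1.02
tcp_pos: [395.5, 355.7, 231.6]
tool_rot: [-0.796, 1.57, 0.75]
wrist_force: [0.6, 0.4, -0.3]
opening: 85.3
```

```bash
python3 - <<'E'
from plan import *
plan(456,271,100,-1.5)
E
```

```text
t 1.02 tcp [395.5 355.7 231.6] jaw 88.6 tilt 0.05 open 85.3 F [ 0.6  0.4 -0.3] q7 0.76
target [456 271 100] slide [0.1316, -0.0625, -0.0832] twist 0.1 rows>= 3
```

Request:
play_rows:
  slide:
    - [0.045, -0.022, -0.028]
    - [0.09, -0.044, -0.056]
    - [0.1316, -0.0625, -0.0832]
    - [0.1316, -0.0625, -0.0832]
  twist: [0, 0, 0.1, 0.1]

```text
t: 1.52
tcp_pos: [455.3, 266.4, 96.9]
tool_rot: [2.459, 1.564, -2.285]
wrist_force: [-0.9, 0.4, 1.0]
opening: 85.1
```

```bash
python3 - <<'E'
from plan import *
plan(456,271,-2,-1.5)
for n in('scene','top'):
    c=cam(n);p=proj(c,[[456,271,60]])[0].astype(int)
    x,y=max(0,p[0]-45),max(0,p[1]-45)
    cv2.imwrite(f'pics/a_{n}.png',cv2.resize(c['color'][y:y+90,x:x+90],None,fx=4.3,fy=4.3,interpolation=cv2.INTER_CUBIC))
a=cv2.imread('pics/a_scene.png');b=cv2.imread('pics/a_top.png');cv2.imwrite('pics/a.png',np.hstack([a,b]))
E
```

```text
t 1.52 tcp [455.3 266.4  96.9] jaw 88.2 tilt 0.38 open 85.1 F [-0.9  0.4  1. ] q7 1.0
target [456 271  -2] slide [0.0989, -0.001, 0.0051] twist -0.3 rows>= 2
```

View pics/a.png

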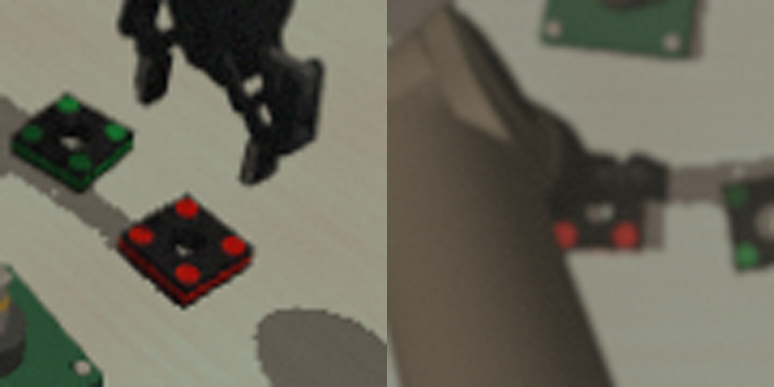

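Request:
play_rows:
  slide:
    - [0.03, -0.001, 0.005]
    - [0.06, -0.001, 0.005]
    - [0.078, -0.001, 0.005]
    - [0.078, -0.001, 0.005]
  twist: [0, 0, -0.3, -0.3]

```text
t: 2.12
tcp_pos: [456.7, 277.2, 21.9]
tool_rot: [0.548, 1.57, 2.098]
wrist_force: [-0.7, 0.0, -0.0]
opening: 85.4
```

```bash
cat >> h.py <<'E'
def snap(P,name,r=45,f=4.3):
    out=[]
    for n in('scene','top'):
        c=cam(n);p=proj(c,[P])[0].astype(int)
        x=min(max(0,p[0]-r),512-2*r);y=min(max(0,p[1]-r),384-2*r)
        print(n,'crop',x,y,f);out.append(cv2.resize(c['color'][y:y+2*r,x:x+2*r],None,fx=f,fy=f,interpolation=cv2.INTER_CUBIC))
    cv2.imwrite(f'pics/{name}.png',np.hstack(out))
E
python3 - <<'E'
from plan import *
plan(456,271,-2,-1.5)
snap([456,271,30],'b')
E
```

```text
t 2.12 tcp [456.7 277.2  21.9] jaw 88.8 tilt 0.05 open 85.4 F [-0.7  0.  -0. ] q7 1.03
target [456 271  -2] slide [0.0239, 0.0006, -0.0062] twist 0.3 rows>= 1
scene crop 293 194 4.3
top crop 121 180 4.3
```

View pics/b.png

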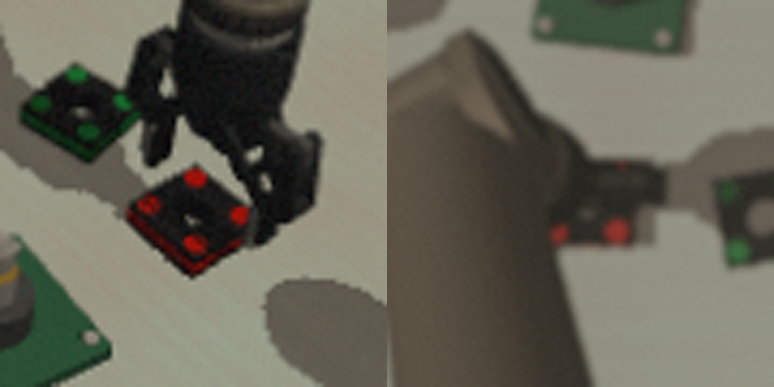

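Request:
play_rows:
  slide:
    - [0.0, 0.0, -0.006]
    - [0.0, 0.0, -0.006]
    - [0.012, 0, -0.006]
    - [0.022, 0, -0.006]
    - [0.022, 0, -0.006]
  twist: [0, 0, 0, 0, 0]

```text
t: 2.85
tcp_pos: [456.9, 270.9, -0.2]
tool_rot: [0.282, 1.57, 1.831]
wrist_force: [0.6, 0.2, 0.2]
opening: 85.7
```

```bash
python3 - <<'E'
from plan import *
plan(456,271,-3,-1.5)
E
```

```text
t 2.85 tcp [ 4.569e+02  2.709e+02 -2.000e-01] jaw 88.8 tilt 0.04 open 85.7 F [0.6 0.2 0.2] q7 1.04
target [456 271  -3] slide [0.0028, 0.0009, 0.0001] twist 0.3 rows>= 1
```

Close.

Request:
play_rows:
  slide:
    - [0.0025, 0.0, 0.0]
    - [0.0025, 0, 0]
    - [0.0025, 0, 0]
    - [0.0025, 0, 0]
    - [0.0025, 0, 0]
  twist: [0, 0, 0, 0, 0]
  jaw: 0.05
  force: 60

```text
t: 3.48
tcp_pos: [456.8, 270.8, -2.8]
tool_rot: [0.568, 1.57, 2.118]
wrist_force: [-0.1, -0.2, -1.2]
opening: 62.9
```

Request:
play_rows:
  slide:
    - [0, 0, 0.0]
    - [-0.03, 0, 0]
    - [-0.07, 0, 0]
    - [-0.11, 0, 0]
    - [-0.11, 0, 0]
  twist: [0, 0, 0, 0, 0]

```text
t: 4.1
tcp_pos: [459.2, 272.2, 110.4]
tool_rot: [-0.806, 1.563, 0.743]
wrist_force: [-0.3, 0.2, -1.9]
opening: 62.8
```

```bash
python3 - <<'E'
from plan import *
plan(622,255,110,-8)
snap([456,271,110],'c')
E
```

```text
t 4.1 tcp [459.2 272.2 110.4] jaw 88.8 tilt 0.43 open 62.8 F [-0.3  0.2 -1.9] q7 1.01
target [622 255 110] slide [0.0012, -0.1631, -0.0138] twist 6.8 rows>= 3
scene crop 298 174 4.3
top crop 115 177 4.3
```

View pics/c.png

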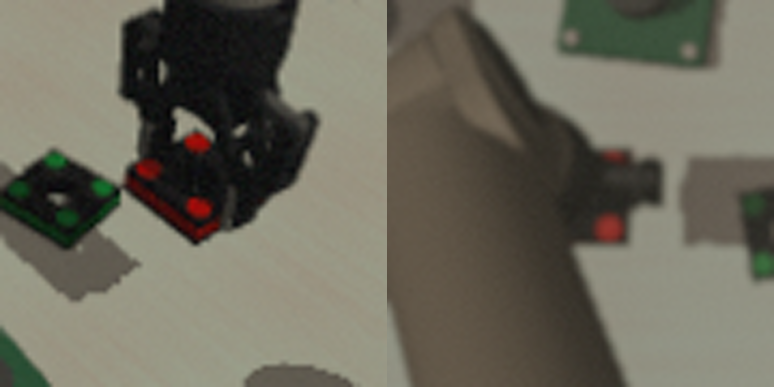

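Request:
play_rows:
  slide:
    - [0, -0.05, -0.004]
    - [0, -0.1, -0.008]
    - [0, -0.15, -0.013]
    - [0, -0.1625, -0.013]
    - [0, -0.1625, -0.013]
  twist: [0, 0, 0, 0, 0]

```text
t: 4.82
tcp_pos: [617.6, 253.6, 104.7]
tool_rot: [1.81, 1.566, -2.924]
wrist_force: [-0.3, -0.3, -1.5]
opening: 63.0
```

Request:
play_rows:
  slide:
    - [0, 0, 0.0]
    - [0, 0, 0]
  twist: [0, 0]

```text
t: 5.08
tcp_pos: [615.7, 254.3, 104.2]
tool_rot: [1.758, 1.564, -2.975]
wrist_force: [1.0, -0.9, -2.2]
opening: 62.7
```

```bash
python3 - <<'E'
from plan import *
plan(623,255,100)
snap([623,255,100],'d')
E
```

```text
t 5.08 tcp [615.7 254.3 104.2] jaw 88.8 tilt 0.37 open 62.7 F [ 1.  -0.9 -2.2] q7 1.2
target [623 255 100] slide [0.0041, -0.0073, 0.0008] twist 0 rows>= 1
scene crop 248 200 4.3
top crop 122 121 4.3
```

View pics/d.png

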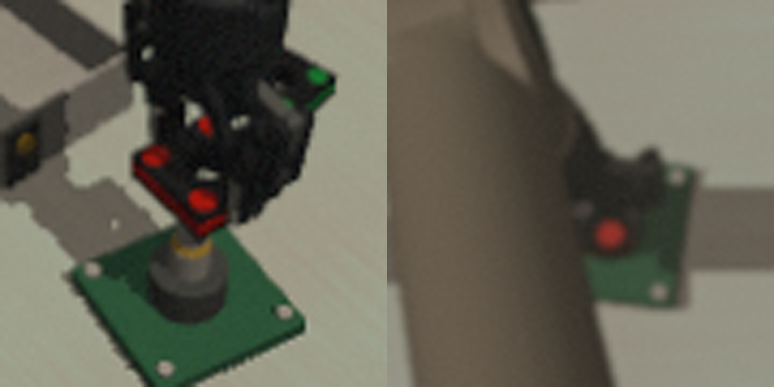

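```bash
cat >> plan.py <<'E'
from meas import *
def held(c,col,zt,roi):
    d=dots(c,col,roi,amin=6);return [(p,a,onz(c,[p],zt)[0].round(1).tolist()) for p,a in d]
E
python3 - <<'E'
from plan import *
o,R=state();c=cam('scene');z=o['tcp_pos'][2]+22.8
print(o['tcp_pos'],z)
for h in held(c,'red',z,(270,220,320,262)): print(h)
E
```

```text
[616.6356622  254.17554436 104.77780491] 127.57780491135183
((np.float64(295.09), np.float64(228.64)), 11, [599.1, 231.8, 127.6])
((np.float64(283.19), np.float64(235.89)), 27, [640.6, 233.2, 127.6])
((np.float64(294.29), np.float64(246.04)), 28, [641.2, 276.5, 127.6])
((np.float64(296.29), np.float64(251.57)), 14, [649.4, 293.0, 127.6])
```

Request:
play_rows:
  slide:
    - [0, -0.006, 0.0]
    - [0, -0.006, 0]
    - [0.01, -0.006, 0]
    - [0.018, -0.006, 0]
    - [0.018, -0.006, 0]
  twist: [0, 0, 0, 0, 0]

```text
t: 5.85
tcp_pos: [621.8, 253.6, 85.3]
tool_rot: [1.842, 1.564, -2.891]
wrist_force: [0.2, -0.4, -1.3]
opening: 62.9
```

```bash
python3 - <<'E'
from plan import *
plan(622,254.5,66)
o,R=state();c=cam('scene');z=o['tcp_pos'][2]+22.8
for h in held(c,'red',z,(270,220,320,262)): print(h)
E
```

```text
t 5.85 tcp [621.8 253.6  85.3] jaw 88.8 tilt 0.42 open 62.9 F [ 0.2 -0.4 -1.3] q7 1.2
target [622.  254.5  66. ] slide [0.0193, -0.0003, 0.0009] twist 0 rows>= 1
((np.float64(292.82), np.float64(234.91)), 11, [605.3, 231.6, 108.1])
((np.float64(281.08), np.float64(241.92)), 26, [645.9, 232.3, 108.1])
((np.float64(292.06), np.float64(252.39)), 31, [646.9, 276.4, 108.1])
((np.float64(293.18), np.float64(257.82)), 11, [656.4, 291.4, 108.1])
```

Request:
play_rows:
  slide:
    - [0.006, 0, 0.0]
    - [0.012, 0, 0]
    - [0.018, 0, 0]
    - [0.018, 0, 0]
  twist: [0, 0, 0, 0]

```text
t: 6.4
tcp_pos: [623.3, 254.4, 67.7]
tool_rot: [1.644, 1.567, -3.089]
wrist_force: [4.0, 2.7, -4.1]
opening: 62.3
```

```bash
python3 - <<'E'
from plan import *
plan(622,254.5,61)
snap([623,255,80],'e')
E
```

```text
t 6.4 tcp [623.3 254.4  67.7] jaw 88.8 tilt 0.19 open 62.3 F [ 4.   2.7 -4.1] q7 1.21
target [622.  254.5  61. ] slide [0.0067, 0.0013, 0.0] twist 0 rows>= 1
scene crop 247 205 4.3
top crop 124 123 4.3
```

View pics/e.png

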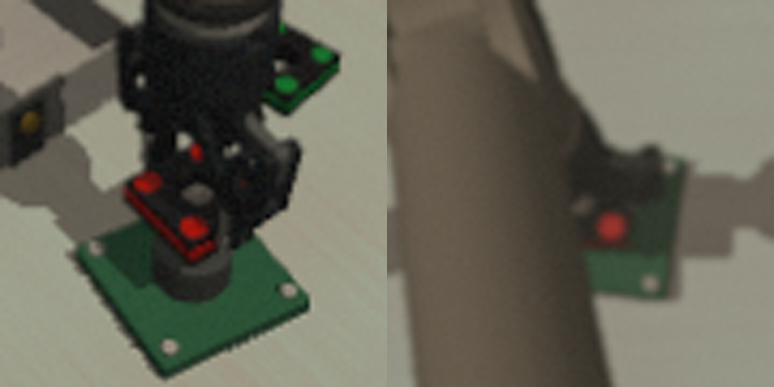

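Request:
play_rows:
  slide:
    - [0.003, -0.001, 0.0005]
    - [0.006, -0.001, 0.0005]
    - [0.009, -0.001, 0.0005]
    - [0.009, -0.001, 0.0005]
  twist: [0, 0, 0, 0]

```text
t: 7.0
tcp_pos: [624.5, 255.2, 60.5]
tool_rot: [1.39, 1.568, 2.94]
wrist_force: [-1.1, 0.5, 7.5]
opening: 62.8
```

```bash
python3 - <<'E'
from plan import *
plan(622,254.5,61)
o,R=state();c=cam('scene');z=o['tcp_pos'][2]+22.8
for h in held(c,'red',z,(270,230,320,272)): print(h)
E
```

```text
t 7.0 tcp [624.5 255.2  60.5] jaw 88.8 tilt 0.18 open 62.8 F [-1.1  0.5  7.5] q7 1.21
target [622.  254.5  61. ] slide [-0.0005, 0.0025, -0.0008] twist 0 rows>= 1
((np.float64(291.75), np.float64(242.38)), 8, [608.5, 233.2, 83.3])
((np.float64(280.39), np.float64(249.22)), 23, [648.2, 233.8, 83.3])
((np.float64(291.17), np.float64(259.9)), 29, [649.5, 278.2, 83.3])
((np.float64(293.5), np.float64(264.8)), 10, [655.3, 293.8, 83.3])
```

Request:
play_rows:
  slide:
    - [0.002, 0, 0]
    - [0.002, 0, 0]
    - [0.002, 0, 0]
    - [0.002, 0, 0]
  twist: [0, 0, 0, 0]

```text
t: 7.55
tcp_pos: [624.6, 255.3, 60.4]
tool_rot: [1.254, 1.568, 2.804]
wrist_force: [-3.0, 0.2, 9.4]
opening: 62.6
```

Request:
play_rows:
  slide:
    - [-0.015, 0, 0]
    - [-0.035, 0, 0]
    - [-0.055, 0, 0]
    - [-0.07, 0, 0]
    - [-0.07, 0, 0]
  twist: [0, 0, 0, 0, 0]

```text
t: 8.18
tcp_pos: [625.8, 255.5, 132.4]
tool_rot: [0.058, 1.568, 1.608]
wrist_force: [1.0, 0.3, -1.8]
opening: 62.8
```

```bash
python3 - <<'E'
from plan import *
plan(622,254.5,61)
c=cam('top');s=1.5625
# bin inner floor corners by eye from z1 (3.3x crop at 145,120)
q=[(252,42),(462,28),(490,245),(268,268)]
uv=[(a/3.3+144.6,b/3.3+119.6) for a,b in q]
P=onz(c,uv,55);print(P.round(1).tolist(),P.mean(0))
E
```

```text
t 8.18 tcp [625.8 255.5 132.4] jaw 88.8 tilt 0.14 open 62.8 F [ 1.   0.3 -1.8] q7 1.2
target [622.  254.5  61. ] slide [0.0714, 0.0038, -0.0013] twist 0 rows>= 2
[[741.1, 100.3, 55.0], [750.4, -98.8, 55.0], [541.3, -117.6, 55.0], [524.2, 87.1, 55.0]] [639.24082206  -7.24807065  55.        ]
```

Request:
play_rows:
  slide:
    - [0, 0.004, -0.05]
    - [0, 0.008, -0.105]
    - [0, 0.012, -0.16]
    - [0, 0.016, -0.215]
    - [0, 0.02, -0.262]
  twist: [-1, -2, -3, -4.5, -5.9]

```text
t: 8.85
tcp_pos: [598.3, -8.9, 129.8]
tool_rot: [1.303, 1.566, 2.955]
wrist_force: [0.7, -0.2, -0.9]
opening: 62.2
```

```bash
python3 - <<'E'
from plan import *
plan(605,-9,60,4.7)
snap([605,-9,100],'f')
E
```

```text
t 8.85 tcp [598.3  -8.9 129.8] jaw 94.7 tilt 0.25 open 62.2 F [ 0.7 -0.2 -0.9] q7 1.7
target [605  -9  60] slide [0.0698, -0.007, -0.0008] twist -0.0 rows>= 2
scene crop 195 146 4.3
top crop 211 125 4.3
```

View pics/f.png

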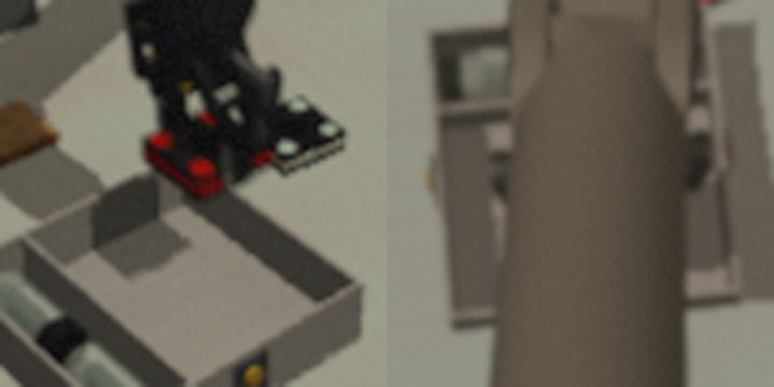

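Request:
play_rows:
  slide:
    - [0.03, -0.007, 0]
    - [0.06, -0.007, 0]
    - [0.09, -0.007, 0]
    - [0.115, -0.007, 0]
    - [0.115, -0.007, 0]
  twist: [0, 0, 0, 0, 0]

```text
t: 9.57
tcp_pos: [601.3, -14.5, 12.3]
tool_rot: [1.805, 1.559, -2.835]
wrist_force: [0.1, -0.5, -0.8]
opening: 62.6
```

```bash
python3 - <<'E'
from plan import *
plan(605,-9,7,4.7)
snap([605,-9,50],'g')
E
```

```text
t 9.57 tcp [601.3 -14.5  12.3] jaw 94.1 tilt 0.68 open 62.6 F [ 0.1 -0.5 -0.8] q7 1.73
target [605  -9   7] slide [0.0052, -0.0041, 0.0053] twist -0.6 rows>= 1
scene crop 196 159 4.3
top crop 211 129 4.3
```

View pics/g.png

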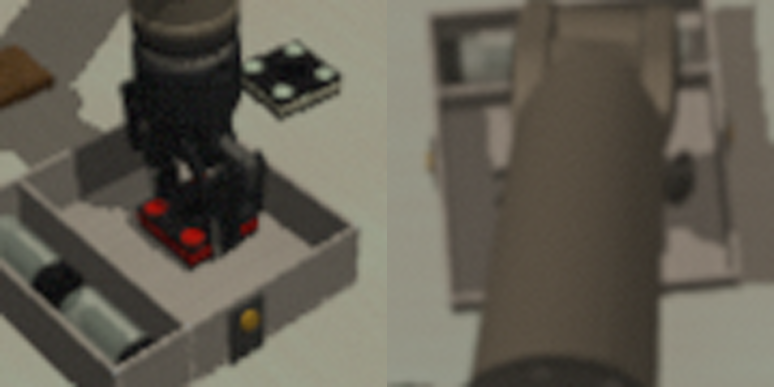

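Well inside. Lower 5 mm, release and rise.

Request:
play_rows:
  slide:
    - [0.006, 0, 0.004]
    - [0.006, 0, 0.004]
    - [0.006, 0, 0.004]
  twist: [0, 0, 0]

```text
t: 10.05
tcp_pos: [604.1, -10.7, 9.5]
tool_rot: [2.176, 1.565, -2.464]
wrist_force: [-0.5, -0.6, -1.0]
opening: 63.0
```

Request:
play_rows:
  slide:
    - [0, 0, 0]
    - [0, 0, 0]
    - [0, 0, 0]
    - [0, 0, 0]
  twist: [0, 0, 0, 0]
  jaw: 0.0854

```text
t: 10.55
tcp_pos: [604.1, -10.7, 9.6]
tool_rot: [2.167, 1.565, -2.473]
wrist_force: [0.1, -0.1, -0.9]
opening: 85.6
```

Request:
play_rows:
  slide:
    - [-0.03, 0, 0]
    - [-0.07, 0, 0]
    - [-0.12, 0, 0]
    - [-0.17, 0, 0]
    - [-0.21, 0, 0]
  twist: [0, 0, 0, 0, 0]

```text
t: 11.18
tcp_pos: [605.4, -10.2, 222.0]
tool_rot: [2.472, 1.567, -2.169]
wrist_force: [0.0, 0.3, 0.2]
opening: 85.5
```

```bash
python3 - <<'E'
from plan import *
o,R=state();print(o['tcp_pos'],o['opening'])
s=cam('scene');t=cam('top')
cv2.imwrite('pics/h.png',np.hstack([cv2.resize(s['color'][130:310,180:370],(400,379)),cv2.resize(t['color'][120:260,145:385],(400,233))][:1]))
cv2.imwrite('pics/h2.png',cv2.resize(t['color'][120:260,145:385],None,fx=3.3,fy=3.3))
for col,(u,v) in dict(green=(326,360),yellow=(540,363)).items():
    u/=1.5625;v/=1.5625
    d=dots(t,col,(u-40,v-40,u+40,v+40));print(col,d)
E
```

```text
[605.38732009 -10.16820592 221.98209452] 85.48838103094512
green [((np.float64(214.0), np.float64(221.5)), 16), ((np.float64(199.93), np.float64(224.13)), 15), ((np.float64(216.25), np.float64(235.25)), 20), ((np.float64(202.13), np.float64(238.07)), 15)]
yellow [((np.float64(338.63), np.float64(223.63)), 27), ((np.float64(352.68), np.float64(226.43)), 28), ((np.float64(336.34), np.float64(237.1)), 29), ((np.float64(350.5), np.float64(240.0)), 26)]
```

View pics/h.png

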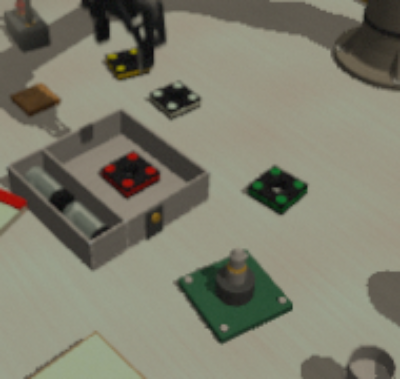

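View pics/h2.png

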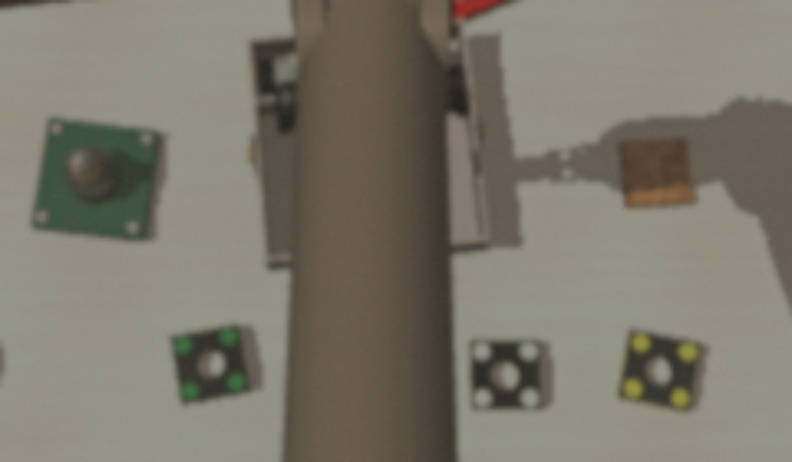

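```bash
python3 - <<'E'
from plan import *
plan(428.5,-272.5,120,-12.7)
c=cam('scene');cs=c
d=dots(c,'yellow',(222,145,262,172));print(d)
P=onz(c,[p for p,a in d],20);print(P.round(1).tolist())
im=c['color'];cv2.imwrite('pics/pl.png',cv2.resize(im[160:195,180:215],None,fx=16,fy=16,interpolation=cv2.INTER_NEAREST))
t=cam('top')['color'];cv2.imwrite('pics/pl2.png',cv2.resize(cv2.imread('pics/top0.png')[155:190,326:361],None,fx=16,fy=16,interpolation=cv2.INTER_NEAREST))
E
```

```text
t 11.28 tcp [608.3 -10.3 225.2] jaw 94.1 tilt 0.38 open 85.3 F [ 0.5 -0.6 -0. ] q7 1.67
target [ 428.5 -272.5  120. ] slide [0.1048, 0.1987, -0.2483] twist 16.8 rows>= 6
[((np.float64(242.88), np.float64(153.88)), 8), ((np.float64(233.0), np.float64(156.5)), 10), ((np.float64(236.64), np.float64(162.09)), 11), ((np.float64(242.88), np.float64(164.26)), 34)]
[[405.6, -288.2, 20.0], [447.5, -295.9, 20.0], [458.2, -254.5, 20.0], [447.7, -227.9, 20.0]]
```

View pics/pl.png

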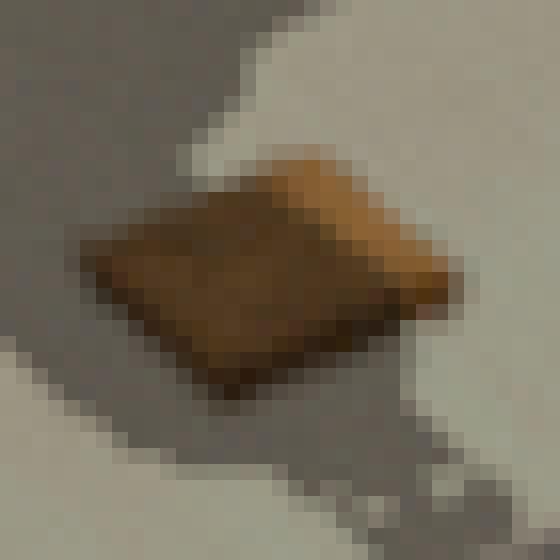

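View pics/pl2.png

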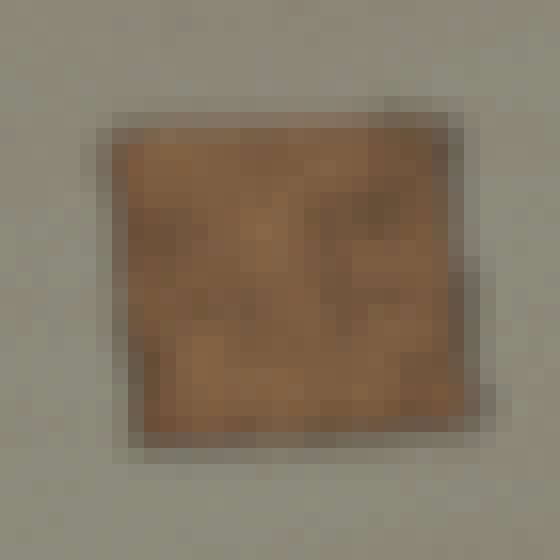

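Request:
play_rows:
  slide:
    - [0, 0.03, -0.045]
    - [0, 0.07, -0.09]
    - [0, 0.11, -0.135]
    - [0, 0.15, -0.18]
    - [0.02, 0.18, -0.22]
  twist: [3, 6.5, 10, 13.5, 16.8]

```text
t: 12.0
tcp_pos: [439.7, -244.3, 200.9]
tool_rot: [2.761, 1.567, -2.176]
wrist_force: [0.5, -0.2, -0.0]
opening: 85.1
```

```bash
python3 - <<'E'
from plan import *
plan(428.5,-272.5,100,-12.7)
for n,roi in(('scene',(180,160,215,195)),('top',(326,155,361,190))):
    c=cam(n);im=cv2.imread(f'pics/{n}0.png')
    x0,y0,x1,y1=roi;h=cv2.cvtColor(im[y0:y1,x0:x1],cv2.COLOR_BGR2HSV);m=cv2.inRange(h,(0,85,40),(25,255,255))
    pts=cv2.convexHull(np.argwhere(m>0)[:,::-1].astype(np.int32))
    for e in(2,2.5,3,4):
        ap=cv2.approxPolyDP(pts,e,True).reshape(-1,2)+[x0,y0]
        print(n,e,ap.tolist())
    if len(ap)==4:
        P=onz(c,ap,12);print(P.round(1).tolist(),square(P))
E
```

```text
t 12.0 tcp [ 439.7 -244.3  200.9] jaw 77.2 tilt 0.23 open 85.1 F [ 0.5 -0.2 -0. ] q7 1.86
target [ 428.5 -272.5  100. ] slide [0.1011, 0.0045, -0.0296] twist -0.1 rows>= 2
scene 2 [[207, 179], [193, 184], [185, 175], [200, 170]]
scene 2.5 [[207, 179], [193, 184], [185, 175], [200, 170]]
scene 3 [[207, 179], [193, 184], [185, 175], [200, 170]]
scene 4 [[207, 179], [193, 184], [185, 175], [200, 170]]
[[599.6, -238.0, 12.0], [654.8, -242.0, 12.0], [651.9, -308.8, 12.0], [591.6, -303.5, 12.0]] (array([ 624.48609903, -273.06953609]), np.float64(-4.695063307856621), array([43.02874777, 43.4007526 , 45.00654269, 44.78348347]))
top 2 [[354, 180], [335, 181], [333, 164], [352, 163]]
top 2.5 [[354, 180], [335, 181], [333, 164], [352, 163]]
top 3 [[354, 180], [335, 181], [333, 164], [352, 163]]
top 4 [[354, 180], [335, 181], [333, 164], [352, 163]]
[[589.0, -314.8, 12.0], [587.1, -255.0, 12.0], [642.3, -251.7, 12.0], [644.2, -311.9, 12.0]] (array([ 615.66557483, -283.36086299]), np.float64(2.4558727053448917), array([41.22509038, 40.22697274, 41.40160722, 40.37629505]))
```

Request:
play_rows:
  slide:
    - [0.03, 0.004, -0.01]
    - [0.06, 0.004, -0.02]
    - [0.101, 0.0045, -0.03]
    - [0.101, 0.0045, -0.03]
    - [0.101, 0.0045, -0.03]
  twist: [0, 0, 0, 0, 0]

```text
t: 12.72
tcp_pos: [423.1, -275.0, 98.1]
tool_rot: [2.081, 1.56, -2.863]
wrist_force: [0.4, -0.6, 0.3]
opening: 85.3
```

```bash
python3 - <<'E'
from plan import *
plan(428.5,-272.5,20,-12.7)
snap([428,-272,40],'i')
E
```

```text
t 12.72 tcp [ 423.1 -275.    98.1] jaw 76.7 tilt 0.62 open 85.3 F [ 0.4 -0.6  0.3] q7 2.0
target [ 428.5 -272.5   20. ] slide [0.078, -0.0055, 0.0041] twist -0.6 rows>= 2
scene crop 195 108 4.3
top crop 300 185 4.3
```

View pics/i.png

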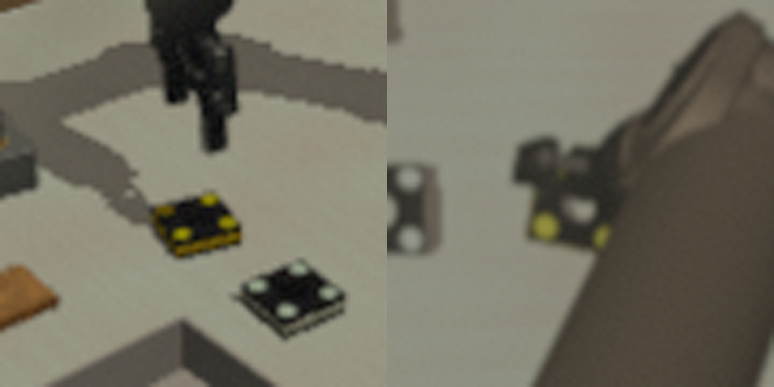

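Request:
play_rows:
  slide:
    - [0.03, -0.005, 0.004]
    - [0.06, -0.005, 0.004]
    - [0.078, -0.005, 0.004]
    - [0.078, -0.005, 0.004]
    - [0.078, -0.005, 0.004]
  twist: [0, 0, 0, -0.6, -0.6]

```text
t: 13.45
tcp_pos: [430.3, -273.3, 22.3]
tool_rot: [2.503, 1.564, -2.429]
wrist_force: [-0.2, 0.3, 0.7]
opening: 85.6
```

```bash
python3 - <<'E'
from plan import *
plan(428.5,-272.5,-3,-12.7)
snap([428,-272,20],'j',30,6)
E
```

```text
t 13.45 tcp [ 430.3 -273.3   22.3] jaw 77.4 tilt 0.42 open 85.6 F [-0.2  0.3  0.7] q7 2.07
target [ 428.5 -272.5   -3. ] slide [0.0253, 0.0018, 0.0005] twist 0.1 rows>= 1
scene crop 210 127 6
top crop 313 201 6
```

View pics/j.png

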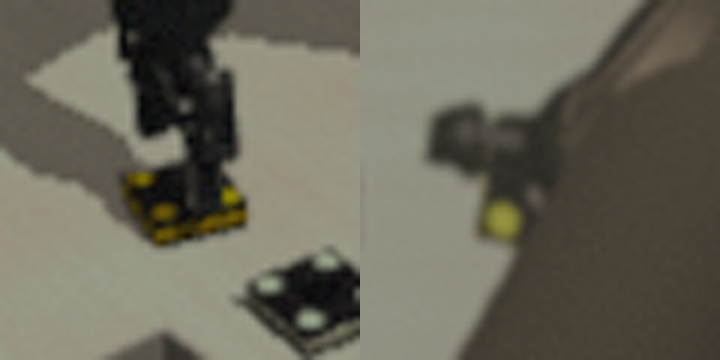

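Request:
play_rows:
  slide:
    - [0.0, 0.002, 0]
    - [0.012, 0.002, 0]
    - [0.0245, 0.002, 0]
    - [0.0245, 0.002, 0]
    - [0.0245, 0.002, 0]
  twist: [0, 0, 0, 0, 0]

```text
t: 14.18
tcp_pos: [427.9, -273.1, -2.5]
tool_rot: [2.447, 1.563, -2.486]
wrist_force: [-0.5, 0.1, -0.5]
opening: 85.8
```

Request:
play_rows:
  slide:
    - [0, 0.0, 0.0]
    - [0, 0, 0]
    - [0, 0, 0]
    - [0, 0, 0]
    - [0, 0, 0]
  twist: [0, 0, 0, 0, 0]
  jaw: 0.05

```text
t: 14.8
tcp_pos: [428.3, -273.5, -1.9]
tool_rot: [2.596, 1.564, -2.337]
wrist_force: [0.2, 0.8, 5.4]
opening: 62.7
```

```bash
python3 - <<'E'
from plan import *
plan(428.5,-272.5,110,-12.7)
E
```

```text
t 14.8 tcp [ 428.3 -273.5   -1.9] jaw 77.3 tilt 0.41 open 62.7 F [0.2 0.8 5.4] q7 2.1
target [ 428.5 -272.5  110. ] slide [-0.1119, 0.0005, 0.0003] twist 0.0 rows>= 2
```

Request:
play_rows:
  slide:
    - [-0.03, 0, 0]
    - [-0.07, 0, 0]
    - [-0.11, 0, 0]
    - [-0.14, 0, 0]
    - [-0.14, 0, 0]
  twist: [0, 0, 0, 0, 0]

```text
t: 15.42
tcp_pos: [430.4, -273.3, 139.8]
tool_rot: [-3.02, 1.564, -1.67]
wrist_force: [0.7, -0.4, -1.9]
opening: 62.3
```

```bash
python3 - <<'E'
from plan import *
plan(624.5,255,130)
E
```

```text
t 15.43 tcp [ 430.4 -273.3  139.8] jaw 77.4 tilt 0.38 open 62.3 F [ 0.7 -0.4 -1.9] q7 1.97
target [624.5 255.  130. ] slide [0.0062, -0.0738, 0.558] twist 0 rows>= 10
```

Request:
play_rows:
  slide:
    - [0, -0.007, 0.055]
    - [0, -0.014, 0.11]
    - [0, -0.021, 0.165]
    - [0, -0.028, 0.22]
    - [0, -0.035, 0.275]
  twist: [-3, -6, -9, -12, -17]

```text
t: 16.05
tcp_pos: [523.7, -10.8, 136.1]
tool_rot: [2.566, 1.563, -2.068]
wrist_force: [0.4, -0.9, -0.8]
opening: 62.7
```

```bash
python3 - <<'E'
from plan import *
plan(624.5,255,120,4.5)
E
```

```text
t 16.05 tcp [523.7 -10.8 136.1] jaw 94.5 tilt 0.44 open 62.7 F [ 0.4 -0.9 -0.8] q7 1.67
target [624.5 255.  120. ] slide [0.014, -0.1215, 0.2571] twist 0.0 rows>= 5
```

Request:
play_rows:
  slide:
    - [0, -0.025, 0.05]
    - [0, -0.05, 0.1]
    - [0, -0.075, 0.155]
    - [0.005, -0.1, 0.21]
    - [0.014, -0.121, 0.257]
  twist: [0, 0, 0, 0, 0]

```text
t: 16.68
tcp_pos: [623.3, 257.4, 117.5]
tool_rot: [2.329, 1.561, -2.303]
wrist_force: [-0.4, -1.3, -1.3]
opening: 62.8
```

Request:
play_rows:
  slide:
    - [0, 0, 0.0]
    - [0, 0, 0]
    - [0, 0, 0]
  twist: [0, 0, 0]

```text
t: 17.05
tcp_pos: [623.1, 254.9, 116.9]
tool_rot: [2.36, 1.559, -2.275]
wrist_force: [0.1, 0.4, -1.5]
opening: 62.7
```

```bash
python3 - <<'E'
from plan import *
plan(624.5,255,110,4.5)
snap([623,255,100],'k')
o,R=state();c=cam('scene');z=o['tcp_pos'][2]+22
for h in held(c,'yellow',z,(260,190,325,265)): print(h)
E
```

```text
t 17.05 tcp [623.1 254.9 116.9] jaw 94.5 tilt 0.65 open 62.7 F [ 0.1  0.4 -1.5] q7 1.28
target [624.5 255.  110. ] slide [0.0068, -0.0014, 0.0001] twist -0.0 rows>= 1
scene crop 248 200 4.3
top crop 122 121 4.3
((np.float64(293.67), np.float64(226.88)), 24, [606.6, 233.5, 139.7])
((np.float64(281.38), np.float64(235.0)), 29, [650.3, 236.9, 139.7])
((np.float64(294.09), np.float64(244.46)), 35, [646.2, 280.2, 139.7])
((np.float64(297.0), np.float64(249.5)), 18, [651.5, 296.8, 139.7])
```

View pics/k.png

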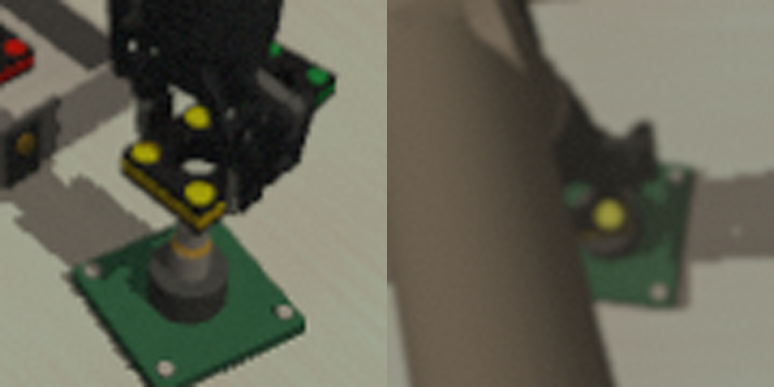

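Request:
play_rows:
  slide:
    - [0.015, -0.001, 0]
    - [0.03, -0.001, 0]
    - [0.042, -0.001, 0]
    - [0.042, -0.001, 0]
    - [0.042, -0.001, 0]
  twist: [0, 0, 0, 0, 0]

```text
t: 17.82
tcp_pos: [624.6, 255.7, 76.0]
tool_rot: [2.403, 1.562, -2.231]
wrist_force: [0.8, 0.1, -1.5]
opening: 62.4
```

```bash
python3 - <<'E'
from plan import *
plan(624.5,255,40,4.5)
o,R=state();c=cam('scene');z=o['tcp_pos'][2]+22
for h in held(c,'yellow',z,(260,190,325,265)): print(h)
E
```

```text
t 17.82 tcp [624.6 255.7  76. ] jaw 94.5 tilt 0.51 open 62.4 F [ 0.8  0.1 -1.5] q7 1.29
target [624.5 255.   40. ] slide [0.036, -0.0001, -0.0005] twist -0.0 rows>= 1
((np.float64(292.0), np.float64(238.37)), 19, [608.3, 232.7, 98.0])
((np.float64(280.55), np.float64(246.59)), 29, [651.0, 237.0, 98.0])
((np.float64(282.0), np.float64(254.33)), 9, [664.9, 259.5, 98.0])
((np.float64(292.94), np.float64(256.16)), 31, [647.0, 280.7, 98.0])
((np.float64(288.5), np.float64(259.5)), 6, [662.9, 282.2, 98.0])
((np.float64(294.57), np.float64(261.64)), 14, [655.5, 296.5, 98.0])
```

Free over the pin with no side force; continue slowly.

Request:
play_rows:
  slide:
    - [0.008, 0, 0]
    - [0.016, 0, 0]
    - [0.022, 0, 0]
    - [0.022, 0, 0]
  twist: [0, 0, 0, 0]

```text
t: 18.38
tcp_pos: [624.0, 255.4, 53.3]
tool_rot: [2.348, 1.561, -2.286]
wrist_force: [0.1, 0.2, -0.7]
opening: 62.2
```

Request:
play_rows:
  slide:
    - [0.005, 0, 0]
    - [0.01, 0, 0]
    - [0.014, 0, 0]
    - [0.014, 0, 0]
  twist: [0, 0, 0, 0]

```text
t: 18.88
tcp_pos: [623.6, 255.2, 38.8]
tool_rot: [2.316, 1.56, -2.318]
wrist_force: [-0.5, -0.3, -1.6]
opening: 62.5
```

```bash
python3 - <<'E'
from plan import *
plan(624.5,255,40,4.5)
snap([623,255,60],'l')
E
```

```text
t 18.88 tcp [623.6 255.2  38.8] jaw 94.5 tilt 0.62 open 62.5 F [-0.5 -0.3 -1.6] q7 1.3
target [624.5 255.   40. ] slide [-0.0012, -0.0009, -0.0002] twist -0.0 rows>= 1
scene crop 247 210 4.3
top crop 125 124 4.3
```

View pics/l.png

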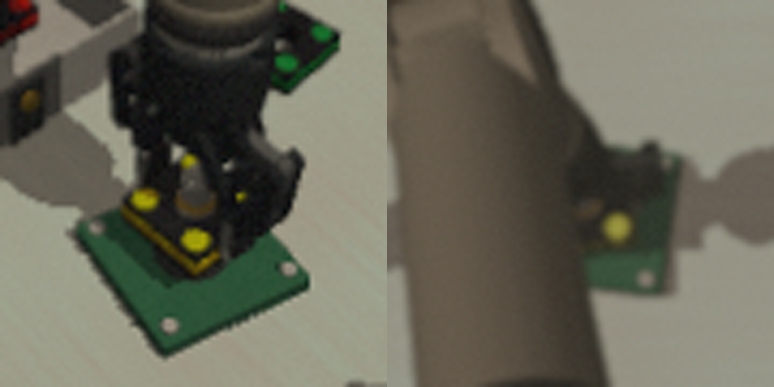

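Request:
play_rows:
  slide:
    - [0.002, -0.0005, 0]
    - [0.003, -0.0005, 0]
    - [0.003, -0.0005, 0]
    - [0.003, -0.0005, 0]
  twist: [0, 0, 0, 0]

```text
t: 19.48
tcp_pos: [624.8, 255.5, 38.1]
tool_rot: [2.343, 1.562, -2.291]
wrist_force: [-2.5, -1.3, 7.3]
opening: 62.2
```

Request:
play_rows:
  slide:
    - [-0.02, 0, 0]
    - [-0.05, 0, 0]
    - [-0.08, 0, 0]
    - [-0.095, 0, 0]
    - [-0.095, 0, 0]
  twist: [0, 0, 0, 0, 0]

```text
t: 20.1
tcp_pos: [626.3, 256.5, 134.8]
tool_rot: [2.536, 1.564, -2.098]
wrist_force: [0.1, 0.3, -1.6]
opening: 62.7
```

```bash
python3 - <<'E'
from plan import *
plan(618,-284,130,4.5)
E
```

```text
t 20.1 tcp [626.3 256.5 134.8] jaw 94.5 tilt 0.37 open 62.7 F [ 0.1  0.3 -1.6] q7 1.28
target [ 618 -284  130] slide [0.0078, 0.0505, -0.5382] twist -0.0 rows>= 9
```

Request:
play_rows:
  slide:
    - [0, 0.005, -0.05]
    - [0, 0.01, -0.105]
    - [0, 0.015, -0.16]
    - [0, 0.02, -0.215]
    - [0, 0.025, -0.27]
  twist: [0, 0, 0, 0, 0]

```text
t: 20.72
tcp_pos: [621.3, -16.3, 134.8]
tool_rot: [2.28, 1.563, -2.354]
wrist_force: [0.0, -1.3, -1.0]
opening: 62.6
```

```bash
python3 - <<'E'
from plan import *
plan(618,-284,120,4.5)
E
```

```text
t 20.73 tcp [621.3 -16.3 134.8] jaw 94.5 tilt 0.46 open 62.6 F [ 0.  -1.3 -1. ] q7 1.71
target [ 618 -284  120] slide [0.0164, 0.0242, -0.2665] twist 0.0 rows>= 5
```

Request:
play_rows:
  slide:
    - [0, 0.004, -0.055]
    - [0, 0.009, -0.11]
    - [0, 0.014, -0.165]
    - [0.005, 0.019, -0.22]
    - [0.016, 0.0245, -0.266]
  twist: [0, 0, 0, 0, 0]

```text
t: 21.35
tcp_pos: [616.7, -286.0, 119.1]
tool_rot: [2.213, 1.562, -2.423]
wrist_force: [0.9, 1.1, -1.2]
opening: 62.7
```

Request:
play_rows:
  slide:
    - [0, 0, 0]
    - [0, 0, 0]
    - [0, 0, 0]
  twist: [0, 0, 0]

```text
t: 21.72
tcp_pos: [617.2, -283.6, 118.6]
tool_rot: [2.033, 1.562, -2.6]
wrist_force: [0.2, 0.5, -1.6]
opening: 62.6
```

```bash
python3 - <<'E'
from plan import *
plan(618,-284,60,4.5)
snap([618,-284,70],'m')
o,R=state();c=cam('scene');z=o['tcp_pos'][2]+22
for h in held(c,'yellow',z,(160,115,235,190)): print(h)
E
```

```text
t 21.73 tcp [ 617.2 -283.6  118.6] jaw 94.6 tilt 0.49 open 62.6 F [ 0.2  0.5 -1.6] q7 2.15
target [ 618 -284   60] slide [0.0586, -0.0012, -0.0003] twist 0.1 rows>= 1
scene crop 149 116 4.3
top crop 302 121 4.3
((np.float64(183.0), np.float64(145.0)), 11, [644.8, -300.7, 141.1])
((np.float64(202.48), np.float64(147.17)), 23, [598.3, -247.0, 141.1])
((np.float64(190.0), np.float64(149.85)), 13, [640.7, -257.4, 141.1])
((np.float64(189.95), np.float64(153.0)), 22, [650.3, -239.7, 141.1])
```

View pics/m.png

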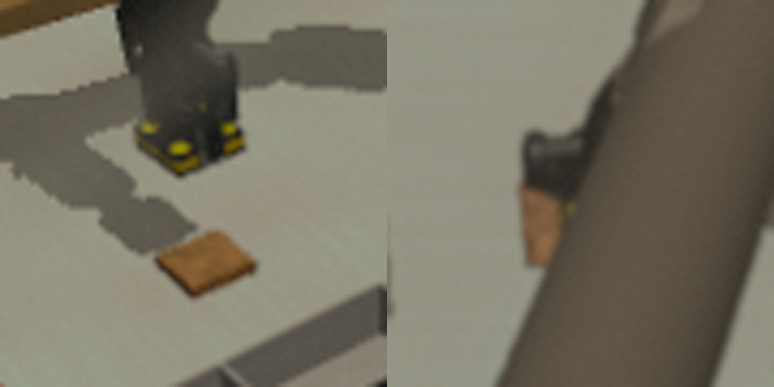

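```bash
python3 - <<'E'
from plan import *
c=cam('scene')
cv2.imwrite('pics/n.png',cv2.resize(c['color'][165:190,180:212],None,fx=24,fy=24,interpolation=cv2.INTER_CUBIC))
E
```

```text
(no output)
```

View pics/n.png

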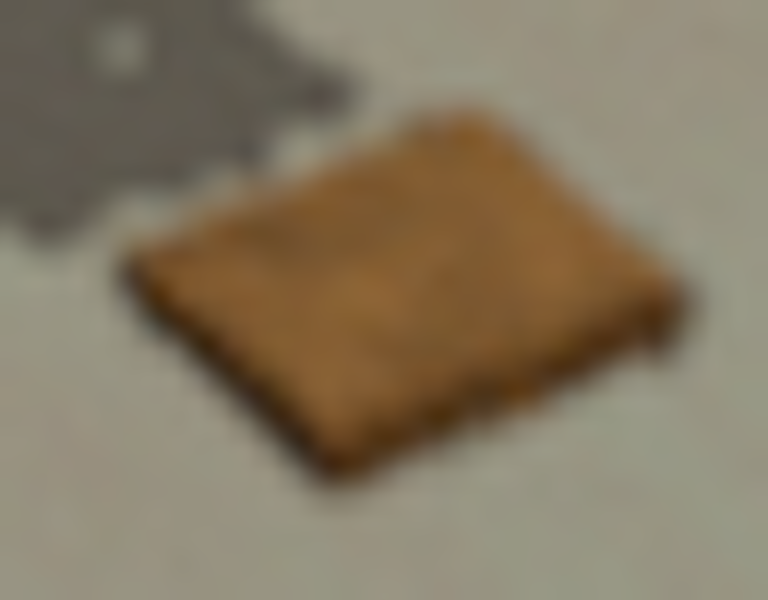

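```bash
python3 - <<'E'
from plan import *
c=cam('scene')
q=[(118,252),(478,100),(695,275),(325,432)]
P=onz(c,[(a/24-.5+180,b/24-.5+165) for a,b in q],12);print(P.round(1).tolist(),square(P))
c=cam('top')
q=[(108,118),(450,104),(484,420),(133,448)]
P=onz(c,[(a/16-.5+326,b/16-.5+155) for a,b in q],12);print(P.round(1).tolist(),square(P))
for ctr,z in [((618,-284),12)]:
    pass
E
```

```text
[[653.6, -310.1, 12.0], [589.0, -312.6, 12.0], [585.8, -251.1, 12.0], [650.4, -249.9, 12.0]] (array([ 619.69449794, -280.90393999]), np.float64(2.304048010358386), array([44.73717519, 44.08081102, 45.17148773, 43.66651814]))
[[649.3, -249.7, 12.0], [650.6, -317.4, 12.0], [586.5, -320.1, 12.0], [582.4, -251.0, 12.0]] (array([ 617.19924464, -284.57586409]), np.float64(2.0209425393604024), array([47.43199597, 46.87683184, 46.99371867, 48.3526346 ]))
```

Request:
play_rows:
  slide:
    - [0.03, -0.001, -0.001]
    - [0.06, -0.001, -0.001]
    - [0.085, -0.001, -0.001]
    - [0.085, -0.001, -0.001]
    - [0.085, -0.001, -0.001]
  twist: [0, 1, 1, 1, 1]

```text
t: 22.65
tcp_pos: [618.4, -287.1, 35.6]
tool_rot: [2.465, 1.562, -2.187]
wrist_force: [0.0, -0.3, -0.2]
opening: 62.7
```

```bash
python3 - <<'E'
from plan import *
plan(618.5,-283,11,3.5)
snap([618,-284,20],'o',30,6)
E
```

```text
t 22.65 tcp [ 618.4 -287.1   35.6] jaw 93.5 tilt 0.48 open 62.7 F [ 0.  -0.3 -0.2] q7 2.16
target [ 618.5 -283.    11. ] slide [0.0245, -0.0005, 0.0043] twist -0.0 rows>= 1
scene crop 166 143 6
top crop 314 140 6
```

View pics/o.png

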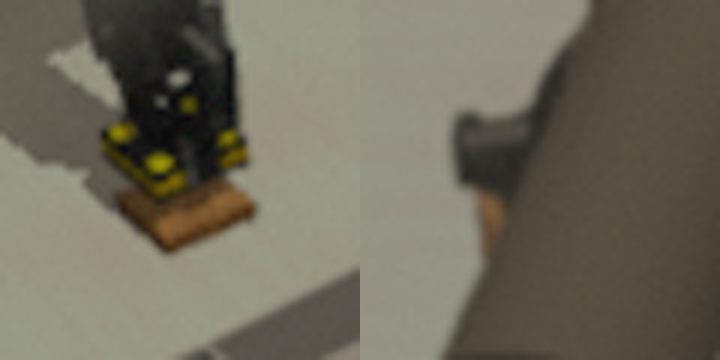

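Request:
play_rows:
  slide:
    - [0.0, 0, 0.004]
    - [0.01, 0, 0.004]
    - [0.018, 0, 0.004]
    - [0.018, 0, 0.004]
  twist: [0, 0, 0, 0]

```text
t: 23.25
tcp_pos: [617.4, -283.0, 16.7]
tool_rot: [2.292, 1.562, -2.36]
wrist_force: [-1.1, -0.2, -1.5]
opening: 62.7
```

```bash
python3 - <<'E'
from plan import *
plan(618.5,-283,10.5,3.5)
snap([618,-284,20],'p',25,8)
E
```

```text
t 23.25 tcp [ 617.4 -283.    16.7] jaw 93.5 tilt 0.5 open 62.7 F [-1.1 -0.2 -1.5] q7 2.16
target [ 618.5 -283.    10.5] slide [0.0062, -0.0012, -0.0] twist -0.0 rows>= 1
scene crop 171 148 8
top crop 319 145 8
```

View pics/p.png

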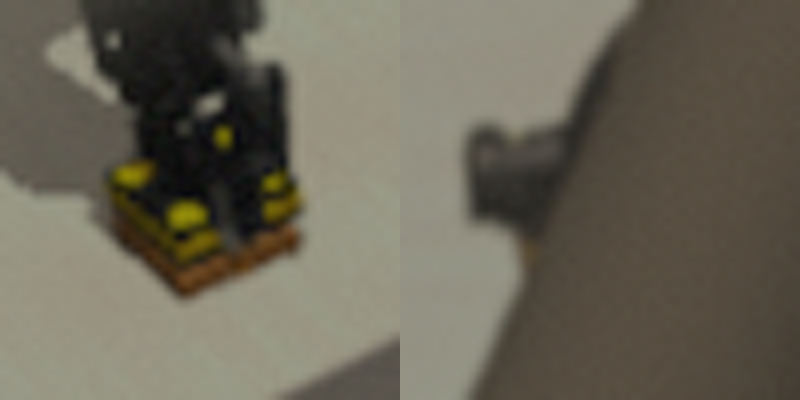

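Request:
play_rows:
  slide:
    - [0.003, -0.001, 0]
    - [0.006, -0.001, 0]
    - [0.006, -0.001, 0]
    - [0.006, -0.001, 0]
  twist: [0, 0, 0, 0]

```text
t: 23.85
tcp_pos: [619.2, -283.5, 11.7]
tool_rot: [2.542, 1.562, -2.11]
wrist_force: [0.0, 0.2, -0.6]
opening: 62.3
```

```bash
python3 - <<'E'
from plan import *
plan(618.5,-283,10.5,3.5)
E
```

```text
t 23.85 tcp [ 619.2 -283.5   11.7] jaw 93.5 tilt 0.48 open 62.3 F [ 0.   0.2 -0.6] q7 2.16
target [ 618.5 -283.    10.5] slide [0.0012, 0.0006, 0.0006] twist -0.0 rows>= 1
```

Request:
play_rows:
  slide:
    - [0.0015, 0, 0]
    - [0.0018, 0, 0]
  twist: [0, 0]

```text
t: 24.1
tcp_pos: [619.3, -283.7, 10.2]
tool_rot: [2.572, 1.563, -2.08]
wrist_force: [-0.4, 0.3, 1.9]
opening: 62.5
```

Request:
play_rows:
  slide:
    - [0, 0, 0]
    - [0, 0, 0]
    - [0, 0, 0]
    - [0, 0, 0]
  twist: [0, 0, 0, 0]
  jaw: 0.0854

```text
t: 24.6
tcp_pos: [619.3, -283.6, 10.2]
tool_rot: [2.572, 1.563, -2.08]
wrist_force: [0.1, -0.4, 0.5]
opening: 85.4
```

Request:
play_rows:
  slide:
    - [-0.02, 0, 0]
    - [-0.05, 0, 0]
    - [-0.09, 0, 0]
    - [-0.13, 0, 0]
    - [-0.17, 0, 0]
  twist: [0, 0, 0, 0, 0]

```text
t: 25.22
tcp_pos: [620.1, -282.7, 183.4]
tool_rot: [2.82, 1.563, -1.833]
wrist_force: [-0.1, -1.0, -0.2]
opening: 85.4
```

```bash
python3 - <<'E'
from plan import *
t=cam('top')
d=dots(t,'green',(150,200,260,260));print('green',d)
if len(d)==4: print(square(onz(t,[p for p,a in d],20)))
plan(443.5,145.5,180,9.6)
snap([618,-284,20],'q',25,8)
E
```

```text
green [((np.float64(214.0), np.float64(221.5)), 16), ((np.float64(199.79), np.float64(224.21)), 14), ((np.float64(216.0), np.float64(235.31)), 13), ((np.float64(202.5), np.float64(238.0)), 14)]
(array([440.89927524, 144.82632727]), np.float64(9.72474980617773), array([31.01131274, 31.00810385, 30.04691802, 30.26192411]))
t 25.27 tcp [ 623.2 -284.3  189.9] jaw 93.4 tilt 0.79 open 85.7 F [1.3 0.  3.4] q7 2.12
target [443.5 145.5 180. ] slide [0.0036, 0.1536, 0.4399] twist -6.2 rows>= 8
scene crop 171 148 8
top crop 319 145 8
```

View pics/q.png

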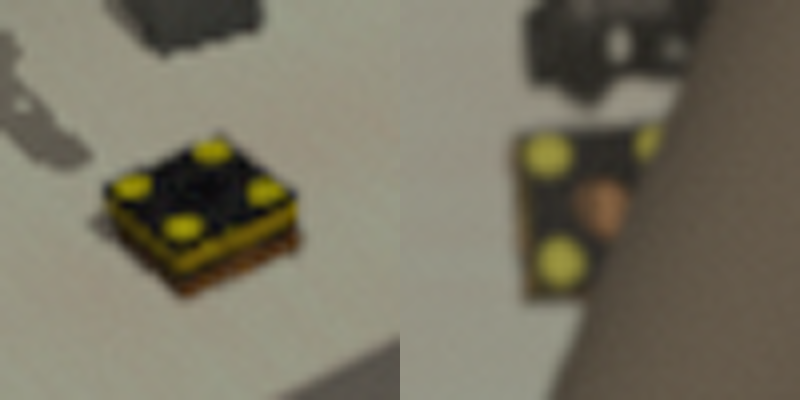

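Request:
play_rows:
  slide:
    - [0, 0.015, 0.055]
    - [0, 0.035, 0.11]
    - [0, 0.055, 0.165]
    - [0, 0.075, 0.22]
    - [0, 0.095, 0.275]
  twist: [-1, -2, -3, -4.5, -6.2]

```text
t: 26.0
tcp_pos: [508.9, -13.2, 181.6]
tool_rot: [-3.071, 1.561, -1.331]
wrist_force: [0.7, 0.6, 1.0]
opening: 85.4
```

```bash
python3 - <<'E'
from plan import *
plan(443,145.5,120,9.7)
t=cam('top')
d=dots(t,'yellow',(310,145,380,200));print(d)
P=onz(t,[p for p,a in d],32);print(P.round(1).tolist(),square(P))
cv2.imwrite('pics/r.png',cv2.resize(t['color'][150:195,320:365],None,fx=13,fy=13,interpolation=cv2.INTER_CUBIC))
E
```

```text
t 26.0 tcp [508.9 -13.2 181.6] jaw 99.7 tilt 0.58 open 85.4 F [0.7 0.6 1. ] q7 1.72
target [443.  145.5 120. ] slide [0.0599, 0.0382, 0.1681] twist 0.0 rows>= 3
[((np.float64(350.69), np.float64(163.04)), 26), ((np.float64(336.9), np.float64(163.97)), 30), ((np.float64(352.58), np.float64(176.24)), 33), ((np.float64(338.23), np.float64(177.6)), 35)]
[[639.2, -303.1, 32.0], [637.2, -260.0, 32.0], [596.9, -306.4, 32.0], [593.6, -261.7, 32.0]] (array([ 616.72367223, -282.79253142]), np.float64(3.403941327892007), array([30.28323748, 30.64335503, 30.79510385, 31.30107459]))
```

View pics/r.png

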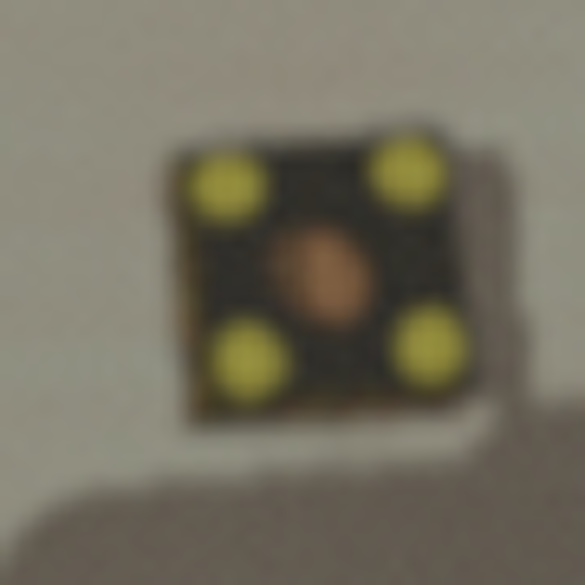

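Request:
play_rows:
  slide:
    - [0.02, 0.012, 0.055]
    - [0.04, 0.025, 0.11]
    - [0.06, 0.038, 0.168]
    - [0.06, 0.038, 0.168]
    - [0.06, 0.038, 0.168]
  twist: [0, 0, 0, 0, 0]

```text
t: 26.68
tcp_pos: [437.6, 153.7, 120.3]
tool_rot: [2.36, 1.565, -2.172]
wrist_force: [0.0, -0.7, 0.6]
opening: 85.6
```

```bash
python3 - <<'E'
from plan import *
plan(443,145.5,25,9.7)
c=cam('scene')
print(held(c,'green',20,(290,195,330,235)))
cv2.imwrite('pics/s.png',cv2.resize(c['color'][170:240,270:350],None,fx=8,fy=8,interpolation=cv2.INTER_CUBIC))
E
```

```text
t 26.68 tcp [437.6 153.7 120.3] jaw 100.4 tilt 0.32 open 85.6 F [ 0.  -0.7  0.6] q7 1.34
target [443.  145.5  25. ] slide [0.0953, -0.0042, -0.0086] twist 0.7 rows>= 2
[((np.float64(310.47), np.float64(211.12)), 17, [428.1, 123.0, 20.0]), ((np.float64(317.16), np.float64(222.89)), 79, [449.5, 175.6, 20.0]), ((np.float64(302.19), np.float64(220.14)), 37, [478.0, 138.3, 20.0])]
```

View pics/s.png

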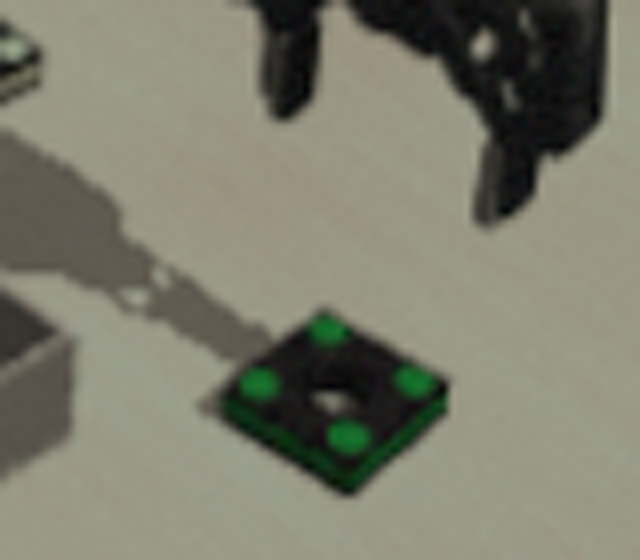

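```bash
python3 - <<'E'
from plan import *
c=cam('scene')
P=onz(c,[(a/8-.5+270,b/8-.5+170) for a,b in [(260,383),(414,380),(349,436),(328,330)]],20);print(P.round(1).tolist(),square(P))
plan(443,145.5,25,9.7)
E
```

```text
[[469.9, 128.5, 20.0], [420.2, 164.0, 20.0], [462.9, 171.6, 20.0], [426.8, 121.7, 20.0]] (array([444.95036579, 146.4691441 ]), np.float64(9.294803088483805), array([30.71348694, 30.28152434, 30.90127554, 30.68137383]))
t 26.77 tcp [438.7 152.5 120.9] jaw 100.2 tilt 0.26 open 85.3 F [ 0.  -0.8 -0.2] q7 1.34
target [443.  145.5  25. ] slide [0.0959, -0.0032, -0.0072] twist 0.5 rows>= 2
```

Consistent (~443, 145.5). Descend.

Request:
play_rows:
  slide:
    - [0.03, -0.003, -0.006]
    - [0.06, -0.003, -0.006]
    - [0.095, -0.003, -0.006]
    - [0.095, -0.003, -0.006]
    - [0.095, -0.003, -0.006]
  twist: [0.5, 0.5, 0.5, 0.5, 0.5]

```text
t: 27.4
tcp_pos: [444.0, 146.1, 27.0]
tool_rot: [3.007, 1.567, -1.538]
wrist_force: [-0.1, -0.5, 0.9]
opening: 85.2
```

```bash
python3 - <<'E'
from plan import *
plan(443,145.5,-2,9.7)
snap([443,145,20],'t',30,6)
E
```

```text
t 27.4 tcp [444.  146.1  27. ] jaw 99.6 tilt 0.22 open 85.2 F [-0.1 -0.5  0.9] q7 1.37
target [443.  145.5  -2. ] slide [0.029, 0.001, -0.0003] twist -0.1 rows>= 1
scene crop 281 186 6
top crop 178 199 6
```

View pics/t.png

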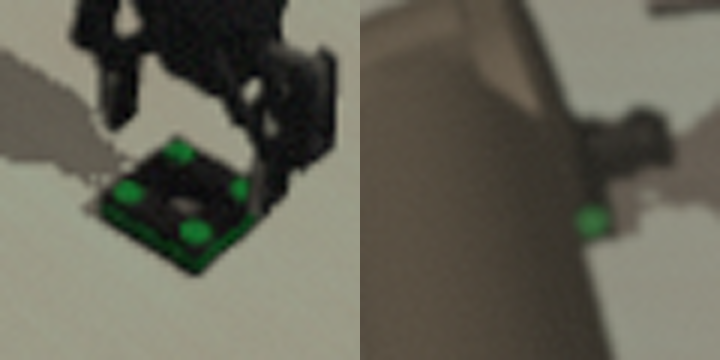

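Request:
play_rows:
  slide:
    - [0.0, 0.001, 0]
    - [0.015, 0.001, 0]
    - [0.028, 0.001, 0]
    - [0.028, 0.001, 0]
    - [0.028, 0.001, 0]
  twist: [0, 0, 0, 0, 0]

```text
t: 28.12
tcp_pos: [443.0, 146.5, -0.9]
tool_rot: [-3.109, 1.567, -1.371]
wrist_force: [0.7, -0.4, 0.6]
opening: 85.2
```

Request:
play_rows:
  slide:
    - [0, 0.0, 0.0]
    - [0, 0, 0]
    - [0, 0, 0]
    - [0, 0, 0]
    - [0, 0, 0]
  twist: [0, 0, 0, 0, 0]
  jaw: 0.05

```text
t: 28.75
tcp_pos: [443.5, 146.6, -0.3]
tool_rot: [-2.818, 1.567, -1.08]
wrist_force: [-0.3, -0.7, 5.9]
opening: 62.5
```

```bash
python3 - <<'E'
from plan import *
plan(443,145.5,140,9.7)
E
```

```text
t 28.75 tcp [ 4.435e+02  1.466e+02 -3.000e-01] jaw 99.6 tilt 0.19 open 62.5 F [-0.3 -0.7  5.9] q7 1.38
target [443.  145.5 140. ] slide [-0.1403, 0.0006, -0.0015] twist -0.1 rows>= 3
```

Request:
play_rows:
  slide:
    - [-0.03, 0, 0]
    - [-0.07, 0, 0]
    - [-0.11, 0, 0]
    - [-0.13, 0, 0]
    - [-0.13, 0, 0]
  twist: [0, 0, 2, 4, 6]

```text
t: 29.38
tcp_pos: [444.2, 147.4, 130.8]
tool_rot: [-1.911, 1.566, -0.279]
wrist_force: [0.1, 0.4, -1.7]
opening: 62.6
```

```bash
python3 - <<'E'
from plan import *
plan(624.5,255,120,3.5)
E
```

```text
t 29.38 tcp [444.2 147.4 130.8] jaw 93.5 tilt 0.28 open 62.6 F [ 0.1  0.4 -1.7] q7 1.24
target [624.5 255.  120. ] slide [0.0115, -0.1865, 0.0963] twist 0.0 rows>= 4
```

Request:
play_rows:
  slide:
    - [0, -0.05, 0.025]
    - [0, -0.1, 0.05]
    - [0, -0.15, 0.075]
    - [0.01, -0.1865, 0.0963]
    - [0.01, -0.1865, 0.0963]
  twist: [0, 0, 0, 0, 0]

```text
t: 30.0
tcp_pos: [624.3, 256.6, 117.3]
tool_rot: [-2.96, 1.568, -1.326]
wrist_force: [-0.5, -0.7, -1.7]
opening: 62.5
```

Request:
play_rows:
  slide:
    - [0, 0, 0.0]
    - [0, 0, 0]
    - [0, 0, 0]
  twist: [0, 0, 0]

```text
t: 30.38
tcp_pos: [623.9, 256.0, 117.6]
tool_rot: [-2.953, 1.568, -1.32]
wrist_force: [0.2, 0.3, -0.8]
opening: 62.6
```

```bash
python3 - <<'E'
from plan import *
plan(624.5,255,110,3.5)
c=cam('scene')
cv2.imwrite('pics/u.png',cv2.resize(c['color'][200:290,248:338],None,fx=6,fy=6,interpolation=cv2.INTER_CUBIC))
E
```

```text
t 30.38 tcp [623.9 256.  117.6] jaw 93.6 tilt 0.16 open 62.6 F [ 0.2  0.3 -0.8] q7 1.23
target [624.5 255.  110. ] slide [0.0076, -0.0006, -0.001] twist 0.1 rows>= 1
```

View pics/u.png

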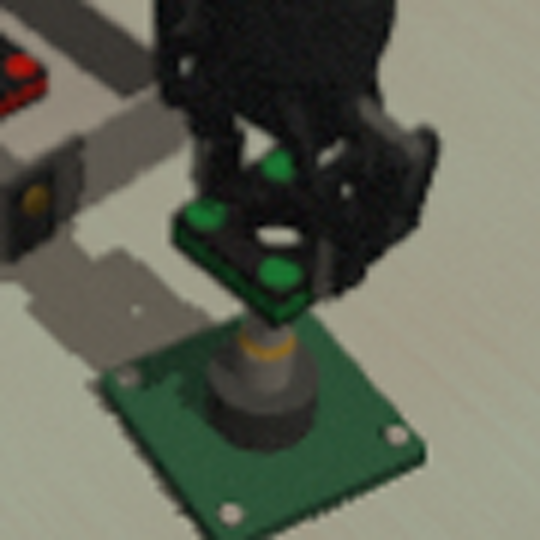

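```bash
python3 - <<'E'
from plan import *
c=cam('scene');z=state()[0]['tcp_pos'][2]+20.3
P=onz(c,[(a/6-.5+248,b/6-.5+200) for a,b in [(278,166),(281,270),(206,213)]],z);print(z,P.round(1).tolist(),(P[0]+P[1])/2,(P[1]+P[2])/2-[21.46,1.3,0])
E
```

```text
138.16760271595635 [[605.9, 233.5, 138.2], [644.8, 279.7, 138.2], [648.4, 236.5, 138.2]] [625.34795571 256.58581521 138.16760272] [625.13991052 256.77598491 138.16760272]
```

Request:
play_rows:
  slide:
    - [0.015, -0.0015, 0]
    - [0.03, -0.0015, 0]
    - [0.044, -0.0015, 0]
    - [0.044, -0.0015, 0]
    - [0.044, -0.0015, 0]
  twist: [0, 0, 0, 0, 0]

```text
t: 31.1
tcp_pos: [626.0, 256.4, 73.9]
tool_rot: [-2.609, 1.568, -0.976]
wrist_force: [-0.7, 0.2, -0.6]
opening: 62.4
```

Request:
play_rows:
  slide:
    - [0.008, 0, 0]
    - [0.016, 0, 0]
    - [0.02, 0, 0]
    - [0.02, 0, 0]
  twist: [0, 0, 0, 0]

```text
t: 31.6
tcp_pos: [625.4, 256.0, 53.0]
tool_rot: [3.081, 1.568, -1.569]
wrist_force: [-1.8, -0.2, -2.6]
opening: 62.1
```

Request:
play_rows:
  slide:
    - [0.005, 0.0005, 0]
    - [0.01, 0.0005, 0]
    - [0.0145, 0.0005, 0]
    - [0.0145, 0.0005, 0]
  twist: [0, 0, 0, 0]

```text
t: 32.1
tcp_pos: [625.2, 256.2, 39.8]
tool_rot: [-3.049, 1.568, -1.415]
wrist_force: [-3.0, -1.2, 5.5]
opening: 62.6
```

```bash
python3 - <<'E'
from plan import *
plan(624.5,255,40,3.5)
snap([623,255,60],'v')
E
```

```text
t 32.1 tcp [625.2 256.2  39.8] jaw 93.6 tilt 0.15 open 62.6 F [-3.  -1.2  5.5] q7 1.24
target [624.5 255.   40. ] slide [-0.0002, 0.0008, -0.0012] twist 0.1 rows>= 1
scene crop 247 210 4.3
top crop 125 124 4.3
```

View pics/v.png

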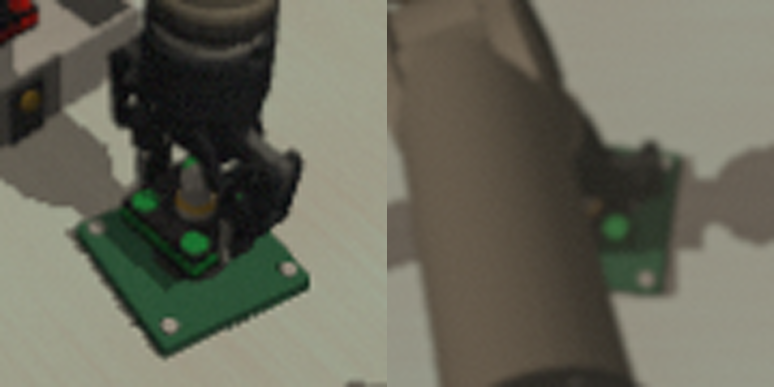

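Request:
play_rows:
  slide:
    - [0.001, 0, 0]
    - [0.001, 0, 0]
    - [0.001, 0, 0]
  twist: [0, 0, 0]

```text
t: 32.58
tcp_pos: [625.2, 256.2, 39.8]
tool_rot: [-3.066, 1.568, -1.433]
wrist_force: [-3.6, -1.8, 6.4]
opening: 62.4
```

Request:
play_rows:
  slide:
    - [-0.02, 0, 0]
    - [-0.05, 0, 0]
    - [-0.08, 0, 0]
    - [-0.095, 0, 0]
    - [-0.095, 0, 0]
  twist: [0, 0, 0, 0, 0]

```text
t: 33.2
tcp_pos: [626.2, 256.9, 136.4]
tool_rot: [-1.944, 1.567, -0.31]
wrist_force: [-0.2, 0.1, -1.8]
opening: 62.1
```

```bash
python3 - <<'E'
from plan import *
plan(619,-284,130,3.5)
E
```

```text
t 33.2 tcp [626.2 256.9 136.4] jaw 93.6 tilt 0.2 open 62.1 F [-0.2  0.1 -1.8] q7 1.23
target [ 619 -284  130] slide [0.0069, 0.041, -0.5394] twist 0.1 rows>= 9
```

Request:
play_rows:
  slide:
    - [0, 0.004, -0.05]
    - [0, 0.008, -0.105]
    - [0, 0.012, -0.16]
    - [0, 0.016, -0.215]
    - [0, 0.0205, -0.27]
  twist: [0, 0, 0, 0, 0]

```text
t: 33.83
tcp_pos: [621.5, -15.5, 135.1]
tool_rot: [-2.501, 1.569, -0.867]
wrist_force: [0.3, 0.0, -2.2]
opening: 62.5
```

```bash
python3 - <<'E'
from plan import *
plan(619,-284,120,3.5)
E
```

```text
t 33.83 tcp [621.5 -15.5 135.1] jaw 93.6 tilt 0.09 open 62.5 F [ 0.3  0.  -2.2] q7 1.66
target [ 619 -284  120] slide [0.0154, 0.0193, -0.2678] twist 0.1 rows>= 5
```

Request:
play_rows:
  slide:
    - [0, 0.003, -0.055]
    - [0, 0.007, -0.11]
    - [0, 0.011, -0.165]
    - [0.005, 0.015, -0.22]
    - [0.015, 0.0193, -0.268]
  twist: [0, 0, 0, 0, 0]

```text
t: 34.45
tcp_pos: [618.1, -286.4, 119.1]
tool_rot: [2.911, 1.569, -1.74]
wrist_force: [0.4, 0.4, -1.9]
opening: 62.6
```

Request:
play_rows:
  slide:
    - [0, 0, 0]
    - [0, 0, 0]
    - [0, 0, 0]
  twist: [0, 0, 0]

```text
t: 34.83
tcp_pos: [618.7, -284.0, 118.5]
tool_rot: [0.952, 1.57, 2.588]
wrist_force: [0.2, 1.0, -1.5]
opening: 62.5
```

```bash
python3 - <<'E'
from plan import *
plan(619,-284,50,3.5)
snap([618,-284,70],'w')
E
```

```text
t 34.83 tcp [ 618.7 -284.   118.5] jaw 93.7 tilt 0.04 open 62.5 F [ 0.2  1.  -1.5] q7 2.11
target [ 619 -284   50] slide [0.0685, -0.0003, -0.0] twist 0.2 rows>= 2
scene crop 149 116 4.3
top crop 302 121 4.3
```

View pics/w.png

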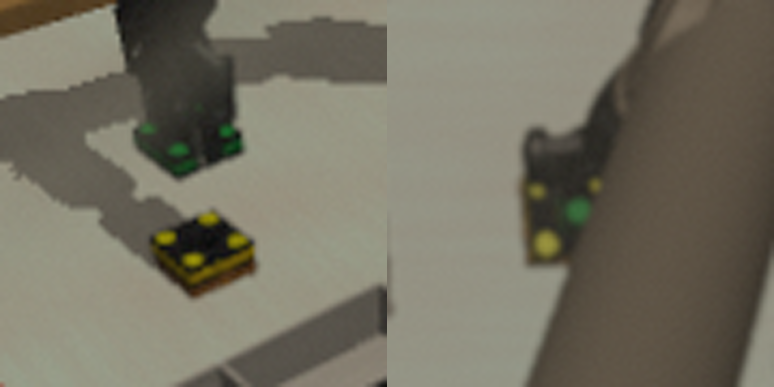

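Request:
play_rows:
  slide:
    - [0.025, -0.0005, 0]
    - [0.05, -0.0005, 0]
    - [0.075, -0.0005, 0]
    - [0.075, -0.0005, 0]
    - [0.075, -0.0005, 0]
  twist: [0, 0, 0, 0, 0]

```text
t: 35.55
tcp_pos: [620.3, -284.2, 45.3]
tool_rot: [-2.158, 1.569, -0.522]
wrist_force: [0.4, -0.2, -2.4]
opening: 62.9
```

```bash
python3 - <<'E'
from plan import *
plan(619.3,-283.8,36,3.5)
E
```

```text
t 35.55 tcp [ 620.3 -284.2   45.3] jaw 93.7 tilt 0.12 open 62.9 F [ 0.4 -0.2 -2.4] q7 2.12
target [ 619.3 -283.8   36. ] slide [0.0093, 0.001, 0.0005] twist 0.2 rows>= 1
```

Request:
play_rows:
  slide:
    - [0.005, 0.001, 0.0005]
    - [0.0095, 0.001, 0.0005]
    - [0.0095, 0.001, 0.0005]
    - [0.0095, 0.001, 0.0005]
  twist: [0, 0, 0, 0]

```text
t: 36.05
tcp_pos: [619.3, -283.9, 35.8]
tool_rot: [-2.157, 1.569, -0.521]
wrist_force: [0.5, -0.7, -1.9]
opening: 62.6
```

```bash
python3 - <<'E'
from plan import *
plan(619.3,-283.8,31.8,3.5)
snap([618,-284,35],'x',25,8)
E
```

```text
t 36.05 tcp [ 619.3 -283.9   35.8] jaw 93.7 tilt 0.12 open 62.6 F [ 0.5 -0.7 -1.9] q7 2.13
target [ 619.3 -283.8   31.8] slide [0.004, 0.0, 0.0001] twist 0.2 rows>= 1
scene crop 170 144 8
top crop 320 144 8
```

View pics/x.png

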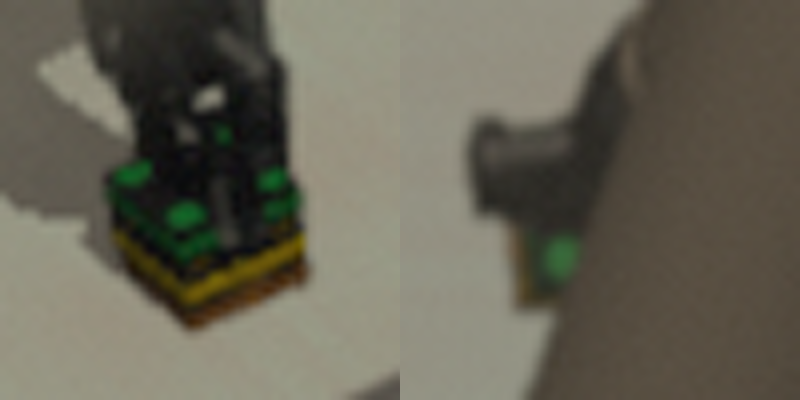

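```bash
python3 - <<'E'
from plan import *
c=cam('scene');print(((proj(c,[[650,-252,z] for z in(0,12,32,36,56)])-[170,144]+.5)*8).round(0))
for h in held(c,'green',56,(165,140,220,190)): print(h)
E
```

```text
[[190. 331.]
 [187. 309.]
 [181. 273.]
 [180. 266.]
 [175. 229.]]
((np.float64(186.21), np.float64(165.29)), 14, [644.3, -301.4, 56.0])
((np.float64(204.05), np.float64(167.91)), 22, [601.2, -247.8, 56.0])
((np.float64(193.25), np.float64(172.25)), 32, [645.0, -247.4, 56.0])
```

Request:
play_rows:
  slide:
    - [0.002, 0, 0]
    - [0.004, 0, 0]
    - [0.0045, 0, 0]
    - [0.0045, 0, 0]
  twist: [0, 0, 0, 0]

```text
t: 36.7
tcp_pos: [619.5, -284.0, 31.8]
tool_rot: [-2.109, 1.568, -0.474]
wrist_force: [-0.6, 1.4, 3.8]
opening: 62.6
```

Request:
play_rows:
  slide:
    - [0, 0, 0]
    - [0, 0, 0]
    - [0, 0, 0]
    - [0, 0, 0]
  twist: [0, 0, 0, 0]
  jaw: 0.0854

```text
t: 37.2
tcp_pos: [619.5, -284.0, 31.7]
tool_rot: [-2.128, 1.568, -0.492]
wrist_force: [0.4, 0.4, -0.2]
opening: 85.1
```

Request:
play_rows:
  slide:
    - [-0.02, 0, 0]
    - [-0.05, 0, 0]
    - [-0.09, 0, 0]
    - [-0.13, 0, 0]
    - [-0.13, 0, 0]
  twist: [0, 0, 0, 0, 0]

```text
t: 37.83
tcp_pos: [622.0, -285.5, 167.9]
tool_rot: [-2.038, 1.558, -0.402]
wrist_force: [0.5, -1.0, -0.5]
opening: 85.4
```

```bash
python3 - <<'E'
from plan import *
plan(426.5,-131,180,-1)
t=cam('top')
cv2.imwrite('pics/y2.png',cv2.resize(t['color'][120:260,145:385],None,fx=3.3,fy=3.3))
snap([618,-284,35],'y',25,8)
E
```

```text
t 37.83 tcp [ 622.  -285.5  167.9] jaw 93.7 tilt 0.72 open 85.4 F [ 0.5 -1.  -0.5] q7 2.1
target [ 426.5 -131.   180. ] slide [-0.0151, 0.1849, 0.1667] twist 4.7 rows>= 4
scene crop 170 144 8
top crop 320 144 8
```

View pics/y.png

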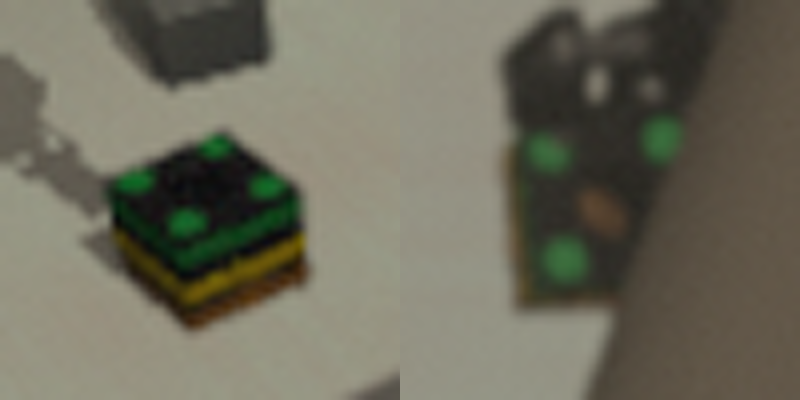

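View pics/y2.png

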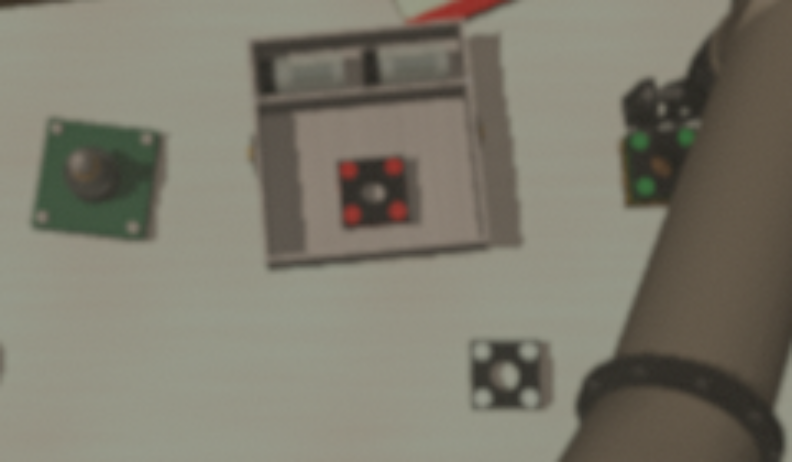

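Request:
play_rows:
  slide:
    - [0, 0.037, 0.033]
    - [0, 0.074, 0.066]
    - [0, 0.11, 0.1]
    - [0.02, 0.148, 0.133]
    - [0.045, 0.185, 0.167]
  twist: [1, 2, 3, 4, 4.7]

```text
t: 38.6
tcp_pos: [421.5, -127.9, 115.3]
tool_rot: [-2.048, 1.57, -0.495]
wrist_force: [0.0, 0.3, -0.2]
opening: 85.3
```

Request:
play_rows:
  slide:
    - [0, 0, 0]
    - [0, 0, 0]
    - [0, 0, 0]
  twist: [0, 0, 0]

```text
t: 38.98
tcp_pos: [423.0, -128.7, 115.8]
tool_rot: [-1.973, 1.568, -0.42]
wrist_force: [0.2, -0.2, -0.4]
opening: 85.4
```

```bash
python3 - <<'E'
from plan import *
plan(426.5,-131,30,-1)
t=cam('top');d=dots(t,'green',(310,140,370,200));P=onz(t,[p for p,a in d],52);print(P.round(1).tolist(),square(P))
c=cam('scene');cv2.imwrite('pics/aa.png',cv2.resize(c['color'][140:210,230:310],None,fx=8,fy=8,interpolation=cv2.INTER_CUBIC))
E
```

```text
t 38.98 tcp [ 423.  -128.7  115.8] jaw 89.0 tilt 0.17 open 85.4 F [ 0.2 -0.2 -0.4] q7 1.8
target [ 426.5 -131.    30. ] slide [0.0858, -0.0033, -0.0022] twist -0.0 rows>= 2
[[636.8, -260.3, 52.0], [639.7, -304.3, 52.0], [596.3, -307.2, 52.0], [594.2, -263.4, 52.0]] (array([ 616.75618132, -283.76656554]), np.float64(3.604005325561763), array([30.89720037, 30.72463249, 31.05907397, 30.4287309 ]))
```

View pics/aa.png

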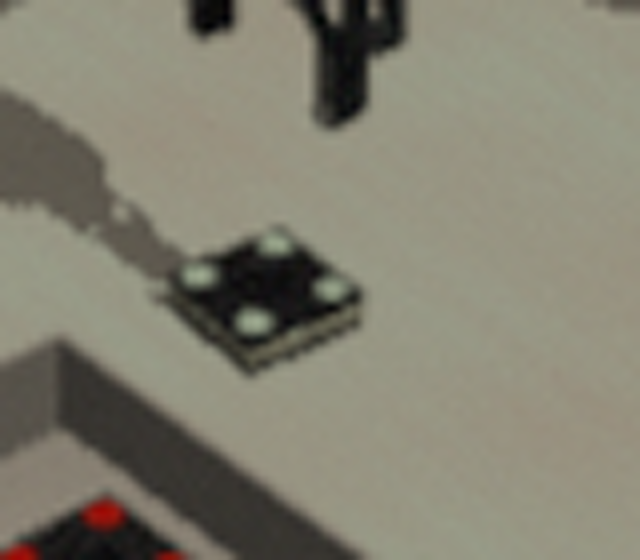

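```bash
python3 - <<'E'
from plan import *
c=cam('scene')
P=onz(c,[(a/8-.5+230,b/8-.5+140) for a,b in [(200,275),(275,244),(332,289),(254,322)]],20);print(P.round(1).tolist(),square(P))
E
```

```text
[[449.7, -150.7, 20.0], [407.2, -149.6, 20.0], [408.3, -105.7, 20.0], [451.9, -107.0, 20.0]] (array([ 429.27069037, -128.25965352]), np.float64(-1.8174802654747777), array([30.31513677, 30.71551686, 30.76498449, 31.02782611]))
```

Request:
play_rows:
  slide:
    - [0.03, -0.003, -0.002]
    - [0.06, -0.003, -0.002]
    - [0.086, -0.003, -0.002]
    - [0.086, -0.003, -0.002]
    - [0.086, -0.003, -0.002]
  twist: [0, 0, 0, 0, 0]

```text
t: 39.75
tcp_pos: [426.6, -131.1, 30.4]
tool_rot: [-1.92, 1.567, -0.367]
wrist_force: [0.2, -1.0, -0.5]
opening: 85.5
```

```bash
python3 - <<'E'
from plan import *
plan(426.5,-131,-2,-1)
snap([426,-131,20],'ab',30,6)
E
```

```text
t 39.75 tcp [ 426.6 -131.1   30.4] jaw 88.9 tilt 0.21 open 85.5 F [ 0.2 -1.  -0.5] q7 1.86
target [ 426.5 -131.    -2. ] slide [0.0324, 0.0003, 0.0001] twist -0.1 rows>= 1
scene crop 232 144 6
top crop 267 202 6
```

View pics/ab.png

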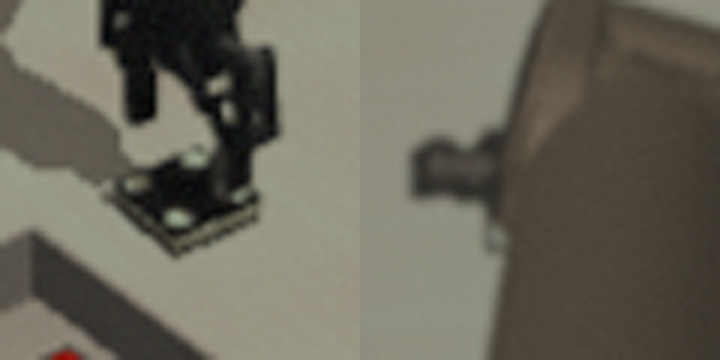

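Scene (429.3,-128.3) and top (424.8,-131.3) bracket (427,-130). Descend with a small correction and grip.

Request:
play_rows:
  slide:
    - [0.0, 0, 0.001]
    - [0.015, 0, 0.001]
    - [0.031, 0, 0.001]
    - [0.031, 0, 0.001]
    - [0.031, 0, 0.001]
  twist: [0, 0, 0.5, 0.5, 0.5]

```text
t: 40.48
tcp_pos: [427.0, -130.1, -0.3]
tool_rot: [-1.864, 1.566, -0.32]
wrist_force: [0.8, 1.2, 0.4]
opening: 85.9
```

Request:
play_rows:
  slide:
    - [0, 0.0, 0.0]
    - [0, 0, 0]
    - [0, 0, 0]
    - [0, 0, 0]
    - [0, 0, 0]
  twist: [0, 0, 0, 0, 0]
  jaw: 0.05

```text
t: 41.1
tcp_pos: [427.7, -130.2, 0.5]
tool_rot: [-1.804, 1.565, -0.26]
wrist_force: [-1.4, 0.1, 5.4]
opening: 62.6
```

Request:
play_rows:
  slide:
    - [-0.03, 0, 0]
    - [-0.07, 0, 0]
    - [-0.11, 0, 0]
    - [-0.13, 0, 0]
    - [-0.13, 0, 0]
  twist: [0, 0, -2, -4, -5]

```text
t: 41.72
tcp_pos: [428.0, -130.2, 131.8]
tool_rot: [-1.823, 1.561, -0.191]
wrist_force: [-0.1, -0.3, -1.5]
opening: 62.3
```

```bash
python3 - <<'E'
from plan import *
plan(624.5,255,120,3.5)
snap([426,-131,120],'ac',30,6)
E
```

```text
t 41.73 tcp [ 428.  -130.2  131.8] jaw 93.5 tilt 0.56 open 62.3 F [-0.1 -0.3 -1.5] q7 1.87
target [624.5 255.  120. ] slide [0.013, -0.2195, 0.3725] twist -0.0 rows>= 7
scene crop 233 120 6
top crop 271 199 6
```

View pics/ac.png

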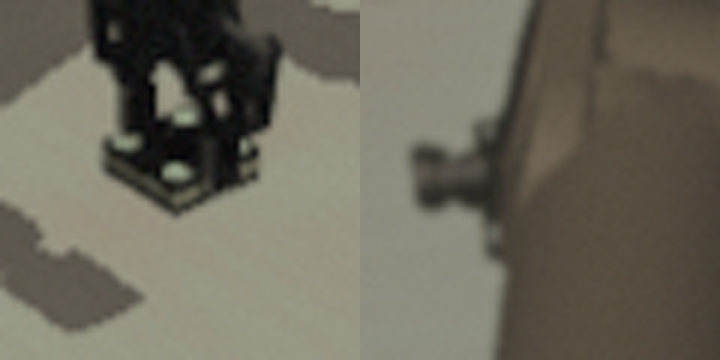

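Held. Underside is about 0.5 mm below TCP. To the gauge.

Request:
play_rows:
  slide:
    - [0, -0.03, 0.05]
    - [0, -0.06, 0.1]
    - [0, -0.09, 0.152]
    - [0, -0.12, 0.204]
    - [0, -0.15, 0.255]
  twist: [0, 0, 0, 0, 0]

```text
t: 42.45
tcp_pos: [560.1, 135.2, 128.0]
tool_rot: [-2.645, 1.568, -1.014]
wrist_force: [-0.5, -0.4, -0.4]
opening: 62.5
```

```bash
python3 - <<'E'
from plan import *
plan(624.5,255,120,3.5)
E
```

```text
t 42.45 tcp [560.1 135.2 128. ] jaw 93.5 tilt 0.15 open 62.5 F [-0.5 -0.4 -0.4] q7 1.34
target [624.5 255.  120. ] slide [0.0078, -0.0715, 0.1157] twist -0.0 rows>= 3
```

Request:
play_rows:
  slide:
    - [0, -0.025, 0.04]
    - [0, -0.05, 0.08]
    - [0.008, -0.072, 0.116]
    - [0.008, -0.072, 0.116]
    - [0.008, -0.072, 0.116]
  twist: [0, 0, 0, 0, 0]

```text
t: 43.08
tcp_pos: [623.9, 253.9, 117.6]
tool_rot: [2.694, 1.566, -1.959]
wrist_force: [-0.2, -0.9, -1.4]
opening: 62.2
```

Request:
play_rows:
  slide:
    - [0, 0, 0]
    - [0, 0, 0]
    - [0, 0, 0]
  twist: [0, 0, 0]

```text
t: 43.45
tcp_pos: [623.9, 253.2, 117.9]
tool_rot: [2.731, 1.566, -1.923]
wrist_force: [0.7, 0.8, -1.2]
opening: 62.4
```

```bash
python3 - <<'E'
from plan import *
plan(624.5,255,110,3.5)
c=cam('scene')
cv2.imwrite('pics/ad.png',cv2.resize(c['color'][200:290,248:338],None,fx=6,fy=6,interpolation=cv2.INTER_CUBIC))
E
```

```text
t 43.45 tcp [623.9 253.2 117.9] jaw 93.4 tilt 0.3 open 62.4 F [ 0.7  0.8 -1.2] q7 1.19
target [624.5 255.  110. ] slide [0.0078, -0.0007, 0.0018] twist -0.1 rows>= 1
```

View pics/ad.png

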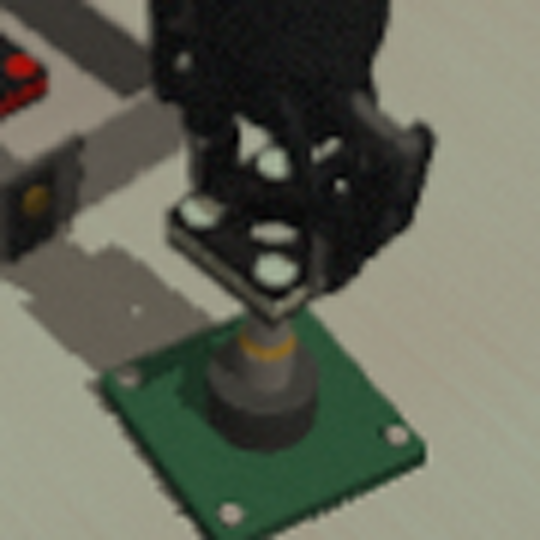

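```bash
python3 - <<'E'
from plan import *
c=cam('scene');z=117.9+19.5
P=onz(c,[(a/6-.5+248,b/6-.5+200) for a,b in [(273,164),(276,268),(201,210)]],z);print(P.round(1).tolist(),(P[0]+P[1])/2,(P[1]+P[2])/2-[21.46,1.3,0])
E
```

```text
[[606.2, 230.7, 137.4], [645.2, 277.1, 137.4], [648.4, 233.3, 137.4]] [625.70329837 253.90642631 137.4       ] [625.3445094 253.9022665 137.4      ]
```

Request:
play_rows:
  slide:
    - [0.015, -0.001, 0.0025]
    - [0.03, -0.001, 0.0025]
    - [0.042, -0.001, 0.0025]
    - [0.042, -0.001, 0.0025]
    - [0.042, -0.001, 0.0025]
  twist: [0, 0, 0, 0, 0]

```text
t: 44.18
tcp_pos: [625.1, 256.0, 76.0]
tool_rot: [2.829, 1.566, -1.824]
wrist_force: [0.3, -0.4, -0.7]
opening: 62.5
```

```bash
python3 - <<'E'
from plan import *
plan(625,255.7,54,3.5)
E
```

```text
t 44.17 tcp [625.1 256.   76. ] jaw 93.4 tilt 0.27 open 62.5 F [ 0.3 -0.4 -0.7] q7 1.19
target [625.  255.7  54. ] slide [0.022, 0.0, -0.0002] twist -0.1 rows>= 1
```

Request:
play_rows:
  slide:
    - [0.008, 0, 0]
    - [0.016, 0, 0]
    - [0.021, 0, 0]
    - [0.021, 0, 0]
  twist: [0, 0, 0, 0]

```text
t: 44.68
tcp_pos: [624.5, 255.8, 54.2]
tool_rot: [2.633, 1.565, -2.02]
wrist_force: [0.1, -0.4, -0.4]
opening: 62.4
```

Request:
play_rows:
  slide:
    - [0.005, 0, 0]
    - [0.01, 0, 0]
    - [0.015, 0, 0]
    - [0.016, 0, 0]
    - [0.016, 0, 0]
  twist: [0, 0, 0, 0, 0]

```text
t: 45.3
tcp_pos: [624.4, 255.7, 40.6]
tool_rot: [2.57, 1.565, -2.083]
wrist_force: [-5.6, -2.2, 12.4]
opening: 62.5
```

```bash
python3 - <<'E'
from plan import *
plan(624.5,255,40,3.5)
snap([623,255,60],'ae')
E
```

```text
t 45.3 tcp [624.4 255.7  40.6] jaw 93.4 tilt 0.33 open 62.5 F [-5.6 -2.2 12.4] q7 1.19
target [624.5 255.   40. ] slide [0.0006, -0.0, -0.0007] twist -0.1 rows>= 1
scene crop 247 210 4.3
top crop 125 124 4.3
```

View pics/ae.png

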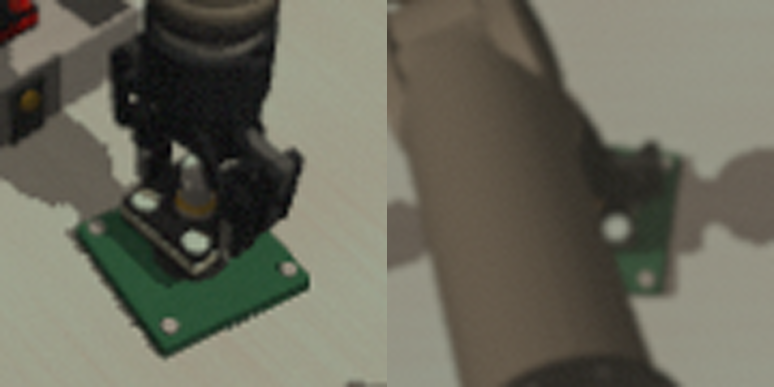

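White home on the pedestal (12 N at TCP z 40.6). Hold a moment, lift, and go to the plinth.

Request:
play_rows:
  slide:
    - [0, 0, 0]
    - [0, 0, 0]
    - [0, 0, 0]
  twist: [0, 0, 0]

```text
t: 45.78
tcp_pos: [624.6, 255.8, 40.7]
tool_rot: [2.609, 1.565, -2.045]
wrist_force: [0.1, -0.4, 2.1]
opening: 62.2
```

Request:
play_rows:
  slide:
    - [-0.02, 0, 0]
    - [-0.05, 0, 0]
    - [-0.08, 0, 0]
    - [-0.095, 0, 0]
    - [-0.095, 0, 0]
  twist: [0, 0, 0, 0, 0]

```text
t: 46.4
tcp_pos: [625.5, 256.6, 137.2]
tool_rot: [2.998, 1.567, -1.656]
wrist_force: [-0.5, 0.7, -1.1]
opening: 62.6
```

```bash
python3 - <<'E'
from plan import *
plan(619,-284,130,3.5)
E
```

```text
t 46.4 tcp [625.5 256.6 137.2] jaw 93.4 tilt 0.22 open 62.6 F [-0.5  0.7 -1.1] q7 1.19
target [ 619 -284  130] slide [0.0092, 0.0383, -0.5392] twist -0.1 rows>= 9
```

Request:
play_rows:
  slide:
    - [0, 0.004, -0.05]
    - [0, 0.008, -0.105]
    - [0, 0.012, -0.16]
    - [0, 0.016, -0.215]
    - [0, 0.019, -0.27]
  twist: [0, 0, 0, 0, 0]

```text
t: 47.02
tcp_pos: [621.0, -15.8, 136.6]
tool_rot: [2.369, 1.566, -2.284]
wrist_force: [0.4, 0.7, -1.6]
opening: 62.3
```

```bash
python3 - <<'E'
from plan import *
plan(619,-284,125,3.5)
E
```

```text
t 47.02 tcp [621.  -15.8 136.6] jaw 93.4 tilt 0.29 open 62.3 F [ 0.4  0.7 -1.6] q7 1.62
target [ 619 -284  125] slide [0.0126, 0.0178, -0.2676] twist -0.1 rows>= 5
```

Request:
play_rows:
  slide:
    - [0, 0.003, -0.055]
    - [0, 0.007, -0.11]
    - [0, 0.011, -0.165]
    - [0.003, 0.014, -0.22]
    - [0.01, 0.018, -0.2675]
  twist: [0, 0, 0, 0, 0]

```text
t: 47.65
tcp_pos: [617.7, -286.1, 126.2]
tool_rot: [2.112, 1.564, -2.542]
wrist_force: [0.4, -0.4, -0.2]
opening: 62.2
```

Request:
play_rows:
  slide:
    - [0, 0, 0]
    - [0, 0, 0]
    - [0, 0, 0]
  twist: [0, 0, 0]

```text
t: 48.02
tcp_pos: [618.2, -283.6, 125.6]
tool_rot: [1.815, 1.565, -2.837]
wrist_force: [0.9, -0.8, -1.5]
opening: 62.7
```

```bash
python3 - <<'E'
from plan import *
plan(619.5,-284,66,3.5)
snap([618,-284,70],'af')
E
```

```text
t 48.02 tcp [ 618.2 -283.6  125.6] jaw 93.5 tilt 0.35 open 62.7 F [ 0.9 -0.8 -1.5] q7 2.07
target [ 619.5 -284.    66. ] slide [0.0596, -0.0016, -0.0004] twist -0.0 rows>= 1
scene crop 149 116 4.3
top crop 302 121 4.3
```

View pics/af.png

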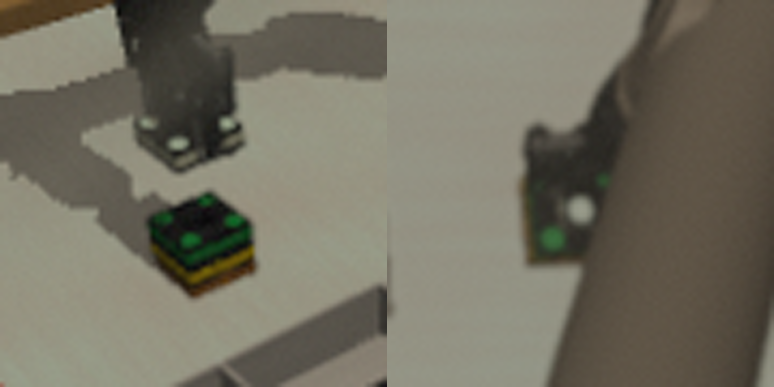

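Request:
play_rows:
  slide:
    - [0.025, -0.0015, 0]
    - [0.05, -0.0015, 0]
    - [0.06, -0.0015, 0]
    - [0.06, -0.0015, 0]
    - [0.06, -0.0015, 0]
  twist: [0, 0, 0, 0, 0]

```text
t: 48.75
tcp_pos: [620.4, -284.4, 67.4]
tool_rot: [2.353, 1.566, -2.299]
wrist_force: [-0.3, -0.4, -1.7]
opening: 62.8
```

```bash
python3 - <<'E'
from plan import *
plan(619.4,-284,56.5,3.5)
E
```

```text
t 48.75 tcp [ 620.4 -284.4   67.4] jaw 93.5 tilt 0.27 open 62.8 F [-0.3 -0.4 -1.7] q7 2.07
target [ 619.4 -284.    56.5] slide [0.0109, 0.001, 0.0005] twist -0.0 rows>= 1
```

Request:
play_rows:
  slide:
    - [0.005, 0.001, 0.0005]
    - [0.011, 0.001, 0.0005]
    - [0.011, 0.001, 0.0005]
    - [0.011, 0.001, 0.0005]
  twist: [0, 0, 0, 0]

```text
t: 49.25
tcp_pos: [619.4, -283.9, 56.3]
tool_rot: [2.332, 1.566, -2.319]
wrist_force: [1.0, -0.1, -1.5]
opening: 62.9
```

```bash
python3 - <<'E'
from plan import *
plan(619.4,-284,52.5,3.5)
snap([618,-284,45],'ag',25,8)
E
```

```text
t 49.25 tcp [ 619.4 -283.9   56.3] jaw 93.5 tilt 0.27 open 62.9 F [ 1.  -0.1 -1.5] q7 2.08
target [ 619.4 -284.    52.5] slide [0.0038, -0.0001, -0.0001] twist -0.0 rows>= 1
scene crop 170 142 8
top crop 320 143 8
```

View pics/ag.png

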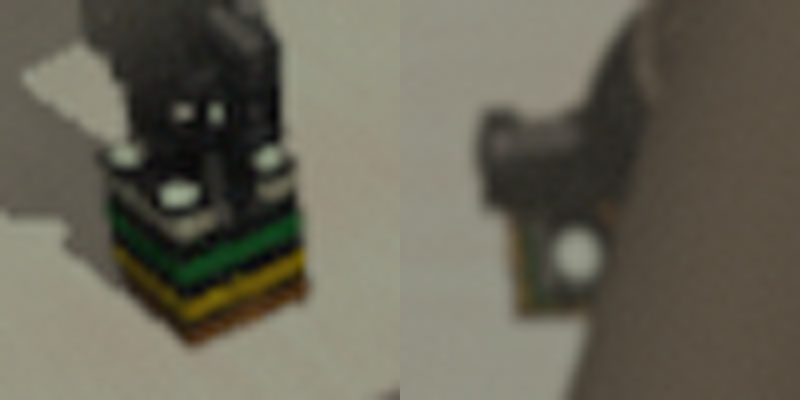

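Aligned with the stack. Lower, release and retreat.

Request:
play_rows:
  slide:
    - [0.002, 0, 0]
    - [0.004, 0, 0]
    - [0.0045, 0, 0]
    - [0.0045, 0, 0]
  twist: [0, 0, 0, 0]

```text
t: 49.85
tcp_pos: [619.6, -284.1, 52.7]
tool_rot: [2.472, 1.566, -2.18]
wrist_force: [-2.5, 1.2, 4.6]
opening: 62.5
```

Request:
play_rows:
  slide:
    - [0, 0, 0]
    - [0, 0, 0]
    - [0, 0, 0]
    - [0, 0, 0]
  twist: [0, 0, 0, 0]
  jaw: 0.0854

```text
t: 50.35
tcp_pos: [619.6, -284.1, 52.5]
tool_rot: [2.448, 1.566, -2.204]
wrist_force: [0.4, 0.2, 0.9]
opening: 85.1
```

Request:
play_rows:
  slide:
    - [-0.02, 0, 0]
    - [-0.05, 0, 0]
    - [-0.09, 0, 0]
    - [-0.13, 0, 0]
    - [-0.13, 0, 0]
  twist: [0, 0, 0, 0, 0]

```text
t: 50.98
tcp_pos: [622.7, -285.1, 188.7]
tool_rot: [-2.45, 1.561, -0.819]
wrist_force: [0.0, -0.3, -0.8]
opening: 85.4
```

Request:
play_rows:
  slide:
    - [0, 0, 0.05]
    - [0, 0.02, 0.1]
    - [0, 0.04, 0.15]
    - [0, 0.06, 0.2]
    - [0, 0.08, 0.25]
  twist: [0, 0, 0, 0, 0]

```text
t: 51.6
tcp_pos: [526.5, -38.9, 186.4]
tool_rot: [-2.435, 1.561, -0.804]
wrist_force: [0.8, 0.5, -0.0]
opening: 85.5
```

```bash
python3 - <<'E'
from plan import *
o,R=state();print(o['t'],o['tcp_pos'])
t=cam('top');d,r=white_dots(t,(325,145,370,195));print(d,r)
w=[x for x,a in d if a<45];P=onz(t,w,72);print(P.round(1).tolist())
if len(P)==4: print(square(P))
c=cam('scene');P=None
snap([618,-284,40],'ah',25,8)
cv2.imwrite('pics/ai.png',cv2.resize(t['color'],(800,600)))
cv2.imwrite('pics/aj.png',cv2.resize(c['color'],(800,600)))
E
```

```text
51.6 [526.52968203 -38.86681176 186.40507438]
[((np.float64(338.12), np.float64(162.12)), 8), ((np.float64(352.5), np.float64(161.5)), 4), ((np.float64(354.12), np.float64(174.88)), 8), ((np.float64(340.12), np.float64(175.88)), 8), ((np.float64(335.0), np.float64(186.5)), 4)] ((346.57940673828125, 177.0323486328125), (35.587181091308594, 23.85261344909668), 85.60128784179688)
[[633.0, -256.0, 72.0], [633.9, -299.4, 72.0], [592.4, -301.7, 72.0], [590.2, -259.6, 72.0], [558.0, -242.4, 72.0]]
scene crop 170 143 8
top crop 320 144 8
```

View pics/ah.png

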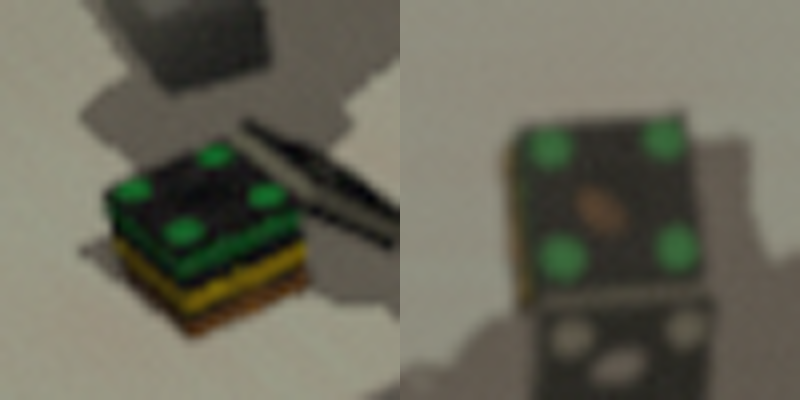

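View pics/aj.png

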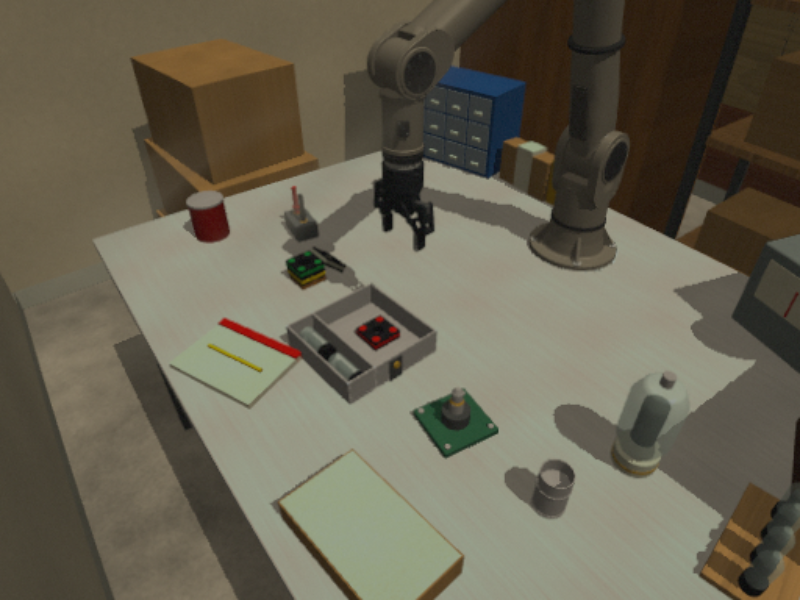

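The white adapter was just knocked off the pile as I left: the scene view shows it tilted at about (330,258). Let it settle and look again.

Request:
play_rows:
  slide:
    - [0, 0, 0.03]
    - [0, 0, 0.06]
    - [0, 0, 0.06]
    - [0, 0, 0.06]
    - [0, 0, 0.06]
  twist: [0, 0, 0, 0, 0]

```text
t: 52.42
tcp_pos: [523.9, 18.2, 186.1]
tool_rot: [-2.488, 1.56, -0.857]
wrist_force: [-0.1, -1.1, 1.1]
opening: 85.3
```

```bash
python3 - <<'E'
from plan import *
t=cam('top')
d=dots(t,'green',(310,140,370,200));P=onz(t,[p for p,a in d],52);print(P.round(1).tolist(),square(P) if len(P)==4 else '')
c=cam('scene')
a=cv2.resize(c['color'][140:205,165:230],None,fx=6,fy=6,interpolation=cv2.INTER_CUBIC);b=cv2.resize(t['color'][145:210,310:375],None,fx=6,fy=6,interpolation=cv2.INTER_CUBIC)
cv2.imwrite('pics/ak.png',np.hstack([a,b]))
E
```

```text
[[637.4, -260.2, 52.0], [639.7, -304.3, 52.0], [598.6, -306.5, 52.0], [596.1, -262.6, 52.0]] (array([ 617.95029763, -283.39474713]), np.float64(3.1626664819784116), array([30.27675886, 30.10183811, 30.12775329, 30.21218266]))
```

View pics/ak.png

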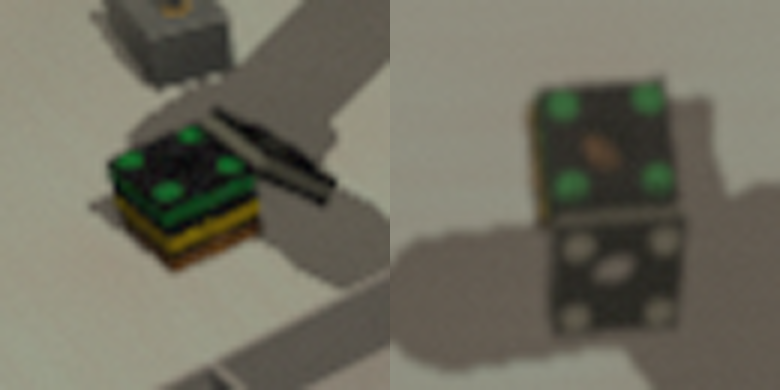

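```bash
python3 - <<'E'
from plan import *
t=cam('top');c=cam('scene')
f=lambda a,b:((a-390)/6-.5+310,b/6-.5+145)
print('upper',onz(t,[f(578,246),f(664,241)],51.6).round(1).tolist())
print('lower',onz(t,[f(576,316),f(658,313)],21.4).round(1).tolist())
g=lambda a,b:(a/6-.5+165,b/6-.5+140)
# predicted corners in scene: upper edge (572,y,59),(586,y,45); lower (541,y,0),(527,y,14)
for y in(-316,-252):
    q=proj(c,[[572,y,59],[586,y,45],[541,y,0],[527,y,14]]);print(y,((q-[165,140]+.5)*6).round(0).tolist())
for y in(-316,-252):
    q=proj(t,[[572,y,59],[586,y,45],[541,y,0],[527,y,14]]);print(y,((q-[310,145]+.5)*6+[390,0]).round(0).tolist())
cv2.imwrite('pics/al.png',cv2.resize(c['color'][150:185,190:230],None,fx=18,fy=18,interpolation=cv2.INTER_CUBIC))
plan(552,-284,150,3.5)
E
```

```text
upper [[564.6, -264.3, 51.6], [566.2, -307.9, 51.6]]
lower [[533.5, -267.4, 21.4], [534.2, -309.7, 21.4]]
-316 [[223.0, 101.0], [205.0, 127.0], [274.0, 162.0], [291.0, 137.0]]
-252 [[276.0, 147.0], [258.0, 174.0], [327.0, 208.0], [344.0, 182.0]]
-316 [[683.0, 227.0], [674.0, 205.0], [660.0, 307.0], [668.0, 329.0]]
-252 [[556.0, 229.0], [549.0, 208.0], [538.0, 309.0], [544.0, 331.0]]
t 52.62 tcp [523.7  19.5 186.1] jaw 93.5 tilt 0.61 open 85.7 F [-0.2 -0.5  0.5] q7 1.52
target [ 552 -284  150] slide [0.0386, -0.0093, -0.3043] twist 0.0 rows>= 5
```

View pics/al.png

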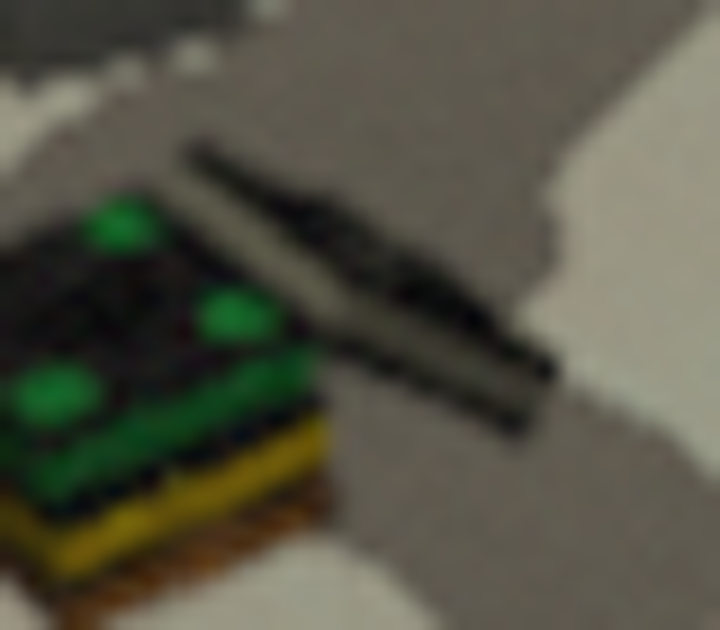

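Request:
play_rows:
  slide:
    - [0, -0.004, -0.055]
    - [0, -0.006, -0.115]
    - [0, -0.008, -0.175]
    - [0.015, -0.01, -0.235]
    - [0.035, -0.012, -0.307]
  twist: [0, 0, 0.3, 0.6, 0.8]

```text
t: 53.25
tcp_pos: [554.2, -276.7, 157.0]
tool_rot: [-2.374, 1.559, -0.756]
wrist_force: [2.0, -0.0, 0.2]
opening: 85.7
```

Request:
play_rows:
  slide:
    - [0, 0, 0]
    - [0, 0, 0]
    - [0, 0, 0]
  twist: [0, 0, 0]

```text
t: 53.62
tcp_pos: [555.0, -274.7, 157.3]
tool_rot: [-2.273, 1.559, -0.651]
wrist_force: [0.7, -0.0, 0.7]
opening: 85.4
```

```bash
python3 - <<'E'
from plan import *
plan(555,-287,70,2.7)
snap([560,-287,60],'am',32,6)
E
```

```text
t 53.62 tcp [ 555.  -274.7  157.3] jaw 92.9 tilt 0.68 open 85.4 F [ 0.7 -0.   0.7] q7 2.09
target [ 555 -287   70] slide [0.0874, 0.0014, -0.0117] twist 0.2 rows>= 2
scene crop 176 126 6
top crop 316 154 6
```

View pics/am.png

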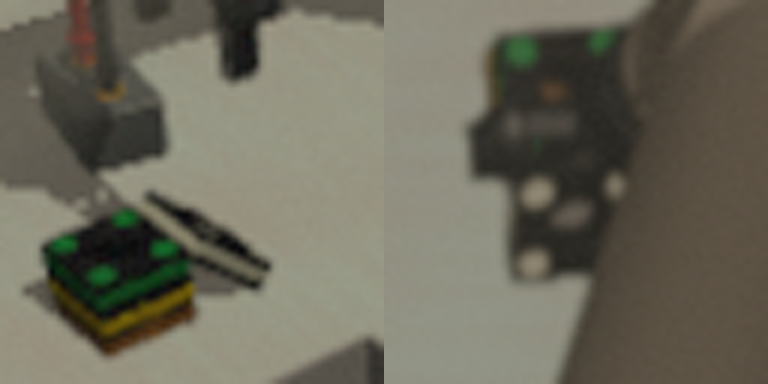

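Correct y by -12 mm and descend to z≈70.

Request:
play_rows:
  slide:
    - [0.0, 0.0015, -0.012]
    - [0.03, 0.0015, -0.012]
    - [0.06, 0.0015, -0.012]
    - [0.085, 0.0015, -0.012]
    - [0.085, 0.0015, -0.012]
  twist: [0, 0, 0, 0, 0]

```text
t: 54.35
tcp_pos: [553.3, -287.2, 70.8]
tool_rot: [-2.454, 1.562, -0.833]
wrist_force: [-0.4, 0.1, -0.2]
opening: 85.3
```

Request:
play_rows:
  slide:
    - [0, 0, 0]
    - [0, 0, 0]
  twist: [0, 0]

```text
t: 54.6
tcp_pos: [554.1, -287.7, 72.1]
tool_rot: [-2.372, 1.56, -0.751]
wrist_force: [0.1, -0.1, 0.3]
opening: 85.3
```

```bash
python3 - <<'E'
from plan import *
plan(555,-287,30,2.7)
snap([560,-287,50],'an',32,6)
E
```

```text
t 54.6 tcp [ 554.1 -287.7   72.1] jaw 92.9 tilt 0.6 open 85.3 F [ 0.1 -0.1  0.3] q7 2.13
target [ 555 -287   30] slide [0.0421, -0.0007, 0.001] twist 0.2 rows>= 1
scene crop 176 128 6
top crop 316 154 6
```

View pics/an.png

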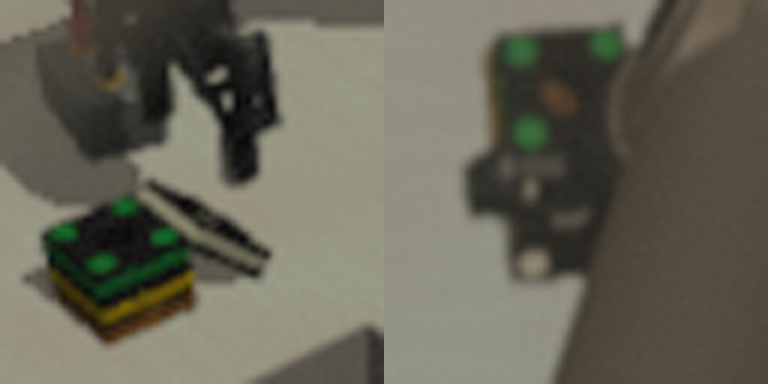

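Request:
play_rows:
  slide:
    - [0.02, 0, 0.0005]
    - [0.04, 0, 0.0005]
    - [0.055, 0, 0.0005]
    - [0.055, 0, 0.0005]
    - [0.055, 0, 0.0005]
  twist: [0, 0, 0, 0, 0]

```text
t: 55.32
tcp_pos: [554.6, -287.7, 16.9]
tool_rot: [-2.373, 1.56, -0.751]
wrist_force: [0.6, 0.3, 0.0]
opening: 85.2
```

```bash
python3 - <<'E'
from plan import *
plan(555,-287,4,2.7)
snap([560,-287,50],'ao',32,6)
E
```

```text
t 55.33 tcp [ 554.6 -287.7   16.9] jaw 92.9 tilt 0.6 open 85.2 F [0.6 0.3 0. ] q7 2.14
target [ 555 -287    4] slide [0.0129, -0.0004, 0.0007] twist 0.2 rows>= 1
scene crop 176 128 6
top crop 316 154 6
```

View pics/ao.png

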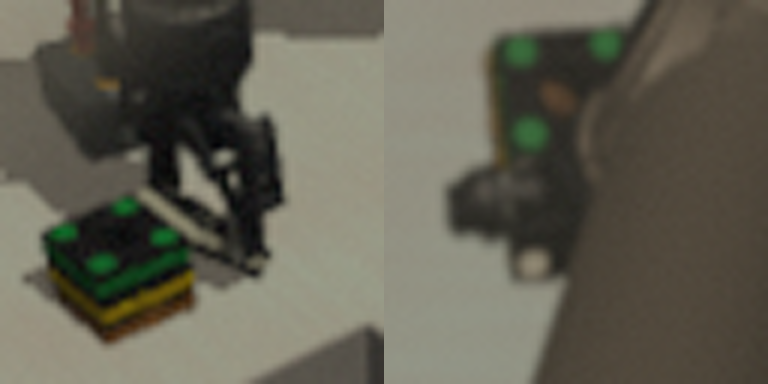

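Request:
play_rows:
  slide:
    - [0.006, 0, 0.0005]
    - [0.0125, 0, 0.0005]
    - [0.0125, 0, 0.0005]
  twist: [0, 0, 0]

```text
t: 55.8
tcp_pos: [554.4, -287.1, 4.3]
tool_rot: [-2.374, 1.561, -0.753]
wrist_force: [-0.6, 0.0, 0.2]
opening: 85.8
```

Request:
play_rows:
  slide:
    - [0, 0, 0]
    - [0, 0, 0]
    - [0, 0, 0]
    - [0, 0, 0]
    - [0, 0, 0]
  twist: [0, 0, 0, 0, 0]
  jaw: 0.05
  force: 60

```text
t: 56.42
tcp_pos: [554.5, -287.2, 4.5]
tool_rot: [-2.367, 1.56, -0.746]
wrist_force: [-0.1, -0.6, 2.4]
opening: 63.5
```

```bash
python3 - <<'E'
from plan import *
plan(545,-287,14,2.7)
snap([560,-287,50],'ap',32,6)
E
```

```text
t 56.42 tcp [ 554.5 -287.2    4.5] jaw 92.9 tilt 0.6 open 63.5 F [-0.1 -0.6  2.4] q7 2.14
target [ 545 -287   14] slide [-0.0096, 0.0095, 0.0006] twist 0.2 rows>= 1
scene crop 176 128 6
top crop 316 154 6
```

View pics/ap.png

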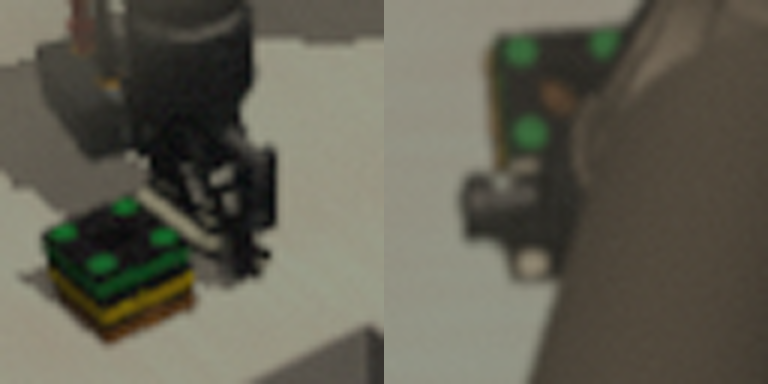

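Gripped; pile undisturbed. Draw back (-x, tool +y) and up slightly, then clear.

Request:
play_rows:
  slide:
    - [-0.002, 0.006, 0]
    - [-0.006, 0.014, 0]
    - [-0.012, 0.024, 0]
    - [-0.025, 0.05, 0]
    - [-0.04, 0.08, 0]
  twist: [0, 0, 0, 0, 0]

```text
t: 57.15
tcp_pos: [473.1, -290.9, 44.3]
tool_rot: [-2.386, 1.561, -0.764]
wrist_force: [0.9, -0.5, -0.2]
opening: 63.1
```

Request:
play_rows:
  slide:
    - [0, 0, 0]
    - [0, 0, 0]
    - [0, 0, 0]
  twist: [0, 0, 0]

```text
t: 57.52
tcp_pos: [473.9, -290.5, 44.1]
tool_rot: [-2.342, 1.56, -0.719]
wrist_force: [0.6, -0.3, -1.3]
opening: 63.3
```

```bash
python3 - <<'E'
from plan import *
plan(474,-287,4,2.7)
snap([520,-287,50],'aq',40,5)
E
```

```text
t 57.52 tcp [ 473.9 -290.5   44.1] jaw 93.0 tilt 0.59 open 63.3 F [ 0.6 -0.3 -1.3] q7 2.2
target [ 474 -287    4] slide [0.0401, 0.0, 0.0038] twist 0.3 rows>= 1
scene crop 177 117 5
top crop 309 159 5
```

View pics/aq.png

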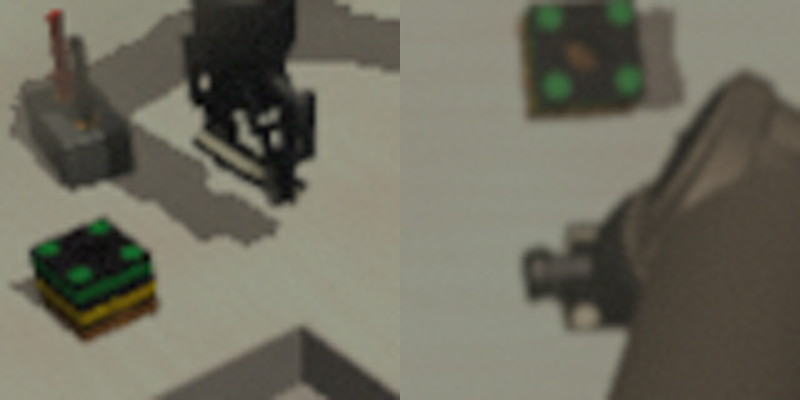

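Request:
play_rows:
  slide:
    - [0.015, 0, 0]
    - [0.03, 0, 0]
    - [0.038, 0, 0]
    - [0.038, 0, 0]
  twist: [0, 0, 0, 0]
  force: 25

```text
t: 58.12
tcp_pos: [473.5, -290.6, 5.0]
tool_rot: [-2.429, 1.562, -0.806]
wrist_force: [-0.2, 0.0, -1.6]
opening: 63.4
```

Request:
play_rows:
  slide:
    - [0.002, 0, 0]
    - [0.004, 0, 0]
    - [0.006, 0, 0]
    - [0.007, 0, 0]
  twist: [0, 0, 0, 0]
  force: 20

```text
t: 58.62
tcp_pos: [475.9, -291.0, 2.5]
tool_rot: [-2.175, 1.56, -0.552]
wrist_force: [-5.8, 6.5, 36.1]
opening: 63.2
```

Request:
play_rows:
  slide:
    - [-0.003, 0, 0]
    - [-0.003, 0, 0]
  twist: [0, 0]

```text
t: 58.88
tcp_pos: [476.4, -291.4, 6.0]
tool_rot: [-2.17, 1.558, -0.547]
wrist_force: [-0.6, 0.7, -1.0]
opening: 63.4
```

Request:
play_rows:
  slide:
    - [0, 0, 0]
    - [0, 0, 0]
    - [0, 0, 0]
    - [0, 0, 0]
    - [0, 0, 0]
  twist: [0, 0, 0, 0, 0]
  jaw: 0.0854

```text
t: 59.5
tcp_pos: [476.4, -291.3, 5.9]
tool_rot: [-2.169, 1.558, -0.546]
wrist_force: [0.1, 0.3, 0.2]
opening: 85.3
```

Request:
play_rows:
  slide:
    - [-0.02, 0, 0]
    - [-0.05, 0, 0]
    - [-0.08, 0, 0]
    - [-0.12, -0.03, 0]
    - [-0.15, -0.06, 0.04]
  twist: [0, 0, 0, 0, 0]

```text
t: 60.12
tcp_pos: [533.1, -251.0, 158.6]
tool_rot: [-2.262, 1.554, -0.646]
wrist_force: [0.7, 1.6, -0.4]
opening: 85.5
```

```bash
python3 - <<'E'
from plan import *
plan(474,-290,100,2.7)
snap([500,-287,20],'ar',40,5)
E
```

```text
t 60.12 tcp [ 533.1 -251.   158.6] jaw 92.6 tilt 0.97 open 85.5 F [ 0.7  1.6 -0.4] q7 2.05
target [ 474 -290  100] slide [0.0582, 0.0615, -0.0357] twist -0.1 rows>= 2
scene crop 182 121 5
top crop 307 167 5
```

View pics/ar.png

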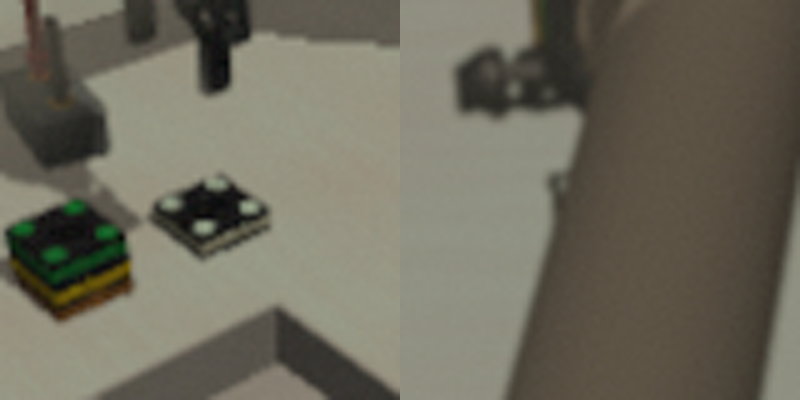

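White is flat again. Move aside for a top view.

Request:
play_rows:
  slide:
    - [0, 0, 0.05]
    - [0, 0, 0.1]
    - [0, 0, 0.15]
    - [0, 0, 0.15]
  twist: [0, 0, 0, 0]

```text
t: 60.72
tcp_pos: [529.9, -86.8, 158.8]
tool_rot: [-1.769, 1.551, -0.13]
wrist_force: [-0.2, -0.7, 0.0]
opening: 85.1
```

```bash
python3 - <<'E'
from plan import *
t=cam('top');c=cam('scene')
p=proj(t,[[478,-290,20]])[0];print(p)
d,r=white_dots(t,(p[0]-18,p[1]-18,p[0]+18,p[1]+18));print(d,r)
cv2.imwrite('pics/as.png',np.hstack([cv2.resize(c['color'][145:185,200:245],(450,400),interpolation=cv2.INTER_CUBIC),cv2.resize(t['color'][int(p[1])-20:int(p[1])+20,int(p[0])-20:int(p[0])+20],(400,400),interpolation=cv2.INTER_CUBIC)])[:, :800] if False else cv2.resize(c['color'][145:185,200:245],(720,640)[:2],interpolation=cv2.INTER_CUBIC)[:600])
cv2.imwrite('pics/at.png',cv2.resize(t['color'][140:240,300:400],(600,600),interpolation=cv2.INTER_CUBIC))
E
```

```text
[348.8020211  214.82338638]
[((np.float64(340.92), np.float64(204.67)), 12), ((np.float64(354.79), np.float64(203.64)), 14), ((np.float64(348.61), np.float64(210.86)), 36), ((np.float64(355.62), np.float64(215.85)), 13), ((np.float64(342.71), np.float64(217.14)), 14)] ((348.530517578125, 210.27439880371094), (19.65681266784668, 20.65069580078125), 83.6598129272461)
```

View pics/as.png

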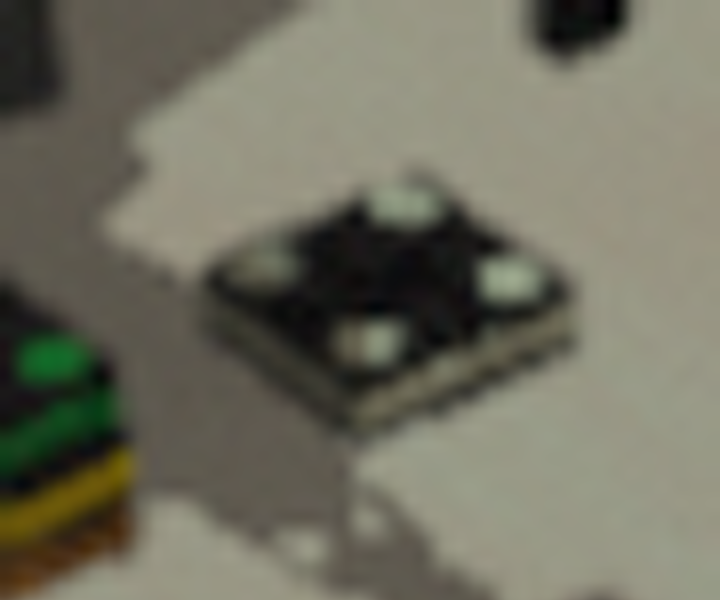

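View pics/at.png

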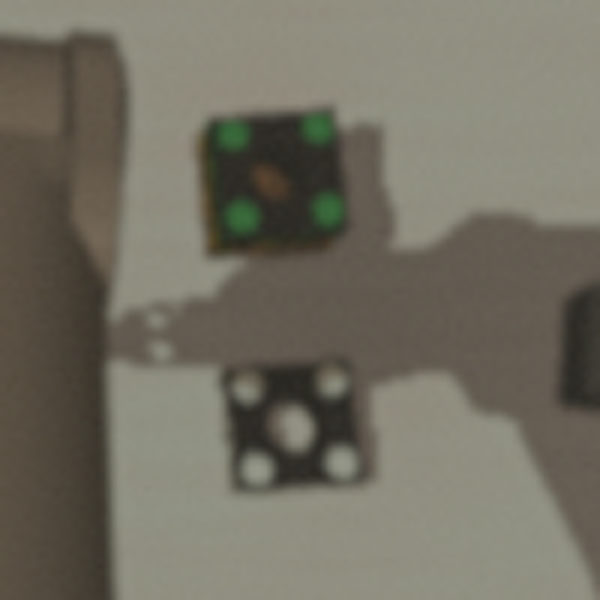

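```bash
python3 - <<'E'
from plan import *
t=cam('top');c=cam('scene')
P=onz(t,[(a/6-.5+300,b/6-.5+140) for a,b in[(247,388),(333,381),(342,464),(257,469)]],20);print(P.round(1).tolist(),square(P))
P=onz(c,[(a/16-.5+200,b/16-.5+145) for a,b in[(262,264),(404,204),(510,281),(368,340)]],20);print(P.round(1).tolist(),square(P))
plan(491,-286,150,4)
E
```

```text
[[511.7, -266.9, 20.0], [514.5, -311.4, 20.0], [471.3, -313.2, 20.0], [469.6, -269.6, 20.0]] (array([ 491.77661646, -290.2865256 ]), np.float64(2.952579768583202), array([30.71622898, 30.98845908, 30.73585868, 30.32605295]))
[[517.8, -309.1, 20.0], [476.2, -310.8, 20.0], [474.2, -266.8, 20.0], [514.8, -266.1, 20.0]] (array([ 495.75753546, -288.20016189]), np.float64(2.541126057474288), array([30.33803079, 29.93002463, 30.33514111, 29.21761885]))
t 60.92 tcp [530.  -93.8 159.1] jaw 93.3 tilt 1.23 open 85.3 F [-0.6 -1.1  0.5] q7 1.76
target [ 491 -286  150] slide [0.0095, 0.0503, -0.1895] twist -0.7 rows>= 4
```

Request:
play_rows:
  slide:
    - [0, 0.012, -0.05]
    - [0, 0.025, -0.1]
    - [0.005, 0.037, -0.15]
    - [0.01, 0.048, -0.193]
    - [0.01, 0.048, -0.193]
  twist: [0, 0, 0, 0.5, 0.5]

```text
t: 61.55
tcp_pos: [490.3, -296.1, 149.2]
tool_rot: [-2.064, 1.55, -0.455]
wrist_force: [0.7, -0.3, -0.5]
opening: 85.4
```

Request:
play_rows:
  slide:
    - [0, 0, 0]
    - [0, 0, 0]
    - [0, 0, 0]
  twist: [0, 0, 0]

```text
t: 61.92
tcp_pos: [490.8, -295.1, 149.3]
tool_rot: [-2.043, 1.55, -0.432]
wrist_force: [0.1, -0.1, -1.1]
opening: 85.5
```

```bash
python3 - <<'E'
from plan import *
plan(493.5,-289.5,30,2.8)
print(state()[1][:,0])
E
```

```text
t 61.92 tcp [ 490.8 -295.1  149.3] jaw 92.3 tilt 1.2 open 85.5 F [ 0.1 -0.1 -1.1] q7 2.16
target [ 493.5 -289.5   30. ] slide [0.1192, -0.0007, 0.0067] twist -0.5 rows>= 2
[ 0.01905177 -0.00878058 -0.99977994]
```

Request:
play_rows:
  slide:
    - [0, -0.0005, 0.006]
    - [0.04, -0.0005, 0.0065]
    - [0.08, -0.0005, 0.0065]
    - [0.115, -0.0005, 0.0065]
    - [0.115, -0.0005, 0.0065]
  twist: [0, 0, -0.5, -0.5, -0.5]

```text
t: 62.55
tcp_pos: [491.4, -287.4, 31.9]
tool_rot: [-2.015, 1.556, -0.394]
wrist_force: [-0.2, 0.2, 0.1]
opening: 85.3
```

Request:
play_rows:
  slide:
    - [0, 0, 0]
    - [0, 0, 0]
  twist: [0, 0]

```text
t: 62.8
tcp_pos: [492.5, -287.6, 33.4]
tool_rot: [-2.012, 1.553, -0.391]
wrist_force: [-0.5, 0.4, 0.2]
opening: 85.2
```

```bash
python3 - <<'E'
from plan import *
plan(493.5,-289.5,-1,2.8)
snap([493,-289,20],'au',30,6)
E
```

```text
t 62.8 tcp [ 492.5 -287.6   33.4] jaw 92.9 tilt 1.0 open 85.2 F [-0.5  0.4  0.2] q7 2.2
target [ 493.5 -289.5   -1. ] slide [0.0345, -0.0004, -0.0016] twist 0.1 rows>= 1
scene crop 194 131 6
top crop 318 180 6
```

View pics/au.png

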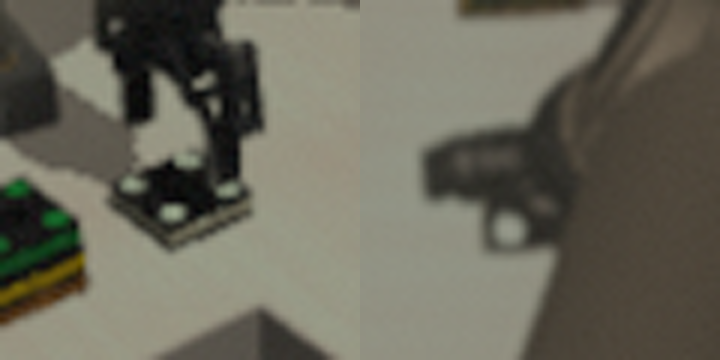

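Request:
play_rows:
  slide:
    - [0.0, 0, -0.0015]
    - [0.015, 0, -0.0015]
    - [0.033, 0, -0.0015]
    - [0.033, 0, -0.0015]
    - [0.033, 0, -0.0015]
  twist: [0, 0, 0, 0, 0]

```text
t: 63.52
tcp_pos: [492.6, -289.5, -0.2]
tool_rot: [-2.021, 1.554, -0.399]
wrist_force: [0.2, -0.2, 0.2]
opening: 85.1
```

Request:
play_rows:
  slide:
    - [0, 0.0, 0.0]
    - [0, 0, 0]
    - [0, 0, 0]
    - [0, 0, 0]
    - [0, 0, 0]
  twist: [0, 0, 0, 0, 0]
  jaw: 0.05
  force: 60

```text
t: 64.15
tcp_pos: [493.3, -289.9, 0.6]
tool_rot: [-2.023, 1.553, -0.402]
wrist_force: [-0.6, -0.4, 6.0]
opening: 62.2
```

Request:
play_rows:
  slide:
    - [-0.03, 0, 0]
    - [-0.07, 0, 0]
    - [-0.1, 0, 0]
    - [-0.12, 0, 0]
    - [-0.12, 0, 0]
  twist: [0, 0, 0, 0, 0]

```text
t: 64.78
tcp_pos: [492.0, -289.3, 121.5]
tool_rot: [-2.022, 1.55, -0.401]
wrist_force: [-0.5, 0.0, -0.4]
opening: 62.3
```

```bash
python3 - <<'E'
from plan import *
plan(619.4,-284,122,3.5)
snap([493,-289,110],'av',30,6)
E
```

```text
t 64.78 tcp [ 492.  -289.3  121.5] jaw 92.9 tilt 1.18 open 62.3 F [-0.5  0.  -0.4] q7 2.17
target [ 619.4 -284.   122. ] slide [0.0019, -0.1275, -0.0011] twist -0.6 rows>= 3
scene crop 192 110 6
top crop 324 175 6
```

View pics/av.png

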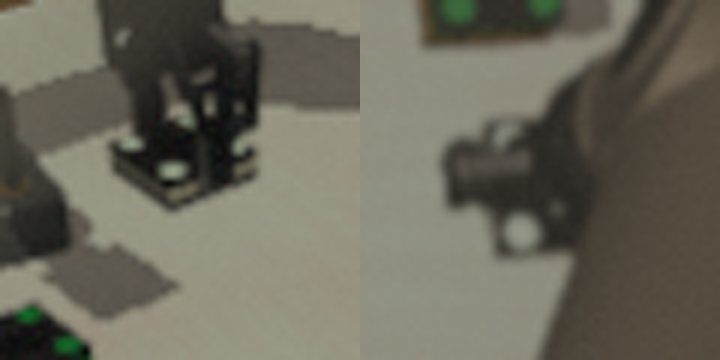

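Request:
play_rows:
  slide:
    - [0, -0.04, 0]
    - [0, -0.08, 0]
    - [0, -0.12, 0]
    - [0.0, -0.1275, -0.001]
    - [0.0, -0.1275, -0.001]
  twist: [0, 0, -0.3, -0.6, -0.6]

```text
t: 65.5
tcp_pos: [616.8, -282.8, 119.3]
tool_rot: [-2.069, 1.558, -0.437]
wrist_force: [-0.0, -0.6, -0.9]
opening: 62.6
```

Request:
play_rows:
  slide:
    - [0, 0, 0]
    - [0, 0, 0]
    - [0, 0, 0]
  twist: [0, 0, 0]

```text
t: 65.88
tcp_pos: [616.2, -283.1, 119.5]
tool_rot: [-2.072, 1.558, -0.441]
wrist_force: [-0.0, -0.4, -1.0]
opening: 62.5
```

```bash
python3 - <<'E'
from plan import *
plan(619.4,-284,64,3.5)
c=cam('scene')
p=proj(c,[[619,-284,110]])[0];print(p)
cv2.imwrite('pics/aw.png',cv2.resize(c['color'][135:185,170:220],None,fx=12,fy=12,interpolation=cv2.INTER_CUBIC))
E
```

```text
t 65.88 tcp [ 616.2 -283.1  119.5] jaw 93.5 tilt 0.72 open 62.5 F [-0.  -0.4 -1. ] q7 2.09
target [ 619.4 -284.    64. ] slide [0.0556, -0.0025, -0.0008] twist -0.0 rows>= 1
[192.97765529 152.30188065]
```

View pics/aw.png

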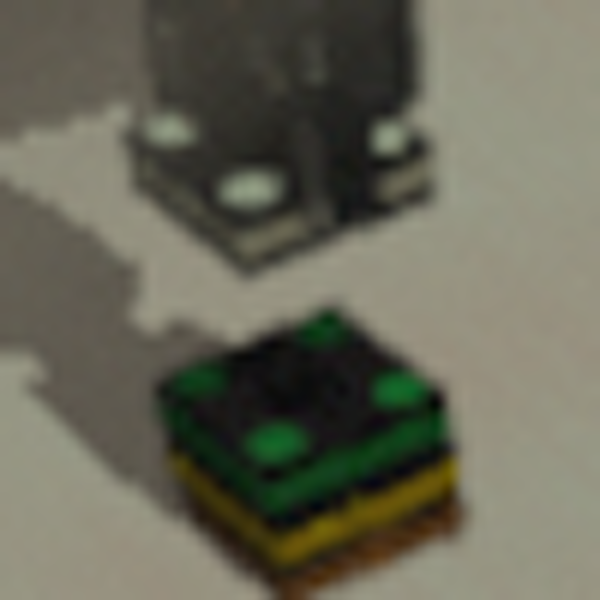

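```bash
python3 - <<'E'
from plan import *
c=cam('scene')
for q,z in(([(170,130),(250,188),(390,137)],138.9),([(200,381),(277,441),(402,390)],52)):
    P=onz(c,[(a/12-.5+170,b/12-.5+135) for a,b in q],z);print(P.round(1).tolist(),'diag centre',((P[0]+P[2])/2).round(1))
E
```

```text
[[642.5, -300.8, 138.9], [639.2, -258.3, 138.9], [593.8, -258.6, 138.9]] diag centre [ 618.2 -279.7  138.9]
[[645.0, -301.6, 52.0], [641.6, -259.6, 52.0], [598.7, -260.5, 52.0]] diag centre [ 621.9 -281.    52. ]
```

Request:
play_rows:
  slide:
    - [0.02, -0.004, -0.001]
    - [0.04, -0.004, -0.001]
    - [0.053, -0.004, -0.001]
    - [0.053, -0.004, -0.001]
    - [0.053, -0.004, -0.001]
  twist: [0, 0, 0, 0, 0]

```text
t: 66.6
tcp_pos: [621.6, -284.2, 66.9]
tool_rot: [-2.071, 1.557, -0.439]
wrist_force: [0.1, 0.4, -0.6]
opening: 62.8
```

Request:
play_rows:
  slide:
    - [0, 0, 0]
    - [0, 0, 0]
  twist: [0, 0]

```text
t: 66.85
tcp_pos: [622.0, -284.5, 67.7]
tool_rot: [-2.065, 1.556, -0.433]
wrist_force: [0.0, 0.5, -0.8]
opening: 63.0
```

```bash
python3 - <<'E'
from plan import *
plan(620.3,-284,57,3.5)
c=cam('scene')
cv2.imwrite('pics/ax.png',cv2.resize(c['color'][140:190,170:220],None,fx=12,fy=12,interpolation=cv2.INTER_CUBIC))
E
```

```text
t 66.85 tcp [ 622.  -284.5   67.7] jaw 93.5 tilt 0.86 open 63.0 F [ 0.   0.5 -0.8] q7 2.1
target [ 620.3 -284.    57. ] slide [0.0107, 0.0018, 0.0007] twist -0.0 rows>= 1
```

View pics/ax.png

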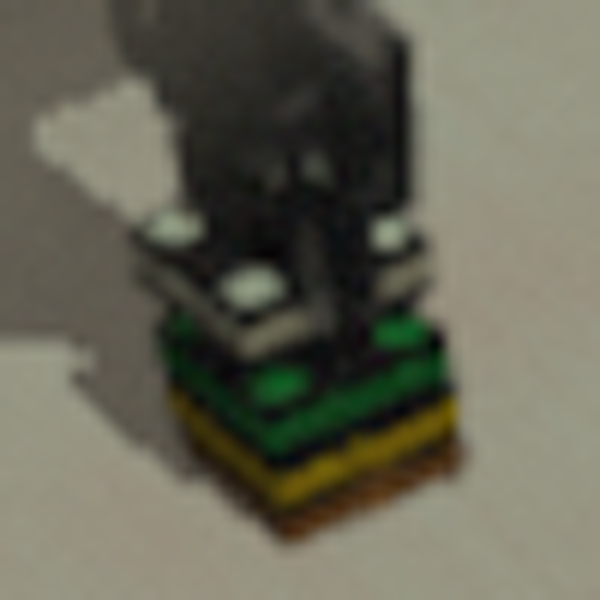

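```bash
python3 - <<'E'
from plan import *
c=cam('scene')
for q,z in(([(175,228),(250,288),(390,233)],87.1),([(279,383),(404,330)],52)):
    P=onz(c,[(a/12-.5+170,b/12-.5+140) for a,b in q],z);print(P.round(1).tolist())
E
```

```text
[[648.6, -300.8, 87.1], [646.1, -258.9, 87.1], [599.2, -259.8, 87.1]]
[[641.6, -258.3, 52.0], [598.3, -260.1, 52.0]]
```

Request:
play_rows:
  slide:
    - [0.004, 0.0018, -0.0003]
    - [0.0105, 0.0018, -0.0003]
    - [0.0105, 0.0018, -0.0003]
    - [0.0105, 0.0018, -0.0003]
  twist: [0, 0, 0, 0]

```text
t: 67.45
tcp_pos: [620.2, -284.7, 56.7]
tool_rot: [-2.065, 1.557, -0.433]
wrist_force: [0.4, 0.5, -0.8]
opening: 62.7
```

```bash
python3 - <<'E'
from plan import *
plan(620.2,-284.4,52.6,3.5)
c=cam('scene')
cv2.imwrite('pics/ay.png',cv2.resize(c['color'][140:190,170:220],None,fx=12,fy=12,interpolation=cv2.INTER_CUBIC))
E
```

```text
t 67.45 tcp [ 620.2 -284.7   56.7] jaw 93.5 tilt 0.81 open 62.7 F [ 0.4  0.5 -0.8] q7 2.1
target [ 620.2 -284.4   52.6] slide [0.0041, -0.0, 0.0003] twist -0.0 rows>= 1
```

View pics/ay.png

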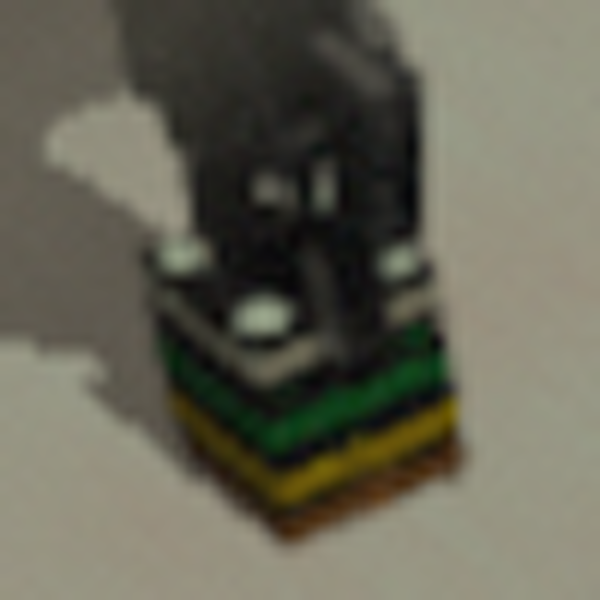

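Request:
play_rows:
  slide:
    - [0.002, 0, 0]
    - [0.004, 0, 0]
    - [0.0045, 0, 0]
    - [0.0045, 0, 0]
  twist: [0, 0, 0, 0]

```text
t: 68.0
tcp_pos: [620.4, -284.9, 52.6]
tool_rot: [-2.06, 1.556, -0.428]
wrist_force: [-1.3, 0.4, 0.4]
opening: 62.5
```

Request:
play_rows:
  slide:
    - [0, 0, 0]
    - [0, 0, 0]
    - [0, 0, 0]
    - [0, 0, 0]
    - [0, 0, 0]
  twist: [0, 0, 0, 0, 0]
  jaw: 0.0854

```text
t: 68.62
tcp_pos: [620.4, -284.9, 52.6]
tool_rot: [-2.063, 1.556, -0.431]
wrist_force: [-0.6, 0.0, -0.1]
opening: 85.4
```

Request:
play_rows:
  slide:
    - [-0.02, 0, 0]
    - [-0.05, 0, 0]
    - [-0.09, 0, 0]
    - [-0.13, 0, 0]
    - [-0.16, 0, 0]
  twist: [0, 0, 0, 0, 0]

```text
t: 69.25
tcp_pos: [618.9, -284.4, 216.6]
tool_rot: [-2.05, 1.552, -0.418]
wrist_force: [0.6, 0.5, -0.2]
opening: 85.4
```

```bash
python3 - <<'E'
from plan import *
plan(620.2,-150,222,3.5)
snap([618,-284,45],'az',25,8)
E
```

```text
t 69.25 tcp [ 618.9 -284.4  216.6] jaw 93.5 tilt 1.07 open 85.4 F [ 0.6  0.5 -0.2] q7 2.08
target [ 620.2 -150.   222. ] slide [-0.0064, -0.0095, 0.134] twist -0.0 rows>= 3
scene crop 170 142 8
top crop 320 143 8
```

View pics/az.png

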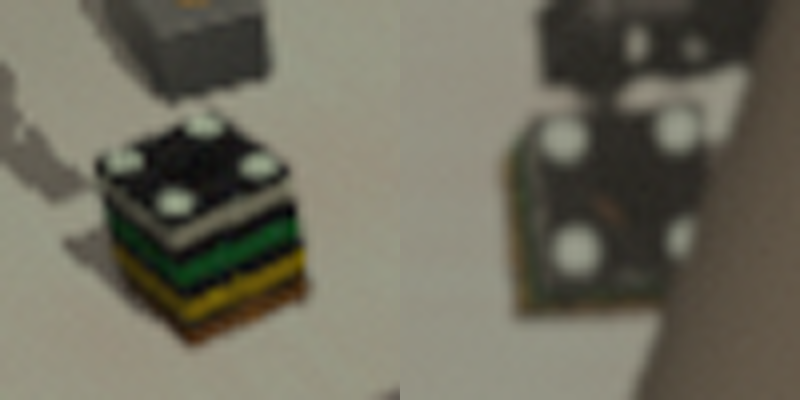

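Request:
play_rows:
  slide:
    - [0, 0, 0.05]
    - [0, 0, 0.1]
    - [0, 0, 0.15]
    - [0, 0, 0.2]
    - [0, 0, 0.25]
  twist: [0, 0, 0, 0, 0]

```text
t: 69.97
tcp_pos: [605.1, -34.3, 216.4]
tool_rot: [-2.036, 1.546, -0.405]
wrist_force: [-0.2, -0.4, -0.2]
opening: 85.2
```

Request:
play_rows:
  slide:
    - [0, 0, 0]
    - [0, 0, 0]
    - [0, 0, 0]
  twist: [0, 0, 0]

```text
t: 70.35
tcp_pos: [605.0, -36.4, 216.4]
tool_rot: [-2.071, 1.545, -0.442]
wrist_force: [0.6, 0.4, -0.1]
opening: 85.3
```

```bash
python3 - <<'E'
from plan import *
t=cam('top');c=cam('scene');print(state()[0]['tcp_pos'])
cv2.imwrite('pics/ba.png',cv2.resize(t['color'][145:195,320:370],None,fx=12,fy=12,interpolation=cv2.INTER_CUBIC))
cv2.imwrite('pics/bb.png',cv2.resize(c['color'],(800,600)))
d=dots(t,'red',(200,120,300,240));P=onz(t,[p for p,a in d],26);print(square(P))
E
```

```text
[605.06855622 -36.08782819 216.36904163]Traceback (most recent call last):
  File "<stdin>", line 5, in <module>
  File "h.py", line 10, in onz
    o,d=ray(c,uv);return o+d*((z-o[2])/d[:,2])[:,None]
        ~~~^^^^^^
  File "h.py", line 7, in ray
    p=cv2.undistortPoints(np.array(uv,float).reshape(-1,1,2),c['K'],dist(c)).reshape(-1,2)
      ~~~~~~~~~~~~~~~~~~~^^^^^^^^^^^^^^^^^^^^^^^^^^^^^^^^^^^^^^^^^^^^^^^^^^^
cv2.error: OpenCV(4.12.0) /io/opencv/modules/calib3d/src/undistort.dispatch.cpp:347: error: (-215:Assertion failed) CV_IS_MAT(_src) && CV_IS_MAT(_dst) && (_src->rows == 1 || _src->cols == 1) && (_dst->rows == 1 || _dst->cols == 1) && _src->cols + _src->rows - 1 == _dst->rows + _dst->cols - 1 && (CV_MAT_TYPE(_src->type) == CV_32FC2 || CV_MAT_TYPE(_src->type) == CV_64FC2) && (CV_MAT_TYPE(_dst->type) == CV_32FC2 || CV_MAT_TYPE(_dst->type) == CV_64FC2) in function 'cvUndistortPointsInternal'
```

View pics/ba.png

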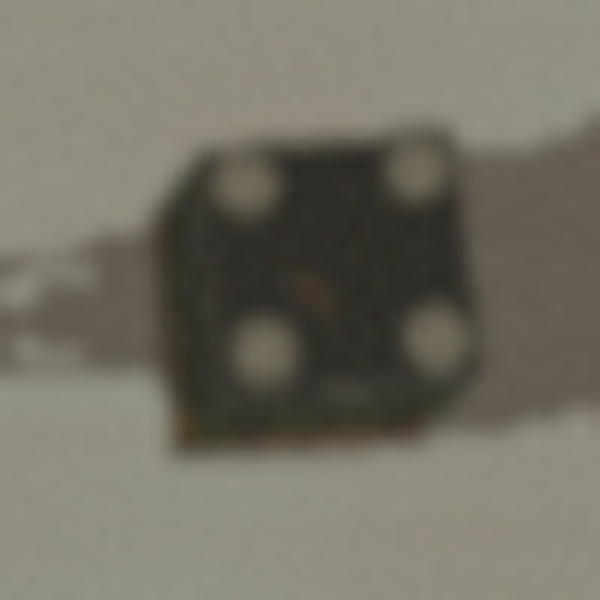

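View pics/bb.png

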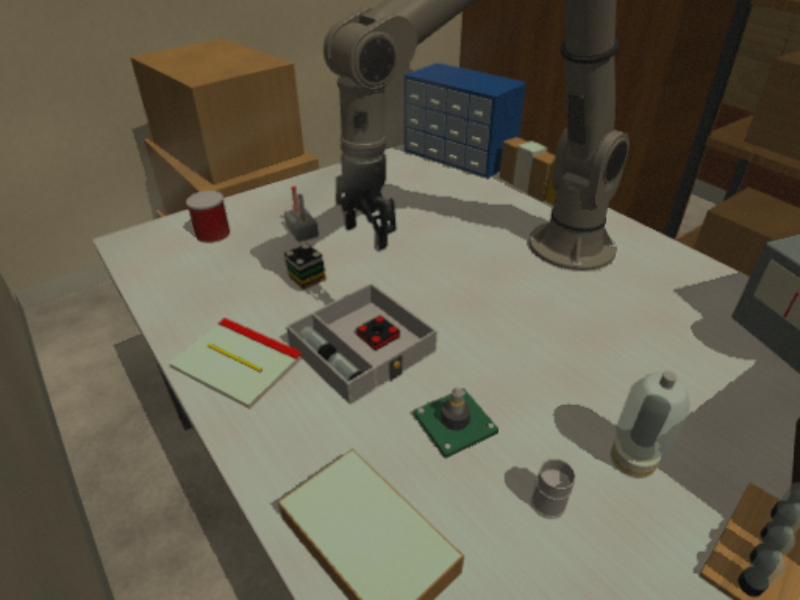

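```bash
python3 - <<'E'
from plan import *
t=cam('top')
P=onz(t,[(a/12-.5+320,b/12-.5+145) for a,b in[(247,184),(415,170),(437,335),(263,352)]],72);print(P.round(1).tolist(),square(P))
c=cam('scene')
cv2.imwrite('pics/bc.png',cv2.resize(c['color'][145:190,170:220],None,fx=15,fy=15,interpolation=cv2.INTER_CUBIC)[:600])
E
```

```text
[[640.0, -262.3, 72.0], [642.7, -304.7, 72.0], [599.8, -307.6, 72.0], [596.4, -263.8, 72.0]] (array([ 619.74048572, -284.61345041]), np.float64(3.46734412363747), array([30.16695116, 30.51272263, 30.40618527, 31.216448  ]))
```

View pics/bc.png

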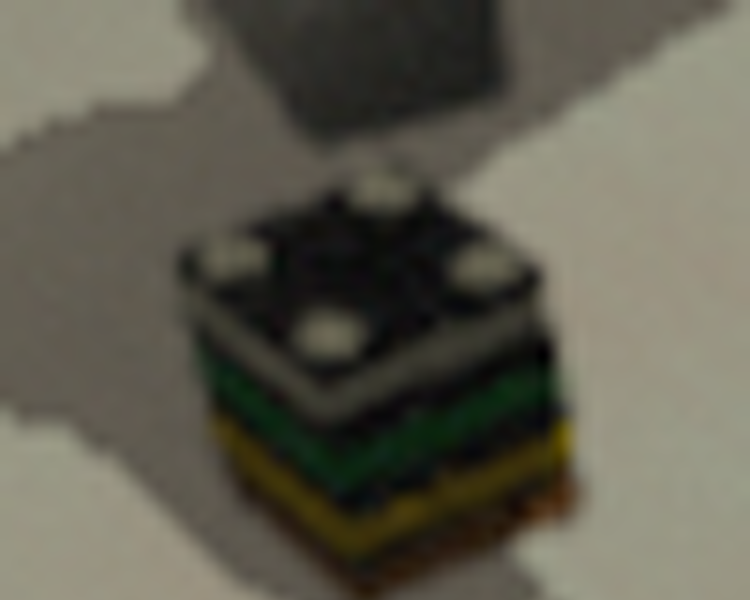

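```bash
python3 - <<'E'
from plan import *
o=manip.get_obs();print(o['t'],np.abs(o['qd']).max());print(manip.sign_off())
E
```

```text
70.55 0.006685472096600356
the job is handed in; nothing more can be done
None
```

I tried the four adapters that were there (blue was absent) on the gauge pin in the order red, yellow, green, white, and handed the job in at about 70.6 s. `sign_off` gave no verdict.

- **Red:** it stopped on the cone, with its underside about 63 mm above the counter and 9 N upward. It is a cull and lies flat in the empty compartment of the bin.
- **Yellow, green and white:** all three went home on the pedestal with 5–12 N of contact. They are piled on the plinth.

**Knocks and recovery:**
- The white adapter was knocked off the pile just after I first placed it, and it came to rest leaning against the other two. I gripped it, laid it flat on the counter, gripped it again and put it back on top.
- While laying it down I pressed to 36 N at the wrist, below the limits, then backed off and released it there.
- The grip opening held steady throughout, so I saw no sign of slackening.

**Last checks:**
- **Position and squareness:** from the top camera the adapter centres were yellow (616.7, -282.8), green (618.0, -283.4) and white (619.7, -284.6). The plinth was at about (617.2, -284.6). Offsets are about 2–3 mm against the 7 mm limit, and yaw agrees within about 2°.
- **Stale reading:** the yellow reading dates from before the knock. Green read about 1 mm further over after it. I checked yellow afterwards only by eye in the scene view, where it still looked in line.
- **Disagreements:** the two cameras differ by 2–4 mm, and my two plinth yaw estimates ranged from 2° to 5°.
- **Red's final position:** the last numeric check failed because its dots were hidden from the top camera. The scene picture shows it flat inside the bin.
- **Bystanders:** the glass tube, chrome shield and probe holder look unmoved in the last scene picture.

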